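Empty the battery mug into the recycling tray

TASK

Gather all the used block batteries in the grey open-fronted tray for recycling. First, before any battery goes in, lay the ruler flat on the desk with its long edge flush against the tray's open front edge, roughly centred, as a stop; then hold the mug over the tray and tip it to empty the batteries out, and put in the batteries lying on the desk as well. Finish with the empty mug upright on the middle of the cork coaster and the ruler still flush, and leave the tape roll, the calculator and the sticky notes where they are.

Things in the scene. Friction and masses are not known exactly. Their poses are not given: they have to be found in the camera images.
- tray_front (a point): Middle of the open front edge of the grey plastic desk tray, at the level of the tray's floor top (6 mm above the desk). x points into the tray, square to the edge, y along the edge, z up. The tray is fixed to the desk, 160 mm deep (x) and 190 mm wide (y) outside, walls 5 mm thick and 32 mm high on three sides, none on this front side; its floor is a 6 mm plate whose front edge stands up square from the desk.
- tray_in (a point): Centre of the tray's inner floor (same axes as tray_front); the inside is 155 mm (x, from the open edge to the back wall) by 180 mm (y).
- ruler_mid (a point): Centre of the safety ruler, half-way up (15 mm above its underside). The ruler is a flat aluminium strip 34 mm wide (x), 180 mm long (y), 6 mm thick, carrying along its middle a blue finger ridge 14 mm wide, 168 mm long, which rises to 30 mm above the underside and is the place to hold it. The same both ways round; 0.22 kg, loose.
- mug_centre (a point): Centre of the white mug, on its axis, half-way up (47.5 mm above its underside). Outside diameter 92 mm, height 95 mm, flared inside from about 54 mm across at the floor to 76 mm at the mouth, inner floor 8 mm up. z points to its mouth; the handle is on the -y side. 0.27 kg, loose. It holds three batteries; they slide out once its mouth points about 20 degrees or more below level (tipped 110 degrees or more from upright).
- mug_handle (a point): Place to hold the mug's handle: 72 mm from the mug's axis towards -y, 55 mm above its underside. The handle is a loop in the plane x = 0, about 10 to 30 mm wide across x, reaching from 10 to 86 mm above the underside and out to 80 mm from the axis; grip it across x, from above. Same axes as mug_centre.
- coaster: Round cork coaster, 104 mm across, 5 mm thick, fixed to the desk; origin at the centre of its underside.
- tape_roll: Bystander: roll of masking tape, about 100 mm across and 25 mm high, lying flat; origin at its underside.
- calculator: Bystander: dark desk calculator 125 x 76 x 14 mm; origin at its underside.
- sticky: Bystander: pad of yellow sticky notes 76 x 76 x 18 mm; origin at its underside.
- loose1_mid (a point): A used block battery (a rectangular block 26 x 17 x 48 mm, green wrap with a black top, two round metal snap terminals on one end, smooth and slippery, 45 g) that lies flat on the desk by itself at the start, or is absent. The point is its centre. Axes: x across its 26 mm width, y along its 48 mm length, z along its 17 mm thickness.
- loose2_mid (a point): A used block battery (a rectangular block 26 x 17 x 48 mm, green wrap with a black top, two round metal snap terminals on one end, smooth and slippery, 45 g) that lies flat on the desk by itself at the start, or is absent. The point is its centre. Axes: x across its 26 mm width, y along its 48 mm length, z along its 17 mm thickness.
- loose3_mid (a point): A used block battery (a rectangular block 26 x 17 x 48 mm, green wrap with a black top, two round metal snap terminals on one end, smooth and slippery, 45 g) that lies flat on the desk by itself at the start, or is absent. The point is its centre. Axes: x across its 26 mm width, y along its 48 mm length, z along its 17 mm thickness.
- mugbat1_mid (a point): A used block battery (a rectangular block 26 x 17 x 48 mm, red wrap with a black top, two round metal snap terminals on one end, smooth and slippery, 45 g) that stands on end in the mug at the start. The point is its centre. Axes: x across its 26 mm width, y along its 17 mm thickness, z along its 48 mm length.
- mugbat2_mid (a point): A used block battery (a rectangular block 26 x 17 x 48 mm, red wrap with a black top, two round metal snap terminals on one end, smooth and slippery, 45 g) that stands on end in the mug at the start. The point is its centre. Axes: x across its 26 mm width, y along its 17 mm thickness, z along its 48 mm length.
- mugbat3_mid (a point): A used block battery (a rectangular block 26 x 17 x 48 mm, red wrap with a black top, two round metal snap terminals on one end, smooth and slippery, 45 g) that lies in the mug on top of the two standing ones at the start. The point is its centre. Axes: x across its 26 mm width, y along its 48 mm length, z along its 17 mm thickness.
- loose4_mid (a point): A used block battery (a rectangular block 26 x 17 x 48 mm, green wrap with a black top, two round metal snap terminals on one end, smooth and slippery, 45 g) that lies flat on the desk by itself at the start, or is absent. The point is its centre. Axes: x across its 26 mm width, y along its 48 mm length, z along its 17 mm thickness.
- loose5_mid (a point): A used block battery (a rectangular block 26 x 17 x 48 mm, green wrap with a black top, two round metal snap terminals on one end, smooth and slippery, 45 g) that lies flat on the desk by itself at the start, or is absent. The point is its centre. Axes: x across its 26 mm width, y along its 48 mm length, z along its 17 mm thickness.
Mind the look-alikes: they are no part of the job. Leave any turquoise look-alike of the part that bears loose2_mid alone.

How it is judged:
By the outcome, as a careful person would: the job done as asked, in the order asked, and still so for the second after the job is handed in, with the robot touching nothing.
Of loose1, loose2, loose3, loose4, loose5 only 3 to 5 are there at a start; the rules pass over those that are not, and their reading is None.
At some moment in a run one of ruler, loose1, loose2, loose3, loose4, loose5 may be knocked a few centimetres aside while the robot is not near it.
It also fails if it takes over 210 s, if anything falls off the work surface, if the arm or the gripper's body presses on something with over 40 N, if the wrist force passes 120 N, or if a joint passes its speed limit or range.

ROBOT

A 7-joint arm with a two-finger parallel gripper is mounted at the origin on the work surface; the furniture and walls round the work are solid. World frame = base frame: x ahead of the robot, y to its left, z up, the work surface at z = 0. Lengths are in m, angles in rad, forces in N, time in s.
With the tool pointing down it reaches from about 0.4 to 0.85 m from the base axis. Payload 4.5 kg.
Tool frame: the origin (TCP) lies at the very end of the fingers, on their centre line; the grasp point (between the pads) lies 19 mm behind it; z points along the fingers, x is the direction in which the jaws open and shut, and the axes are right-handed (so a half turn about z gives the same grasp; the last joint's range is limited). The gripper opens to 88 mm and grips with 3 to 60 N. Pads are 18 mm wide; open, the fingers measure 123 mm over their backs; the gripper's body (75 mm by 187 mm) begins 45 mm behind the grasp point.
Start: joints at [1.362, 0.689, -0.195, 1.565, 0.157, 0.902, -0.215], TCP at [0.15, -0.607, 0.239] pointing down, gripper open.
Joint ranges: [-3.01, 3.01], [-0.46, 2.08], [-1.47, 1.51], [0.13, 2.56], [-1, 4.14], [0.04, 2.09], [-2.66, 2.66]. Speed limits (rad/s): [2.57, 2.57, 3.14, 3.14, 3.14, 3.14, 3.14].

INTERFACE

Orientations are given as a unit quaternion [x, y, z, w].
In Python, from plant import * gives the robot as it stands.
- The arm moves only by the tool apply_moves, never from a script. Its argument "series" is a list of rows, each an object of numbers: "x", "y", "z": the shift along the tool's x, y, z in units of 80 cm (1.0 is 80 cm); "wx", "wy", "wz": the turn, a rotation vector about the tool's x, y, z in units of pi rad (1.0 is pi rad); "fingers": the opening, from -1 (shut) to 1 (fully open), so that 0 is half open. In form: [{"x": .., "y": .., "z": .., "wx": .., "wy": .., "wz": .., "fingers": ..}, ...]. A call has 1 to 8 rows; each row shifts and turns the pose as measured when the row begins, along the tool's axes as they then stand; what a row does not reach is not made up. A row lasts 1/8 s, in which the tool goes at most 62.5 mm and 10.7 degrees, less where a joint would pass 70% of its speed; a pose out of reach is approached as far as the arm can. A call with a number of a shift or a turn outside -1 to 1 is refused whole. A call with a gripper value outside its range is refused whole. The fingers move at their own pace and stop on an object; "force" is the grip in N (left out, the last holds). Time passes only in rows, so rows that do not move let the fingers close. It gives the time, the measured TCP pose, the force and the opening at its end, in the units of the state.
- get_state(): the state, without advancing time (a new reading comes with each control period).
- snapshot(name): name is "scene" or "top" or "wrist"; returns (picture, depth): 480x640x3 uint8, red, green, blue; 480x640 float32, m along the optical axis (not along the pixel's ray), 0 where there is no reading.
- camera_model(name): a dict with "camera_matrix" (3x3 intrinsics, pixels), "world_from_camera" (4x4, takes a point from camera to world coordinates). Camera axes: x right, y up, looking along -z (the intrinsics and any distortion apply to the point x, -y, -z); pixel columns grow to the right and rows downward; lengths in m; the calibration is good to about 2 mm. A picture is of the moment at which its call begins: read the wrist's pose just before it. camera_model takes no time and is no camera call; for the wrist camera it gives the pose at the moment of the call.
- finish_job(): hands the job in, once; it reports no verdict.
The state is a dict: "clock": time; "q": joint angles; "qd": joint speeds; "joint_torque": joint torques, N m; "tool_pos": TCP position; "eef_rot": TCP orientation; "contact_force": force on the tool from outside, world axes, zero at the start; "moment": the same for the moment, N m; "opening": opening from 0.0 (shut) to 1.0 (fully open).
Only numpy, scipy, OpenCV 4.12 (cv2) and the standard library are available. Lean on these libraries where they do the work, as an engineer would, in place of code of your own. Each camera call takes 0.05 s, during which the arm holds its last target. There are 200 camera calls.

## Working session

There is one attempt and no reset: what is moved stays moved. The work goes in short steps, Python scripts to look and compute and a tool call to move; the robot and the scene stay as the last step left them, time stands still between calls to the robot, and variables do not carry over. Pictures are saved under pics/ and viewed, about 12 in all and at most 16, crops included, and the job is handed in when it is done.

Besides the shell and the picture viewer there is one more tool, called after "Emit:" by a JSON object that holds its "name" and its "arguments", one argument or row to a line. apply_moves: Moves the arm, as the interface text tells. Its arguments: {"type":"object","properties":{"series":{"type":"array","items":{"type":"object","properties":{"x":{"type":"number"},"y":{"type":"number"},"z":{"type":"number"},"wx":{"type":"number"},"wy":{"type":"number"},"wz":{"type":"number"},"fingers":{"type":"number"}}}},"force":{"type":"number"}},"required":["series"]}

```bash
ls; mkdir -p pics
cat > h.py <<'E'
from plant import *
import numpy as np, cv2, json
from scipy.spatial.transform import Rotation as R
def save(n,name,crop=None,scale=1):
    im,d=snapshot(n); M=camera_model(n)
    np.savez('pics/'+name+'.npz',im=im,d=d,K=M['camera_matrix'],T=M['world_from_camera'])
    o=im[:,:,::-1]
    cv2.imwrite('pics/'+name+'.png',o); return im,d,M
def load(name):
    z=np.load('pics/'+name+'.npz'); return z['im'],z['d'],{'camera_matrix':z['K'],'world_from_camera':z['T']}
def ray(M,u,v):
    K=np.array(M['camera_matrix']);T=np.array(M['world_from_camera'])
    c=np.array([(u-K[0,2])/K[0,0],-(v-K[1,2])/K[1,1],-1.0])
    return T[:3,3],T[:3,:3]@c
def onplane(M,u,v,z):
    o,d=ray(M,u,v); return o+d*(z-o[2])/d[2]
def cloud(d,M):
    K=np.array(M['camera_matrix']);T=np.array(M['world_from_camera'])
    v,u=np.mgrid[:480,:640]
    c=np.stack([(u-K[0,2])/K[0,0]*d,-(v-K[1,2])/K[1,1]*d,-d],-1)
    return c@T[:3,:3].T+T[:3,3]
E
python3 - <<'E'
from h import *
s=get_state();print(s['clock'],s['tool_pos'],s['eef_rot'],s['opening'])
for n in['scene','top']:
    im,d,M=save(n,n+'0');print(n,np.round(M['world_from_camera'],3).tolist(),np.round(M['camera_matrix'],1).tolist(),M.keys())
E
```

```text
pics
0.0 [ 0.15008379 -0.60604216  0.23789192] [ 7.87568665e-01 -6.16226190e-01 -7.75440144e-04 -5.28040584e-04] 0.9980555306771697
scene [[0.598, 0.363, -0.715, -0.244], [-0.801, 0.296, -0.52, -0.494], [0.023, 0.883, 0.468, 0.546], [0.0, 0.0, 0.0, 1.0]] [[466.6, 0.0, 324.7], [0.0, 466.6, 233.2], [0.0, 0.0, 1.0]] dict_keys(['camera_matrix', 'world_from_camera'])
top [[-0.097, 0.973, -0.209, 0.191], [-0.995, -0.095, 0.018, 0.031], [-0.002, 0.209, 0.978, 1.481], [0.0, 0.0, 0.0, 1.0]] [[578.1, 0.0, 314.4], [0.0, 578.1, 237.9], [0.0, 0.0, 1.0]] dict_keys(['camera_matrix', 'world_from_camera'])
```

View pics/top0.png

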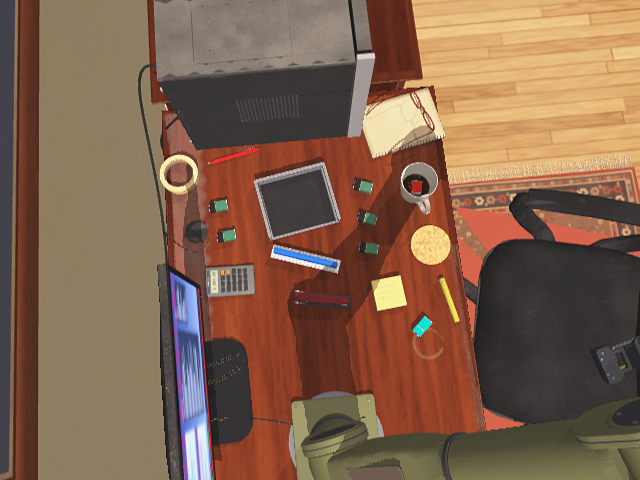

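View pics/scene0.png

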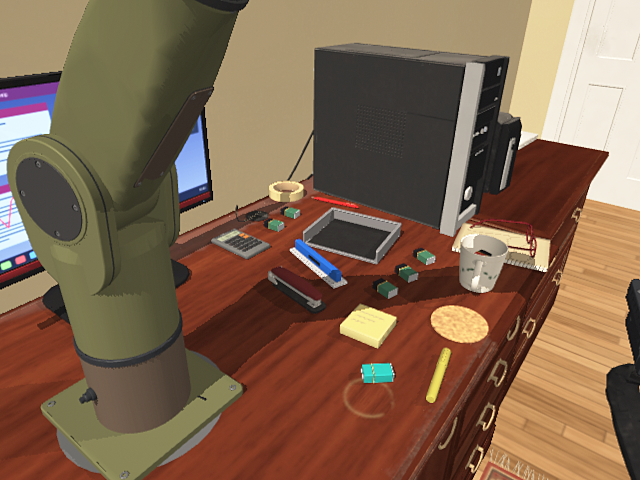

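Top view: five green batteries at (219,206), (227,235), (363,187), (367,217) and (369,248). The turquoise look-alike at (422,325) is not to be touched. The ruler is at (305,259), the tray at (298,200) with its front facing the robot, the mug at (419,182) with its handle at (424,208), and the coaster at (430,245). A stapler sits at (322,298).

```bash
cat >> h.py <<'E'
def blobs(im,M,lo,hi,z,amin=30,roi=None):
    h=cv2.cvtColor(im,cv2.COLOR_RGB2HSV); m=cv2.inRange(h,np.array(lo),np.array(hi))
    if roi is not None:
        k=np.zeros_like(m);x0,y0,x1,y1=roi;k[y0:y1,x0:x1]=1;m=m*k
    m=cv2.morphologyEx(m,cv2.MORPH_CLOSE,np.ones((3,3)))
    out=[]
    for c in cv2.findContours(m,cv2.RETR_EXTERNAL,cv2.CHAIN_APPROX_NONE)[0]:
        if cv2.contourArea(c)<amin: continue
        P=np.array([onplane(M,u,v,z)[:2] for u,v in c[:,0]],np.float32)
        (cx,cy),(a,b),t=cv2.minAreaRect(P)
        if a<b: a,b,t=b,a,t+90   # t: direction of long side, deg from world x
        out.append(dict(px=c[:,0].mean(0).round().astype(int).tolist(),c=(round(cx,4),round(cy,4)),L=round(a,4),W=round(b,4),ang=round((t+90)%180-90,1)))
    return out
E
python3 - <<'E'
from h import *
im,d,M=load('top0')
h=cv2.cvtColor(im,cv2.COLOR_RGB2HSV)
for p in [(225,207),(365,187),(369,217),(422,325),(305,259),(430,245),(250,225),(300,200),(330,170)]: print(p,h[p[1],p[0]],d[p[1],p[0]])
for n,lo,hi,z in [('green',(50,60,40),(80,255,255),.017),('blue',(100,120,100),(125,255,255),.03),('cork',(15,40,150),(30,160,255),.005)]:
    for b in blobs(im,M,lo,hi,z,15,(205,100,480,350)): print(n,b)
X=cloud(d,M)
# tray: wall top heights
Z=X[...,2]; roi=(slice(150,250),slice(245,350))
m=((Z>.024)&(Z<.05)).astype(np.uint8); k=np.zeros_like(m);k[roi]=1;m*=k;m[225:]=0 
P=X[m>0][:,:2].astype(np.float32); print('tray walls',len(P),cv2.minAreaRect(P), np.median(X[195:205,290:305,2]))
# mug
m=(Z>.085)&(Z<.105);k=np.zeros_like(m);k[150:225,390:450]=1;P=X[m&k][:,:2].astype(np.float32);print('mug rim',len(P),cv2.minEnclosingCircle(P),P.mean(0))
m=(Z>.05)&(Z<.105);P=X[m&k&(np.mgrid[:480,:640][0]>203)];print('handle',P.mean(0),len(P))
E
```

```text
(225, 207) [ 73 104 160] 1.5167171
(365, 187) [ 72 101 159] 1.5261575
(369, 217) [ 72  98 101] 1.5104994
(422, 325) [ 89 244 228] 1.4463618
(305, 259) [108 203 238] 1.4750838
(430, 245) [ 22 110 247] 1.5109897
(250, 225) [  8 187 165] 1.5231003
(300, 200) [12 20 65] 1.5299757
(330, 170) [  8 186 145] 1.5574677
green {'px': [372, 248], 'c': (0.4618, -0.1401), 'L': 0.0279, 'W': 0.0256, 'ang': 77.9}
green {'px': [229, 235], 'c': (0.5328, 0.2238), 'L': 0.0276, 'W': 0.0267, 'ang': -84.5}
green {'px': [370, 219], 'c': (0.5407, -0.1457), 'L': 0.0277, 'W': 0.0274, 'ang': 69.6}
green {'px': [221, 205], 'c': (0.6146, 0.2399), 'L': 0.0278, 'W': 0.0273, 'ang': 4.3}
green {'px': [366, 187], 'c': (0.6278, -0.1442), 'L': 0.0281, 'W': 0.0275, 'ang': -20.3}
blue {'px': [305, 257], 'c': (0.4529, 0.0333), 'L': 0.1647, 'W': 0.0153, 'ang': 70.7}
cork {'px': [389, 293], 'c': (0.3453, -0.1712), 'L': 0.0797, 'W': 0.077, 'ang': 5.4}
cork {'px': [214, 281], 'c': (0.4183, 0.2715), 'L': 0.0575, 'W': 0.0155, 'ang': -3.4}
cork {'px': [430, 244], 'c': (0.4596, -0.2942), 'L': 0.1009, 'W': 0.1002, 'ang': -51.5}
cork {'px': [477, 200], 'c': (0.5652, -0.433), 'L': 0.0196, 'W': 0.0132, 'ang': -9.0}
cork {'px': [429, 133], 'c': (0.7451, -0.3119), 'L': 0.323, 'W': 0.2383, 'ang': 84.4}
tray walls 541 ((0.6098042130470276, 0.040356025099754333), (0.163621187210083, 0.19322139024734497), 9.842622756958008) 0.005783679560002142
mug rim 200 ((0.6037387847900391, -0.2725016176700592), 0.05602110177278519) [ 0.61162645 -0.2727726 ]
handle [ 0.54065958 -0.28537212  0.07160696] 40
```

```bash
cat >> h.py <<'E'
def pose():
    s=get_state(); return np.array(s['tool_pos']),R.from_quat(s['eef_rot'])
def down(yaw): # tool pointing down, tool x at world angle yaw (deg)
    return R.from_euler('z',yaw,degrees=True)*R.from_quat([1,0,0,0])
def plan(p1,r1,f=None,p0=None,r0=None,step=.058,ang=10.,nd=3):
    if p0 is None: p0,r0=pose()
    p1=np.array(p1,float); rv=(r0.inv()*r1).as_rotvec(); n=int(max(1,np.ceil(np.linalg.norm(p1-p0)/step),np.ceil(np.degrees(np.linalg.norm(rv))/ang)))
    rows=[]
    for i in range(n):
        ra=r0*R.from_rotvec(rv*i/n); d=ra.inv().apply((p1-p0)/n)/.8; w=rv/n/np.pi
        r={k:round(float(v),nd) for k,v in zip(['x','y','z','wx','wy','wz'],[*d,*w]) if abs(v)>=.0004}
        if f is not None: r['fingers']=f
        rows.append(r)
    for i in range(0,n,8): print(json.dumps(rows[i:i+8]))
    print('--',n); return p1,r1
E
python3 - <<'E'
from h import *
import plant;print([n for n in dir(plant) if n[0]!='_'])
p,r=plan([.40,-.35,.30],down(-50),1)
plan([.44,.03,.30],down(-19.3),1,p,r)
# kinematics signs
s=get_state();q=np.array(s['q']);Rm=R.from_quat(s['eef_rot'])
import itertools
res=[]
for sg in itertools.product([1,-1],repeat=7):
    a=q*np.array(sg); A=R.from_euler('z',a[0])*R.from_euler('y',a[1])*R.from_euler('z',a[2])*R.from_euler('y',a[3])*R.from_euler('z',a[4])*R.from_euler('y',a[5])*R.from_euler('z',a[6])
    # allow base yaw offset and flange yaw offset
    zt=A.apply([0,0,1])
    res.append((abs(A.as_matrix()[2,2]+1),sg))
res.sort(key=lambda t:t[0])
for t in res[:12]:print(t)
E
```

```text
['Unreachable', 'camera_model', 'finish_job', 'get_state', 'snapshot']
[{"x": -0.034, "y": -0.054, "z": -0.011, "wz": -0.021, "fingers": 1}, {"x": -0.03, "y": -0.056, "z": -0.011, "wz": -0.021, "fingers": 1}, {"x": -0.026, "y": -0.058, "z": -0.011, "wz": -0.021, "fingers": 1}, {"x": -0.023, "y": -0.06, "z": -0.011, "wz": -0.021, "fingers": 1}, {"x": -0.019, "y": -0.061, "z": -0.011, "wz": -0.021, "fingers": 1}, {"x": -0.015, "y": -0.062, "z": -0.011, "wz": -0.021, "fingers": 1}, {"x": -0.01, "y": -0.063, "z": -0.011, "wz": -0.021, "fingers": 1}]
-- 7
[{"x": -0.047, "y": -0.049, "wz": -0.024, "fingers": 1}, {"x": -0.043, "y": -0.053, "wz": -0.024, "fingers": 1}, {"x": -0.039, "y": -0.056, "wz": -0.024, "fingers": 1}, {"x": -0.035, "y": -0.059, "wz": -0.024, "fingers": 1}, {"x": -0.03, "y": -0.061, "wz": -0.024, "fingers": 1}, {"x": -0.026, "y": -0.063, "wz": -0.024, "fingers": 1}, {"x": -0.021, "y": -0.065, "wz": -0.024, "fingers": 1}]
-- 7
(np.float64(1.3529371296616688e-06), (1, 1, 1, 1, 1, 1, 1))
(np.float64(1.3529371296616688e-06), (1, 1, 1, 1, 1, 1, -1))
(np.float64(1.3529371296616688e-06), (1, 1, -1, 1, -1, 1, -1))
(np.float64(1.3529371296616688e-06), (1, -1, 1, -1, 1, -1, 1))
(np.float64(1.3529371296616688e-06), (1, -1, 1, -1, 1, -1, -1))
(np.float64(1.3529371296616688e-06), (1, -1, -1, -1, -1, -1, -1))
(np.float64(1.3529371296616688e-06), (-1, 1, 1, 1, 1, 1, 1))
(np.float64(1.3529371296616688e-06), (-1, 1, -1, 1, -1, 1, 1))
(np.float64(1.3529371296616688e-06), (-1, 1, -1, 1, -1, 1, -1))
(np.float64(1.3529371296616688e-06), (-1, -1, 1, -1, 1, -1, 1))
(np.float64(1.3529371296616688e-06), (-1, -1, -1, -1, -1, -1, 1))
(np.float64(1.3529371296616688e-06), (-1, -1, -1, -1, -1, -1, -1))
```

Emit:
{"name": "apply_moves", "arguments": {
  "series": [
    {"x":-0.034,"y":-0.054,"z":-0.011,"wz":-0.021,"fingers":1},
    {"x":-0.03,"y":-0.056,"z":-0.011,"wz":-0.021,"fingers":1},
    {"x":-0.026,"y":-0.058,"z":-0.011,"wz":-0.021,"fingers":1},
    {"x":-0.023,"y":-0.06,"z":-0.011,"wz":-0.021,"fingers":1},
    {"x":-0.019,"y":-0.061,"z":-0.011,"wz":-0.021,"fingers":1},
    {"x":-0.015,"y":-0.062,"z":-0.011,"wz":-0.021,"fingers":1},
    {"x":-0.01,"y":-0.063,"z":-0.011,"wz":-0.021,"fingers":1}
  ]
}}

```text
schema error: expected keys x, y, z, wx, wy, wz, fingers
```

```bash
cat >> h.py <<'E'
def log():
    s=get_state(); open('log.jsonl','a').write(json.dumps([list(map(float,s['q'])),list(map(float,s['tool_pos'])),list(map(float,s['eef_rot']))])+'\n')
    t=R.from_quat(s['eef_rot']);x=t.apply([1,0,0]);print('t',round(s['clock'],2),'p',np.round(s['tool_pos'],4),'yaw',round(float(np.degrees(np.arctan2(x[1],x[0]))),1),'z',np.round(t.apply([0,0,1]),3),'q',np.round(s['q'],2),'F',np.round(s['contact_force'],1),'op',round(float(s['opening']),3))
E
python3 - <<'E'
from h import *
log()
p,r=plan([.42,.02,.30],down(-19.3),1)
E
```

```text
t 0.1 p [ 0.1501 -0.6061  0.238 ] yaw -76.1 z [-0.001  0.002 -1.   ] q [ 1.36  0.69 -0.19  1.57  0.16  0.9  -0.22] F [-0.3 -0.4  0. ] op 1.003
[{"x": -0.057, "y": -0.043, "z": -0.006, "wz": -0.026, "fingers": 1}, {"x": -0.053, "y": -0.047, "z": -0.006, "wz": -0.026, "fingers": 1}, {"x": -0.049, "y": -0.052, "z": -0.006, "wz": -0.026, "fingers": 1}, {"x": -0.044, "y": -0.056, "z": -0.006, "wz": -0.026, "fingers": 1}, {"x": -0.04, "y": -0.059, "z": -0.006, "wz": -0.026, "fingers": 1}, {"x": -0.035, "y": -0.062, "z": -0.006, "wz": -0.026, "fingers": 1}, {"x": -0.029, "y": -0.065, "z": -0.006, "wz": -0.026, "fingers": 1}, {"x": -0.024, "y": -0.067, "z": -0.006, "wz": -0.026, "fingers": 1}]
[{"x": -0.018, "y": -0.069, "z": -0.006, "wz": -0.026, "fingers": 1}, {"x": -0.013, "y": -0.07, "z": -0.006, "wz": -0.026, "fingers": 1}, {"x": -0.007, "y": -0.071, "z": -0.006, "wz": -0.026, "fingers": 1}, {"x": -0.001, "y": -0.071, "z": -0.006, "wz": -0.026, "fingers": 1}]
-- 12
```

Emit:
{"name": "apply_moves", "arguments": {
  "series": [
    {"x":-0.034,"y":-0.054,"z":-0.011,"wx":0,"wy":0,"wz":-0.021,"fingers":1},
    {"x":-0.03,"y":-0.056,"z":-0.011,"wx":0,"wy":0,"wz":-0.021,"fingers":1},
    {"x":-0.026,"y":-0.058,"z":-0.011,"wx":0,"wy":0,"wz":-0.021,"fingers":1},
    {"x":-0.023,"y":-0.06,"z":-0.011,"wx":0,"wy":0,"wz":-0.021,"fingers":1},
    {"x":-0.019,"y":-0.061,"z":-0.011,"wx":0,"wy":0,"wz":-0.021,"fingers":1},
    {"x":-0.015,"y":-0.062,"z":-0.011,"wx":0,"wy":0,"wz":-0.021,"fingers":1},
    {"x":-0.01,"y":-0.063,"z":-0.011,"wx":0,"wy":0,"wz":-0.021,"fingers":1}
  ]
}}

```text
clock: 0.98
tool_pos: [0.3993, -0.3433, 0.2976]
eef_rot: [0.909, -0.418, -0.004, -0.001]
contact_force: [0.9, -1.2, -0.1]
opening: 1.001
```

```bash
sed -i "s/ if abs(v)>=.0004}/}/" h.py
python3 - <<'E'
from h import *
log()
p,r=plan([.42,.02,.30],down(-19.3),1)
E
```

```text
t 0.97 p [ 0.3993 -0.3433  0.2976] yaw -49.4 z [-0.006  0.004 -1.   ] q [ 0.84  0.5  -0.34  1.77  0.2   0.91 -0.45] F [ 0.9 -1.2 -0.1] op 1.001
[{"x": -0.047, "y": -0.045, "z": -0.0, "wx": -0.0, "wy": 0.0, "wz": -0.024, "fingers": 1}, {"x": -0.043, "y": -0.048, "z": -0.0, "wx": -0.0, "wy": 0.0, "wz": -0.024, "fingers": 1}, {"x": -0.04, "y": -0.052, "z": -0.0, "wx": -0.0, "wy": 0.0, "wz": -0.024, "fingers": 1}, {"x": -0.036, "y": -0.054, "z": -0.0, "wx": -0.0, "wy": 0.0, "wz": -0.024, "fingers": 1}, {"x": -0.031, "y": -0.057, "z": -0.0, "wx": -0.0, "wy": 0.0, "wz": -0.024, "fingers": 1}, {"x": -0.027, "y": -0.059, "z": -0.0, "wx": -0.0, "wy": 0.0, "wz": -0.024, "fingers": 1}, {"x": -0.023, "y": -0.061, "z": -0.0, "wx": -0.0, "wy": 0.0, "wz": -0.024, "fingers": 1}]
-- 7
```

Excellent tracking.

Emit:
{"name": "apply_moves", "arguments": {
  "series": [
    {"x":-0.047,"y":-0.045,"z":0,"wx":0,"wy":0,"wz":-0.024,"fingers":1},
    {"x":-0.043,"y":-0.048,"z":0,"wx":0,"wy":0,"wz":-0.024,"fingers":1},
    {"x":-0.04,"y":-0.052,"z":0,"wx":0,"wy":0,"wz":-0.024,"fingers":1},
    {"x":-0.036,"y":-0.054,"z":0,"wx":0,"wy":0,"wz":-0.024,"fingers":1},
    {"x":-0.031,"y":-0.057,"z":0,"wx":0,"wy":0,"wz":-0.024,"fingers":1},
    {"x":-0.027,"y":-0.059,"z":0,"wx":0,"wy":0,"wz":-0.024,"fingers":1},
    {"x":-0.023,"y":-0.061,"z":0,"wx":0,"wy":0,"wz":-0.024,"fingers":1},
    {"x":0,"y":0,"z":0,"wx":0,"wy":0,"wz":0,"fingers":1}
  ]
}}

```text
clock: 1.98
tool_pos: [0.4179, 0.036, 0.2991]
eef_rot: [0.988, -0.153, -0.002, -0.003]
contact_force: [0.7, -1.3, 0.2]
opening: 1.0
```

```bash
cat > fk.py <<'E'
import numpy as np, json
from scipy.spatial.transform import Rotation as R
from scipy.optimize import least_squares
rz=lambda a:R.from_euler('z',a); ry=lambda a:R.from_euler('y',a)
Z=np.array([0,0,1.])
def fk(q,P):
    # P: base yaw, base xyz, d3,e3,d5,e5,d7, flange yaw ; e: elbow x offsets
    p=np.array(P[1:4]); r=rz(P[0])*rz(P[11]*q[0])*ry(q[1])*rz(P[12]*q[2])
    p=p+r.apply([P[5],0,P[4]]); r=r*ry(q[3])*rz(P[13]*q[4])
    p=p+r.apply([P[7],0,P[6]]); r=r*ry(q[5])*rz(P[14]*q[6])
    return p+r.apply([0,0,P[8]]), r*rz(P[9])
E
python3 - <<'E'
from h import *
log()
im,d,M=save('wrist','w1')
T=np.array(M['world_from_camera']);p,r=pose()
print('cam in tool',r.inv().apply(T[:3,3]-p),np.round((r.inv()*R.from_matrix(T[:3,:3])).as_matrix(),3).tolist(),M['camera_matrix'])
X=cloud(d,M);
for b in blobs(im,M,(100,120,80),(125,255,255),.03,100): print(b)
from fk import *
D=[json.loads(l) for l in open('log.jsonl')]
import itertools
best=[]
for s in itertools.product([1,-1],repeat=4):
    def f(v):
        P=np.r_[v,np.zeros(1),s]; P[9]=v[9]
        o=[]
        for q,t,e in D:
            a,b=fk(q,P);o+=list(a-t)+list((b.inv()*R.from_quat(e)).as_rotvec()*.5)
        for k in (1,2,5,7): o.append(.01*P[k])
        return o
    for y0 in (0,1.57,3.14,-1.57):
      for y9 in (0,1.57,3.14,-1.57):
        x=least_squares(f,[y0,0,0,.3,.4,0,.4,0,.2,y9])
        best.append((x.cost,s,x.x))
best.sort(key=lambda t:t[0])
for b in best[:4]: print(b[0],b[1],np.round(b[2],3).tolist())
E
```

```text
t 1.98 p [0.4179 0.036  0.2991] yaw -17.6 z [-0.002  0.007 -1.   ] q [ 0.21  0.37 -0.56  2.05  0.26  0.79 -0.81] F [ 0.7 -1.3  0.2] op 1.0
cam in tool [-0.00066427 -0.07664781 -0.14680609] [[1.0, -0.0, 0.001], [-0.0, -0.957, -0.292], [0.001, 0.292, -0.957]] [[388.48669385   0.         323.06353594]
 [  0.         388.48669385 235.9905833 ]
 [  0.           0.           1.        ]]
{'px': [357, 179], 'c': (0.453, 0.032), 'L': 0.1648, 'W': 0.0133, 'ang': 70.4}
1.0699542511100652e-07 (-1, -1, -1, -1) [-0.081, 0.008, -0.007, 0.497, 0.568, -0.009, 0.334, -0.008, 0.501, 3.061]
1.0699542511104229e-07 (-1, -1, -1, -1) [-0.081, 0.008, -0.007, 0.497, 0.568, -0.009, 0.334, -0.008, 0.501, 3.061]
1.0699542511107799e-07 (-1, -1, -1, -1) [-0.081, 0.008, -0.007, 0.497, 0.568, -0.009, 0.334, -0.008, 0.501, 3.061]
1.0699542511108512e-07 (-1, -1, -1, -1) [-0.081, 0.008, -0.007, 0.497, 0.568, -0.009, 0.334, -0.008, 0.501, 3.061]
```

View pics/w1.png

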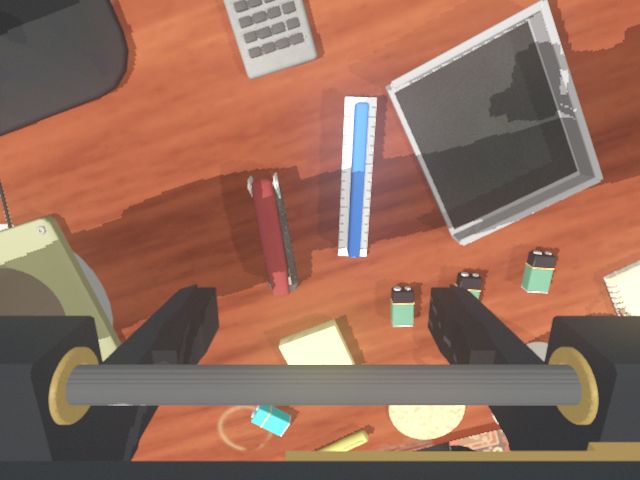

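Wrist view: ruler ridge centred at (357,179), the tray's open front edge runs from about (389,88) to (462,242), stapler at (272,235).

Run:
```python
from h import *
im,d,M=load('w1'); X=cloud(d,M); h=cv2.cvtColor(im,cv2.COLOR_RGB2HSV)
Z=X[...,2]; k=np.zeros(Z.shape,bool); k[0:250,382:610]=1
w=k&(Z>.027)&(Z<.037)&(d>0); P=X[w][:,:2].astype(np.float32)
from scipy.spatial import cKDTree
P=P[[len(a)>12 for a in cKDTree(P).query_ball_point(P,.008)]]
print('walls',len(P),cv2.minAreaRect(P))
# front floor edge by saturation, at z=.006
m=(k&(h[...,1]<90)).astype(np.uint8); m=cv2.morphologyEx(m,cv2.MORPH_OPEN,np.ones((3,3)))
E=[]
for v in range(120,225,3):
    u=np.where(m[v,385:520])[0]
    if len(u): E.append(onplane(M,385+u[0]-.5,v,.003)[:2])
E=np.array(E,np.float32); vx,vy,x0,y0=cv2.fitLine(E,cv2.DIST_HUBER,0,.01,.01).ravel()
print('front edge',np.degrees(np.arctan2(vy,vx)),x0,y0,'resid',np.std((E-[x0,y0])@[-vy,vx]))
print('desk z',np.median(Z[300:320,230:260]), 'floor',np.median(Z[100:150,450:500]))
print('stapler max z',np.percentile(Z[180:290,250:290],98))
p,r=plan([.453,.032,.10],down(-19.6),-.1)
p,r=plan([.453,.032,.011],down(-19.6),-.1,p,r)
```

```text
walls 4450 ((0.607875406742096, 0.038710057735443115), (0.1619560420513153, 0.19321687519550323), 9.685113906860352)
front edge -80.30048 0.52667457 0.025514064 resid 0.013412677
desk z 0.0005480532029098484 floor 0.006702569732569802
stapler max z 0.040252784117693646
[{"x": 0.011, "y": -0.003, "z": 0.062, "wx": -0.0, "wy": 0.0, "wz": 0.002, "fingers": -0.1}, {"x": 0.011, "y": -0.003, "z": 0.062, "wx": -0.0, "wy": 0.0, "wz": 0.002, "fingers": -0.1}, {"x": 0.011, "y": -0.003, "z": 0.062, "wx": -0.0, "wy": 0.0, "wz": 0.002, "fingers": -0.1}, {"x": 0.011, "y": -0.003, "z": 0.062, "wx": -0.0, "wy": 0.0, "wz": 0.002, "fingers": -0.1}]
-- 4
[{"x": 0.0, "y": 0.0, "z": 0.056, "wx": 0.0, "wy": 0.0, "wz": 0.0, "fingers": -0.1}, {"x": 0.0, "y": 0.0, "z": 0.056, "wx": 0.0, "wy": 0.0, "wz": 0.0, "fingers": -0.1}]
-- 2
```

Emit:
{"name": "apply_moves", "arguments": {
  "series": [
    {"x":0.011,"y":-0.003,"z":0.062,"wx":0,"wy":0,"wz":0.002,"fingers":-0.1},
    {"x":0.011,"y":-0.003,"z":0.062,"wx":0,"wy":0,"wz":0.002,"fingers":-0.1},
    {"x":0.011,"y":-0.003,"z":0.062,"wx":0,"wy":0,"wz":0.002,"fingers":-0.1},
    {"x":0.011,"y":-0.003,"z":0.062,"wx":0,"wy":0,"wz":0.002,"fingers":-0.1},
    {"x":0,"y":0,"z":0,"wx":0,"wy":0,"wz":0,"fingers":-0.1}
  ]
}}

```text
clock: 2.65
tool_pos: [0.4567, 0.0218, 0.095]
eef_rot: [0.984, -0.176, -0.0, 0.001]
contact_force: [-0.1, -0.9, 0.4]
opening: 0.464
```

Run:
```python
from h import *
log()
p,r=plan([.453,.032,.011],down(-19.6),-.1,step=.045)
```

```text
t 2.65 p [0.4567 0.0218 0.095 ] yaw -20.2 z [-0.001 -0.002 -1.   ] q [-0.01  0.75 -0.22  2.18  0.61  0.27 -1.12] F [-0.1 -0.9  0.4] op 0.464
[{"x": -0.004, "y": -0.005, "z": 0.053, "wx": 0.0, "wy": -0.0, "wz": -0.002, "fingers": -0.1}, {"x": -0.004, "y": -0.005, "z": 0.053, "wx": 0.0, "wy": -0.0, "wz": -0.002, "fingers": -0.1}]
-- 2
```

Emit:
{"name": "apply_moves", "arguments": {
  "series": [
    {"x":-0.008,"y":-0.01,"z":0,"wx":0,"wy":0,"wz":-0.003,"fingers":-0.1},
    {"x":0,"y":0,"z":0.053,"wx":0,"wy":0,"wz":0,"fingers":-0.1},
    {"x":0,"y":0,"z":0.04,"wx":0,"wy":0,"wz":0,"fingers":-0.1},
    {"x":0,"y":0,"z":0,"wx":0,"wy":0,"wz":0,"fingers":-0.1}
  ]
}}

```text
clock: 3.15
tool_pos: [0.4583, 0.0321, 0.0276]
eef_rot: [0.985, -0.172, 0.005, -0.001]
contact_force: [-0.1, 0.6, 0.1]
opening: 0.45
```

Run:
```python
from h import *
log()
p,r=plan([.453,.032,.011],down(-19.6),-.1,step=.045)
```

```text
t 3.15 p [0.4583 0.0321 0.0276] yaw -19.9 z [ 0.011  0.001 -1.   ] q [-0.15  0.9  -0.04  2.21  0.83  0.04 -1.35] F [-0.1  0.6  0.1] op 0.45
[{"x": -0.006, "y": 0.002, "z": 0.021, "wx": -0.001, "wy": -0.003, "wz": -0.001, "fingers": -0.1}]
-- 1
```

Emit:
{"name": "apply_moves", "arguments": {
  "series": [
    {"x":-0.006,"y":0.001,"z":0.02,"wx":-0.001,"wy":-0.003,"wz":0,"fingers":-0.1},
    {"x":0,"y":0,"z":0,"wx":0,"wy":0,"wz":0,"fingers":-0.1}
  ]
}}

```text
clock: 3.4
tool_pos: [0.459, 0.0338, 0.0216]
eef_rot: [0.985, -0.173, 0.005, -0.003]
contact_force: [-0.3, 0.3, 0.2]
opening: 0.448
```

Run:
```python
from h import *
log()
p,r=plan([.453,.032,.011],down(-19.6),-.1,step=.045)
```

```text
t 3.4 p [0.459  0.0338 0.0216] yaw -19.9 z [ 0.01   0.004 -1.   ] q [-0.14  0.91 -0.05  2.2   1.11  0.04 -1.62] F [-0.3  0.3  0.2] op 0.448
[{"x": -0.006, "y": 0.005, "z": 0.013, "wx": -0.002, "wy": -0.003, "wz": -0.002, "fingers": -0.1}]
-- 1
```

Run:
```python
from h import *
plan([.4535,.032,.012],R.from_euler('y',3,degrees=True)*down(-19.6),-.1,step=.045)
```

```text
[{"x": -0.006, "y": 0.004, "z": 0.012, "wx": -0.008, "wy": -0.018, "wz": -0.002, "fingers": -0.1}]
-- 1
```

Emit:
{"name": "apply_moves", "arguments": {
  "series": [
    {"x":-0.006,"y":0.004,"z":0.006,"wx":-0.008,"wy":-0.018,"wz":-0.002,"fingers":-0.1},
    {"x":0,"y":0,"z":0.006,"wx":0,"wy":0,"wz":0,"fingers":-0.1},
    {"x":0,"y":0,"z":0,"wx":0,"wy":0,"wz":0,"fingers":-0.1}
  ]
}}

```text
clock: 3.78
tool_pos: [0.4543, 0.0319, 0.0164]
eef_rot: [0.985, -0.17, -0.023, 0.004]
contact_force: [0.3, -0.0, -0.1]
opening: 0.453
```

Run:
```python
from h import *
log()
p,r=plan([.4535,.032,.012],R.from_euler('y',3,degrees=True)*down(-19.6),-.1,step=.045)
```

```text
t 3.77 p [0.4543 0.0319 0.0164] yaw -19.7 z [-0.047  0.001 -0.999] q [ 0.02  0.93 -0.31  2.15  1.09  0.27 -1.59] F [ 0.3 -0.  -0.1] op 0.453
[{"x": -0.001, "y": 0.0, "z": 0.006, "wx": -0.001, "wy": -0.001, "wz": -0.0, "fingers": -0.1}]
-- 1
```

Emit:
{"name": "apply_moves", "arguments": {
  "series": [
    {"x":-0.001,"y":0,"z":0.006,"wx":0,"wy":0,"wz":0,"fingers":-0.1},
    {"x":0,"y":0,"z":0,"wx":0,"wy":0,"wz":0,"fingers":-1},
    {"x":0,"y":0,"z":0,"wx":0,"wy":0,"wz":0,"fingers":-1},
    {"x":0,"y":0,"z":0,"wx":0,"wy":0,"wz":0,"fingers":-1},
    {"x":0,"y":0,"z":0,"wx":0,"wy":0,"wz":0,"fingers":-1}
  ],
  "force": 35
}}

```text
clock: 4.4
tool_pos: [0.4532, 0.0316, 0.0121]
eef_rot: [0.985, -0.169, -0.022, 0.007]
contact_force: [-0.6, -0.2, 0.6]
opening: 0.157
```

Run:
```python
from h import *
log()
p0,r0=pose()
p,r=plan(p0+[.01,0,.04],down(-19.6),-1,step=.03)
# target: ruler centre ~8 mm short of tray front
x=np.array([np.cos(np.radians(9.7)),np.sin(np.radians(9.7))]); tf=np.array([.6079,.0387])-.08*x
c=tf-(.017+.008)*x; print(tf,c)
plan([*c,.05],down(9.7),-1,p,r,step=.03)
```

```text
t 4.4 p [0.4532 0.0316 0.0121] yaw -19.5 z [-0.046 -0.005 -0.999] q [ 0.    0.94 -0.28  2.16  1.12  0.25 -1.63] F [-0.6 -0.2  0.6] op 0.157
[{"x": 0.005, "y": -0.002, "z": -0.025, "wx": 0.003, "wy": 0.007, "wz": 0.0, "fingers": -1}, {"x": 0.005, "y": -0.002, "z": -0.025, "wx": 0.003, "wy": 0.007, "wz": 0.0, "fingers": -1}]
-- 2
[0.52904372 0.02522085] [0.50440114 0.02100862]
[{"x": 0.018, "y": -0.002, "z": 0.001, "wx": 0.0, "wy": 0.0, "wz": -0.054, "fingers": -1}, {"x": 0.018, "y": 0.001, "z": 0.001, "wx": 0.0, "wy": 0.0, "wz": -0.054, "fingers": -1}, {"x": 0.017, "y": 0.004, "z": 0.001, "wx": 0.0, "wy": 0.0, "wz": -0.054, "fingers": -1}]
-- 3
```

Opening 0.157 (13.8 mm) matches the 14 mm ridge. Lifting and turning the ruler.

Emit:
{"name": "apply_moves", "arguments": {
  "series": [
    {"x":0.005,"y":-0.002,"z":-0.025,"wx":0.003,"wy":0.007,"wz":0,"fingers":-1},
    {"x":0.005,"y":-0.002,"z":-0.025,"wx":0.003,"wy":0.007,"wz":0,"fingers":-1},
    {"x":0.018,"y":-0.002,"z":0,"wx":0,"wy":0,"wz":-0.054,"fingers":-1},
    {"x":0.018,"y":0.001,"z":0,"wx":0,"wy":0,"wz":-0.054,"fingers":-1},
    {"x":0.017,"y":0.004,"z":0,"wx":0,"wy":0,"wz":-0.054,"fingers":-1},
    {"x":0,"y":0,"z":0,"wx":0,"wy":0,"wz":0,"fingers":-1}
  ]
}}

```text
clock: 5.15
tool_pos: [0.5038, 0.022, 0.0515]
eef_rot: [0.996, 0.092, -0.001, 0.001]
contact_force: [0.8, -0.1, -2.2]
opening: 0.154
```

Run:
```python
from h import *
log()
plan([.5044,.021,.0135],down(9.7),-1,step=.045)
im,d,M=save('scene','s2')
cv2.imwrite('pics/s2c.png',cv2.resize(im[200:320,240:440,::-1],None,fx=4,fy=4,interpolation=cv2.INTER_CUBIC))
```

```text
t 5.15 p [0.5038 0.022  0.0515] yaw 10.5 z [-0.002 -0.002 -1.   ] q [ 0.21  0.92 -0.58  2.04  1.07  0.52 -0.99] F [ 0.8 -0.1 -2.2] op 0.154
[{"x": 0.001, "y": 0.001, "z": 0.048, "wx": 0.001, "wy": 0.001, "wz": 0.005, "fingers": -1}]
-- 1
```

View pics/s2c.png

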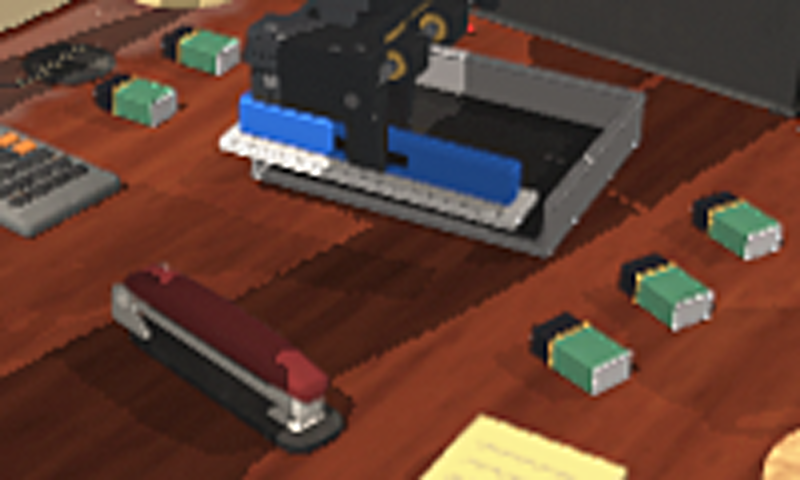

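The ruler is held level and nearly parallel to the tray front. Lowering it 8 mm short of the edge, then pushing.

Emit:
{"name": "apply_moves", "arguments": {
  "series": [
    {"x":0.001,"y":0.001,"z":0.03,"wx":0,"wy":0,"wz":0.005,"fingers":-1},
    {"x":0,"y":0,"z":0.016,"wx":0,"wy":0,"wz":0,"fingers":-1},
    {"x":0,"y":0,"z":0.001,"wx":0,"wy":0,"wz":0,"fingers":-1}
  ]
}}

```text
clock: 5.58
tool_pos: [0.5012, 0.0222, 0.0131]
eef_rot: [0.997, 0.08, -0.003, 0.001]
contact_force: [-0.7, -0.7, -1.3]
opening: 0.156
```

Run:
```python
from h import *
log()
plan([.5123,.0224,.0125],down(9.7),-1,step=.003)
```

```text
t 5.58 p [0.5012 0.0222 0.0131] yaw 9.2 z [-0.005 -0.003 -1.   ] q [ 0.16  0.98 -0.49  2.05  1.18  0.44 -1.11] F [-0.7 -0.7 -1.3] op 0.156
[{"x": 0.003, "y": 0.0, "z": 0.0, "wx": 0.0, "wy": 0.0, "wz": -0.001, "fingers": -1}, {"x": 0.003, "y": 0.0, "z": 0.0, "wx": 0.0, "wy": 0.0, "wz": -0.001, "fingers": -1}, {"x": 0.003, "y": 0.0, "z": 0.0, "wx": 0.0, "wy": 0.0, "wz": -0.001, "fingers": -1}, {"x": 0.003, "y": 0.001, "z": 0.0, "wx": 0.0, "wy": 0.0, "wz": -0.001, "fingers": -1}]
-- 4
```

Emit:
{"name": "apply_moves", "arguments": {
  "series": [
    {"x":0.003,"y":0,"z":0.001,"wx":0,"wy":0,"wz":-0.002,"fingers":-1},
    {"x":0.003,"y":0,"z":0,"wx":0,"wy":0,"wz":0,"fingers":-1},
    {"x":0.003,"y":0,"z":0.001,"wx":0,"wy":0,"wz":0,"fingers":-1},
    {"x":0.003,"y":0,"z":0,"wx":0,"wy":0,"wz":0,"fingers":-1}
  ]
}}

```text
clock: 6.08
tool_pos: [0.5097, 0.0236, 0.0127]
eef_rot: [0.997, 0.082, -0.004, 0.002]
contact_force: [-0.7, -0.4, -0.5]
opening: 0.154
```

Emit:
{"name": "apply_moves", "arguments": {
  "series": [
    {"x":0.003,"y":0,"z":0,"wx":0,"wy":0,"wz":0,"fingers":-1},
    {"x":0.003,"y":0,"z":0,"wx":0,"wy":0,"wz":0,"fingers":-1}
  ]
}}

```text
clock: 6.32
tool_pos: [0.5121, 0.0238, 0.0126]
eef_rot: [0.997, 0.083, -0.006, 0.002]
contact_force: [-7.7, -0.3, 5.0]
opening: 0.156
```

Run:
```python
from h import *
log()
```

```text
t 6.33 p [0.5121 0.0238 0.0126] yaw 9.5 z [-0.011 -0.006 -1.   ] q [ 0.17  0.99 -0.52  2.01  1.13  0.48 -1.05] F [-7.7 -0.3  5. ] op 0.156
```

Emit:
{"name": "apply_moves", "arguments": {
  "series": [
    {"x":0.002,"y":0,"z":0,"wx":0,"wy":0.002,"wz":-0.001,"fingers":-1},
    {"x":0.001,"y":0,"z":0,"wx":0,"wy":0,"wz":0,"fingers":-1},
    {"x":0,"y":0,"z":0,"wx":0,"wy":0,"wz":0,"fingers":-0.4},
    {"x":0,"y":0,"z":0,"wx":0,"wy":0,"wz":0,"fingers":-0.4},
    {"x":0,"y":0,"z":0,"wx":0,"wy":0,"wz":0,"fingers":-0.4}
  ]
}}

```text
clock: 6.95
tool_pos: [0.5157, 0.0251, 0.0129]
eef_rot: [0.996, 0.085, -0.002, 0.001]
contact_force: [0.1, 0.8, 0.2]
opening: 0.302
```

Run:
```python
from h import *
log()
p0,r0=pose()
p,r=plan([*p0[:2],.10],down(9.7),-.4,step=.05)
# view pose over ruler : back off so that camera sees
p,r=plan([.46,.0,.27],down(9.7),0.5,p,r)
```

```text
t 6.95 p [0.5157 0.0251 0.0129] yaw 9.7 z [-0.003 -0.003 -1.   ] q [ 0.17  0.99 -0.52  2.01  1.14  0.48 -1.06] F [0.1 0.8 0.2] op 0.302
[{"x": -0.0, "y": 0.0, "z": -0.054, "wx": 0.0, "wy": 0.001, "wz": 0.0, "fingers": -0.4}, {"x": -0.0, "y": 0.0, "z": -0.054, "wx": 0.0, "wy": 0.001, "wz": 0.0, "fingers": -0.4}]
-- 2
[{"x": -0.018, "y": 0.005, "z": -0.053, "wx": 0.0, "wy": 0.0, "wz": 0.0, "fingers": 0.5}, {"x": -0.018, "y": 0.005, "z": -0.053, "wx": 0.0, "wy": 0.0, "wz": 0.0, "fingers": 0.5}, {"x": -0.018, "y": 0.005, "z": -0.053, "wx": 0.0, "wy": 0.0, "wz": 0.0, "fingers": 0.5}, {"x": -0.018, "y": 0.005, "z": -0.053, "wx": 0.0, "wy": 0.0, "wz": 0.0, "fingers": 0.5}]
-- 4
```

Emit:
{"name": "apply_moves", "arguments": {
  "series": [
    {"x":0,"y":0,"z":-0.05,"wx":0,"wy":0,"wz":0,"fingers":-0.4},
    {"x":0,"y":0,"z":-0.054,"wx":0,"wy":0,"wz":0,"fingers":-0.4},
    {"x":-0.018,"y":0.005,"z":-0.053,"wx":0,"wy":0,"wz":0,"fingers":0.5},
    {"x":-0.018,"y":0.005,"z":-0.053,"wx":0,"wy":0,"wz":0,"fingers":0.5},
    {"x":-0.018,"y":0.005,"z":-0.053,"wx":0,"wy":0,"wz":0,"fingers":0.5},
    {"x":-0.018,"y":0.005,"z":-0.053,"wx":0,"wy":0,"wz":0,"fingers":0.5},
    {"x":0,"y":0,"z":0,"wx":0,"wy":0,"wz":0,"fingers":0.5}
  ]
}}

```text
clock: 7.82
tool_pos: [0.4638, 0.0007, 0.2739]
eef_rot: [0.996, 0.085, 0.001, 0.001]
contact_force: [0.3, -0.1, -0.5]
opening: 0.746
```

```bash
cat > ruler.py <<'E'
from h import *
def rulercheck(im,M,roi=None):
    t=np.radians(9.7); x=np.array([np.cos(t),np.sin(t)]); y=np.array([-x[1],x[0]]); tf=np.array([.6079,.0387])-.08*x
    for b in blobs(im,M,(100,120,80),(125,255,255),.03,100,roi):
        v=np.array(b['c'])-tf; print('ruler',b,'rel tray_front x,y mm',round(1e3*v@x,1),round(1e3*v@y,1))
E
python3 - <<'E'
from ruler import *
log()
im,d,M=save('wrist','w2'); rulercheck(im,M)
im2,d2,M2=save('top','t2'); rulercheck(im2,M2,(250,200,360,300))
E
```

```text
t 7.83 p [0.4638 0.0007 0.2739] yaw 9.7 z [ 0.002 -0.002 -1.   ] q [ 0.49  0.56 -0.93  1.97  0.58  0.9  -0.57] F [ 0.3 -0.1 -0.5] op 0.746
ruler {'px': [372, 174], 'c': (0.5087, 0.0265), 'L': 0.1629, 'W': 0.0142, 'ang': -79.9} rel tray_front x,y mm -19.8 4.7
ruler {'px': [291, 240], 'c': (0.5024, 0.0656), 'L': 0.0838, 'W': 0.0152, 'ang': -80.0} rel tray_front x,y mm -19.5 44.3
```

View pics/w2.png

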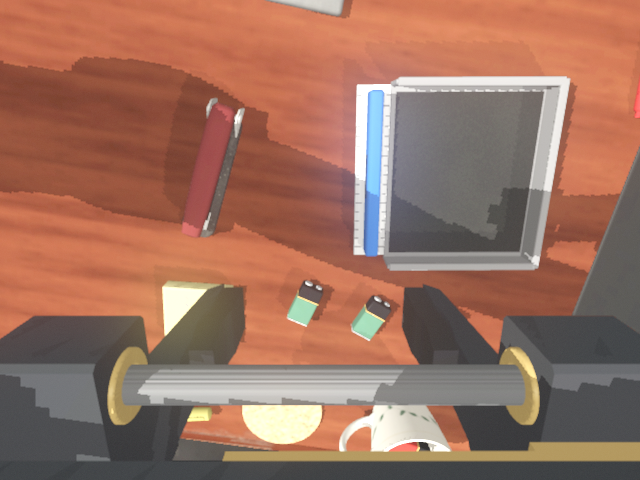

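Run:
```python
import cv2
im=cv2.imread('pics/w2.png')
a=cv2.resize(im[75:145,350:420],None,fx=8,fy=8,interpolation=cv2.INTER_CUBIC)[:, :390]
b=cv2.resize(im[200:270,350:420],None,fx=8,fy=8,interpolation=cv2.INTER_CUBIC)[:, :390]
cv2.imwrite('pics/w2c.png',cv2.hconcat([a,b]))
```

```text
(no output)
```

View pics/w2c.png

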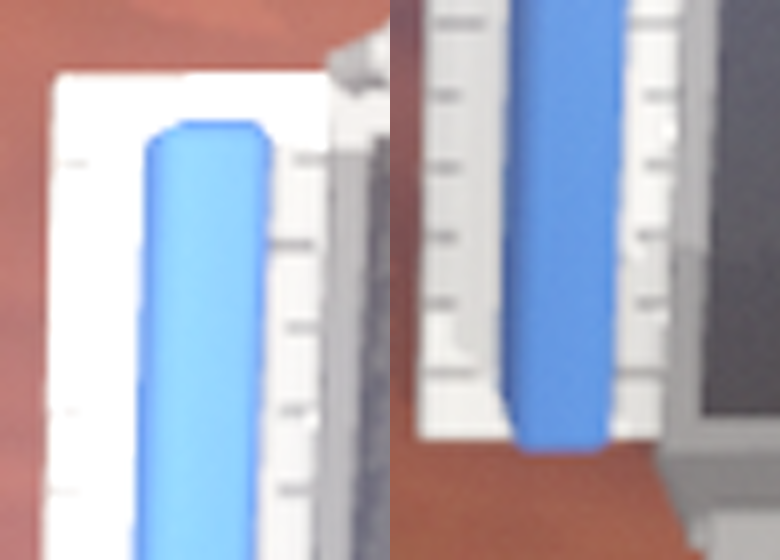

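The wrist crops show the ruler against the tray's front along its whole length, with no desk visible between. Next I refit the arm model to plan the tipping pose.

```bash
cat >> fk.py <<'E'
LO=np.array([-3.01,-.46,-1.47,.13,-1,.04,-2.66]);HI=np.array([3.01,2.08,1.51,2.56,4.14,2.09,2.66])
def fit():
    D=[json.loads(l) for l in open('log.jsonl')]
    def f(v):
        P=np.r_[v,0,-1,-1,-1,-1]; o=[]
        for q,t,e in D:
            a,b=fk(q,P);o+=list(a-t)+list((b.inv()*R.from_quat(e)).as_rotvec()*.5)
        return o+[.01*P[k] for k in (0,1,2,5,7)]
    x=least_squares(f,[0,0,0,.4,.5,0,.4,0,.4,3.14]); return np.r_[x.x,0,-1,-1,-1,-1],np.sqrt(2*x.cost/len(D))
def ik(p,r,P,q0,w=.02):
    f=lambda q:np.r_[(fk(q,P)[0]-p)*5,(fk(q,P)[1].inv()*r).as_rotvec()*2,w*(q-q0)]
    x=least_squares(f,np.clip(q0,LO+.02,HI-.02),bounds=(LO,HI)); a,b=fk(x.x,P)
    return x.x,np.linalg.norm(a-p),np.degrees((b.inv()*r).magnitude())
E
python3 - <<'E'
from h import *; from fk import *
P,e=fit(); print(np.round(P,4).tolist(),e)
np.save('P.npy',P)
q0=np.array(get_state()['q'])
# mug pour: phi mouth azimuth, roll: handle up(0)/ sideways
ax=9.7
for tip in (118,):
  for phi in (ax+90,ax-90,ax+180,ax+135,ax-135):
    for hd in ('up','sideL','sideR'):
        m=np.array([np.cos(np.radians(phi)),np.sin(np.radians(phi)),0]); el=np.radians(tip-90)
        z=np.cos(el)*m-np.sin(el)*np.array([0,0,1]); 
        side=np.cross([0,0,1],m); up=np.cross(z,np.cross([0,0,1],z)); up/=np.linalg.norm(up)
        hdir={'up':up,'sideL':side,'sideR':-side}[hd]
        my=-hdir; mx=np.cross(my,z)
        # tool: z_t=-z, x_t=+-mx
        mouth=np.array([.608,.039,0])-.04*m+np.array([0,0,.115])
        g=mouth-z*.095+hdir*.072+z*.060; tcp=g-z*.019*1
        for s in (1,-1):
            xt=s*mx; zt=-z; r=R.from_matrix(np.stack([xt,np.cross(zt,xt),zt],1))
            best=min((ik(tcp,r,P,q) for q in (q0,np.array([0,.8,-.3,1.9,1.57,1.5,0]),np.array([.3,.8,.5,1.9,3,1,1]))),key=lambda b:b[1]*10+b[2]/10)
            print(int(phi-ax),hd,s,'tcp',np.round(tcp,3),'err',round(best[1],3),round(best[2],1),np.round(best[0],2))
E
```

```text
[-0.073, -0.0002, -0.0074, 0.3482, 0.5574, 0.0112, 0.3357, 0.0037, 0.3289, 3.0686, 0.0, -1.0, -1.0, -1.0, -1.0] 0.005388904336100414
90 up 1 tcp [ 0.617 -0.014  0.204] err 0.0 0.0 [-0.55  1.5   0.03  1.41  1.39  2.09 -1.38]
90 up -1 tcp [ 0.617 -0.014  0.204] err 0.0 0.0 [-0.55  1.5   0.03  1.41  1.39  2.09  1.76]
90 sideL 1 tcp [ 0.552 -0.06   0.14 ] err 0.0 0.0 [-1.05  1.89  0.97  1.54  0.62  1.22 -2.66]
90 sideL -1 tcp [ 0.552 -0.06   0.14 ] err 0.0 0.0 [-0.49  1.6  -0.03  1.55  1.31  2.09 -0.09]
90 sideR 1 tcp [ 0.694 -0.035  0.14 ] err 0.0 0.0 [-0.47  1.65  0.02  1.06  1.58  2.09  0.42]
90 sideR -1 tcp [ 0.694 -0.035  0.14 ] err 0.0 0.0 [-0.66  1.7   0.47  1.05  1.2   1.78 -2.66]
-90 up 1 tcp [0.599 0.092 0.204] err 0.0 0.0 [ 0.58  1.69 -0.83  1.26 -0.76  1.61 -2.38]
-90 up -1 tcp [0.599 0.092 0.204] err 0.0 0.0 [ 0.72  1.99 -1.47  1.25 -0.19  1.37  0.29]
-90 sideL 1 tcp [0.664 0.138 0.14 ] err 0.0 0.0 [ 0.51  2.03 -1.47  0.9  -0.22  1.55  1.91]
-90 sideL -1 tcp [0.664 0.138 0.14 ] err 0.0 0.0 [ 0.49  1.95 -1.25  0.9  -0.43  1.59 -1.11]
-90 sideR 1 tcp [0.522 0.113 0.14 ] err 0.
[... 1118 characters left out ...]
-0.55  1.6   0.07  1.62  1.99  2.03 -0.18]
135 sideR -1 tcp [0.721 0.047 0.14 ] err 0.018 3.5 [-1.    1.82  0.82  1.71  1.57  1.23  2.66]
-135 up 1 tcp [0.639 0.083 0.204] err 0.072 6.4 [-0.6   2.08  1.42  1.84  1.99  2.09  2.66]
-135 up -1 tcp [0.639 0.083 0.204] err 0.0 0.1 [ 0.95  2.08 -1.32  1.83 -0.91  0.58  1.38]
-135 sideL 1 tcp [0.717 0.069 0.14 ] err 0.007 1.5 [ 0.84  2.08 -1.33  1.46 -0.7   0.79  2.66]
-135 sideL -1 tcp [0.717 0.069 0.14 ] err 0.0 0.0 [ 0.83  2.08 -1.3   1.49 -0.78  0.8  -0.39]
-135 sideR 1 tcp [0.6   0.152 0.14 ] err 0.014 3.4 [ 0.86  2.08 -1.12  1.79 -1.    0.76  0.01]
-135 sideR -1 tcp [0.6   0.152 0.14 ] err 0.044 9.7 [ 0.92  2.08 -1.29  1.74 -0.62  0.61  2.66]
```

```bash
cat > pour.py <<'E'
from h import *; from fk import *
P=np.load('P.npy')
def toolrot(yaw_x,a,tip): # mug x azimuth yaw_x (deg), grip tilt a, tip angle (mouth toward mug +y)
    mug=R.from_euler('z',yaw_x,degrees=True)*R.from_euler('x',-tip,degrees=True)
    return mug, mug*R.from_euler('x',a,degrees=True)*R.from_quat([1,0,0,0])
def tcp_from_mug(c,mug,tool,hz=.055): # c: centre of underside
    return c+mug.apply([0,-.072,hz])+tool.apply([0,0,.019])
if __name__=='__main__':
    q0=np.array(get_state()['q'])
    C=np.array([.605,-.273,0])
    for a in (0,10,20):
        q=q0.copy(); out=[]
        def go(c,yx,tip):
            global q
            mug,t=toolrot(yx,a,tip); q,e1,e2=ik(tcp_from_mug(np.array(c,float),mug,t),t,P,q,.003); out.append((np.round(fk(q,P)[0],3).tolist(),np.round(q,2).tolist(),round(e1,3),round(e2,1)))
        go(C+[0,0,.15],-79,0); go(C,-79,0); go(C+[0,0,.15],-79,0)
        for f in np.linspace(0,1,5): go(C*(1-f)+f*np.array([.60,-.08,.0])+[0,0,.15],-79+f*88.7,0)
        # tip with mouth-centre moving to target
        for tip in (30,60,90,105,118):
            mug,_=toolrot(9.7,a,tip); mouth=np.array([.608,.039,0])-.045*np.array([-.17,.985,0])+[0,0,.13]
            f=tip/118; c1=mouth-mug.apply([0,0,.095]); c0=np.array([.60,-.08,.15]); go(c0*(1-f)+c1*f,9.7,tip)
        print('a',a); [print(*o) for o in out]
E
python3 pour.py
```

```text
a 0
[0.534, -0.287, 0.186] [0.64, 0.75, -0.41, 1.67, 0.38, 0.81, -1.32] 0.0 0.0
[0.534, -0.287, 0.036] [0.56, 0.96, -0.27, 1.74, 0.47, 0.51, -1.4] 0.0 0.0
[0.534, -0.287, 0.186] [0.62, 0.74, -0.39, 1.67, 0.36, 0.8, -1.3] 0.0 0.0
[0.534, -0.287, 0.186] [0.62, 0.74, -0.39, 1.67, 0.36, 0.8, -1.3] 0.0 0.0
[0.543, -0.264, 0.186] [0.64, 0.76, -0.49, 1.67, 0.46, 0.83, -1.05] 0.0 0.0
[0.562, -0.236, 0.186] [0.63, 0.79, -0.59, 1.66, 0.55, 0.87, -0.79] 0.0 0.0
[0.586, -0.199, 0.186] [0.61, 0.83, -0.69, 1.62, 0.63, 0.92, -0.53] 0.0 0.0
[0.612, -0.151, 0.186] [0.55, 0.87, -0.78, 1.58, 0.7, 0.99, -0.28] 0.0 0.0
[0.613, -0.117, 0.191] [0.14, 0.81, -0.54, 1.75, 1.12, 1.07, -0.88] 0.0 0.0
[0.616, -0.088, 0.196] [-0.23, 0.97, -0.33, 1.75, 1.31, 1.41, -1.25] 0.0 0.0
[0.618, -0.059, 0.207] [-0.46, 1.23, -0.12, 1.62, 1.35, 1.75, -1.38] 0.0 0.0
[0.619, -0.041, 0.214] [-0.53, 1.36, -0.01, 1.53, 1.36, 1.91, -1.39] 0.0 0.0
[0.619, -0.023, 0.221] [-0.56, 1.47, 0.08, 1.44, 1.37, 2.04, -1.37] 0.0 0.0
a 10
[0.538, -0.286, 0.186] [0.71, 0.71, -0.42, 1.8, 0.31, 0.56, -1.23] 0.0 0.0
[0.538, -0.286, 0.036] [0.61, 0
[... 1155 characters left out ...]
, 0.68, -1.96] 0.0 0.0
[0.549, -0.261, 0.187] [1.15, 1.05, -1.29, 1.84, 1.06, 0.85, -1.5] 0.0 0.0
[0.565, -0.23, 0.187] [1.09, 1.15, -1.4, 1.72, 0.99, 1.05, -1.08] 0.0 0.0
[0.587, -0.192, 0.187] [0.98, 1.23, -1.46, 1.58, 0.95, 1.25, -0.72] 0.0 0.0
[0.611, -0.145, 0.187] [0.83, 1.26, -1.47, 1.43, 0.92, 1.41, -0.37] 0.0 0.0
[0.612, -0.111, 0.189] [0.59, 1.08, -1.3, 1.67, 1.22, 1.41, -0.81] 0.0 0.0
[0.615, -0.084, 0.191] [0.23, 1.06, -1.07, 1.75, 1.43, 1.66, -1.17] 0.0 0.0
[0.618, -0.058, 0.2] [-0.09, 1.19, -0.8, 1.69, 1.52, 1.99, -1.37] 0.0 0.0
[0.619, -0.042, 0.208] [-0.23, 1.27, -0.61, 1.62, 1.52, 2.09, -1.4] 0.0 0.0
[0.619, -0.025, 0.215] [-0.39, 1.32, -0.35, 1.54, 1.47, 2.09, -1.4] 0.0 0.0
```

Run:
```python
from h import *
plan([.534,-.287,.30],down(-79),1,ang=9.9)
```

```text
[{"x": 0.003, "y": 0.041, "z": -0.004, "wx": 0.0, "wy": 0.0, "wz": 0.055, "fingers": 1}, {"x": 0.01, "y": 0.04, "z": -0.004, "wx": 0.0, "wy": 0.0, "wz": 0.055, "fingers": 1}, {"x": 0.017, "y": 0.038, "z": -0.004, "wx": 0.0, "wy": 0.0, "wz": 0.055, "fingers": 1}, {"x": 0.023, "y": 0.034, "z": -0.004, "wx": 0.0, "wy": 0.0, "wz": 0.055, "fingers": 1}, {"x": 0.028, "y": 0.03, "z": -0.004, "wx": 0.0, "wy": 0.0, "wz": 0.055, "fingers": 1}, {"x": 0.033, "y": 0.024, "z": -0.004, "wx": 0.0, "wy": 0.0, "wz": 0.055, "fingers": 1}, {"x": 0.037, "y": 0.018, "z": -0.004, "wx": 0.0, "wy": 0.0, "wz": 0.055, "fingers": 1}, {"x": 0.039, "y": 0.012, "z": -0.004, "wx": 0.0, "wy": 0.0, "wz": 0.055, "fingers": 1}]
[{"x": 0.041, "y": 0.005, "z": -0.004, "wx": 0.0, "wy": 0.0, "wz": 0.055, "fingers": 1}]
-- 9
```

Emit:
{"name": "apply_moves", "arguments": {
  "series": [
    {"x":0.003,"y":0.041,"z":-0.004,"wx":0,"wy":0,"wz":0.055,"fingers":1},
    {"x":0.01,"y":0.04,"z":-0.004,"wx":0,"wy":0,"wz":0.055,"fingers":1},
    {"x":0.017,"y":0.038,"z":-0.004,"wx":0,"wy":0,"wz":0.055,"fingers":1},
    {"x":0.023,"y":0.034,"z":-0.004,"wx":0,"wy":0,"wz":0.055,"fingers":1},
    {"x":0.028,"y":0.03,"z":-0.004,"wx":0,"wy":0,"wz":0.055,"fingers":1},
    {"x":0.033,"y":0.024,"z":-0.004,"wx":0,"wy":0,"wz":0.055,"fingers":1},
    {"x":0.037,"y":0.018,"z":-0.004,"wx":0,"wy":0,"wz":0.055,"fingers":1},
    {"x":0.039,"y":0.012,"z":-0.004,"wx":0,"wy":0,"wz":0.055,"fingers":1}
  ]
}}

```text
clock: 8.93
tool_pos: [0.5222, -0.2601, 0.2825]
eef_rot: [0.812, -0.584, -0.011, 0.005]
contact_force: [-1.1, 0.2, 0.2]
opening: 0.997
```

Emit:
{"name": "apply_moves", "arguments": {
  "series": [
    {"x":0.041,"y":0.005,"z":-0.004,"wx":0,"wy":0,"wz":0.055,"fingers":1},
    {"x":0,"y":0,"z":0,"wx":0,"wy":0,"wz":0,"fingers":1}
  ]
}}

```text
clock: 9.18
tool_pos: [0.5282, -0.2963, 0.2809]
eef_rot: [0.755, -0.656, -0.012, 0.008]
contact_force: [-0.2, 0.4, 0.2]
opening: 1.002
```

Run:
```python
from h import *
log()
im,d,M=save('wrist','w3'); X=cloud(d,M); Z=X[...,2]
k=(d>0)&(np.hypot(X[...,0]-.6,X[...,1]+.275)<.12)
rim=k&(Z>.088)&(Z<.1); P=X[rim]; print('rim',len(P),cv2.minEnclosingCircle(P[:,:2].astype(np.float32)), Z[rim].max())
c=np.array(cv2.minEnclosingCircle(P[:,:2].astype(np.float32))[0])
hd=k&(Z>.03)&(Z<.095)&(np.hypot(X[...,0]-c[0],X[...,1]-c[1])>.054); Q=X[hd]; print('handle',len(Q),Q.mean(0),cv2.minAreaRect(Q[:,:2].astype(np.float32)),Q[:,2].max())
```

```text
t 9.18 p [ 0.5282 -0.2963  0.2809] yaw -81.9 z [-0.029  0.003 -1.   ] q [ 0.68  0.65 -0.45  1.54  0.32  1.05 -1.29] F [-0.2  0.4  0.2] op 1.002
rim 2044 ((0.6102294325828552, -0.26568686962127686), 0.04684773087501526) 0.09774875400796407
handle 335 [ 0.54772666 -0.28120733  0.08014498] ((0.5462412238121033, -0.2815645933151245), (0.024038413539528847, 0.013238180428743362), 15.408943176269531) 0.08776103935778934
```

View pics/w3.png

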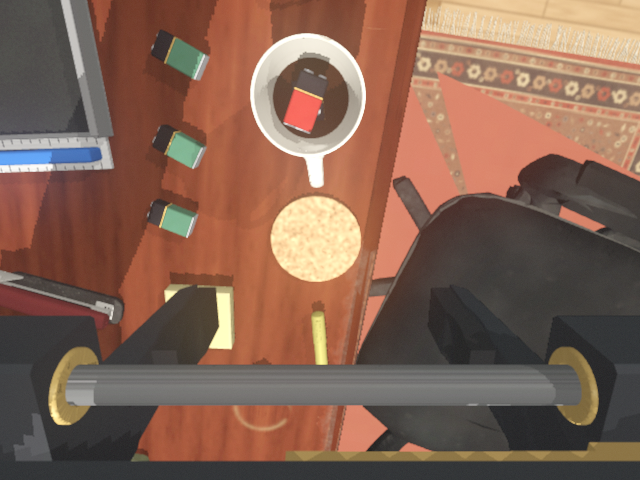

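Wrist view: mug rim centred near (308,95), handle pointing down-image to (317,180), one red battery visible inside; coaster at (316,238). Rim radius 46.8 mm and height 97 mm both match.

Run:
```python
from pour import *
mug,t=toolrot(-75.5,10,0); C=np.array([.610,-.2657,0]); tc=tcp_from_mug(C,mug,t); print(tc,t.apply([0,0,1]))
p,r=plan(tc+[0,0,.085],t,.1)
plan(tc,t,.1,p,r,step=.045)
```

```text
[ 0.54348759 -0.28290128  0.03628865] [ 0.16811707  0.04347803 -0.98480775]
[{"x": -0.003, "y": -0.009, "z": 0.066, "wx": 0.021, "wy": 0.0, "wz": -0.012, "fingers": 0.1}, {"x": -0.003, "y": -0.004, "z": 0.067, "wx": 0.021, "wy": 0.0, "wz": -0.012, "fingers": 0.1}, {"x": -0.003, "y": -0.0, "z": 0.067, "wx": 0.021, "wy": 0.0, "wz": -0.012, "fingers": 0.1}]
-- 3
[{"x": 0.0, "y": 0.009, "z": 0.052, "wx": 0.0, "wy": 0.0, "wz": 0.0, "fingers": 0.1}, {"x": 0.0, "y": 0.009, "z": 0.052, "wx": 0.0, "wy": 0.0, "wz": 0.0, "fingers": 0.1}]
-- 2
```

Emit:
{"name": "apply_moves", "arguments": {
  "series": [
    {"x":-0.003,"y":-0.009,"z":0.06,"wx":0.021,"wy":0,"wz":-0.012,"fingers":0.1},
    {"x":-0.003,"y":-0.004,"z":0.06,"wx":0.021,"wy":0,"wz":-0.012,"fingers":0.1},
    {"x":-0.003,"y":0,"z":0.06,"wx":0.021,"wy":0,"wz":-0.012,"fingers":0.1},
    {"x":0,"y":0,"z":0,"wx":0,"wy":0,"wz":0,"fingers":0.1}
  ]
}}

```text
clock: 9.72
tool_pos: [0.5435, -0.2739, 0.1311]
eef_rot: [0.794, -0.601, 0.05, -0.072]
contact_force: [-0.4, -0.4, 0.6]
opening: 0.572
```

Run:
```python
from pour import *
log()
mug,t=toolrot(-75.5,10,0); C=np.array([.610,-.2657,0]); tc=tcp_from_mug(C,mug,t)
p,r=plan(tc+[0,0,.085],t,.1)
plan(tc,t,.1,p,r,step=.045)
```

```text
t 9.72 p [ 0.5435 -0.2739  0.1311] yaw -74.2 z [ 0.166  0.055 -0.985] q [ 0.72  0.81 -0.45  1.82  0.46  0.47 -1.28] F [-0.4 -0.4  0.6] op 0.572
[{"x": 0.011, "y": 0.005, "z": 0.011, "wx": -0.0, "wy": 0.004, "wz": 0.007, "fingers": 0.1}]
-- 1
[{"x": 0.0, "y": 0.009, "z": 0.052, "wx": 0.0, "wy": 0.0, "wz": 0.0, "fingers": 0.1}, {"x": 0.0, "y": 0.009, "z": 0.052, "wx": 0.0, "wy": 0.0, "wz": 0.0, "fingers": 0.1}]
-- 2
```

Emit:
{"name": "apply_moves", "arguments": {
  "series": [
    {"x":0.011,"y":0.004,"z":0.011,"wx":0,"wy":0.004,"wz":0.007,"fingers":0.1},
    {"x":0,"y":0.009,"z":0.045,"wx":0,"wy":0,"wz":0,"fingers":0.1},
    {"x":0,"y":0.009,"z":0.045,"wx":0,"wy":0,"wz":0,"fingers":0.1},
    {"x":0,"y":0,"z":0,"wx":0,"wy":0,"wz":0,"fingers":0.1}
  ]
}}

```text
clock: 10.22
tool_pos: [0.551, -0.2849, 0.0531]
eef_rot: [0.787, -0.61, 0.061, -0.069]
contact_force: [-0.1, -0.7, 0.5]
opening: 0.548
```

Run:
```python
from pour import *
log()
mug,t=toolrot(-75.5,10,0); C=np.array([.610,-.2657,0]); tc=tcp_from_mug(C,mug,t)
plan(tc,t,.1,step=.045)
```

```text
t 10.22 p [ 0.551  -0.2849  0.0531] yaw -75.6 z [ 0.18   0.035 -0.983] q [ 0.65  0.92 -0.33  1.84  0.52  0.29 -1.35] F [-0.1 -0.7  0.5] op 0.548
[{"x": -0.005, "y": 0.012, "z": 0.019, "wx": -0.003, "wy": -0.003, "wz": -0.0, "fingers": 0.1}]
-- 1
```

Emit:
{"name": "apply_moves", "arguments": {
  "series": [
    {"x":-0.005,"y":0.013,"z":0.019,"wx":-0.003,"wy":-0.003,"wz":0,"fingers":0.1},
    {"x":0,"y":0.001,"z":0.001,"wx":0,"wy":0,"wz":0,"fingers":0.1},
    {"x":0,"y":0,"z":0,"wx":0,"wy":0,"wz":0,"fingers":-1},
    {"x":0,"y":0,"z":0,"wx":0,"wy":0,"wz":0,"fingers":-1},
    {"x":0,"y":0,"z":0,"wx":0,"wy":0,"wz":0,"fingers":-1},
    {"x":0,"y":0,"z":0,"wx":0,"wy":0,"wz":0,"fingers":-1}
  ],
  "force": 60
}}

```text
clock: 10.98
tool_pos: [0.546, -0.2848, 0.0401]
eef_rot: [0.787, -0.61, 0.058, -0.069]
contact_force: [0.3, 0.4, -0.7]
opening: 0.172
```

Run:
```python
from pour import *
log()
p,r=pose(); p1,_=plan(p+[0,0,.15],r,-1,step=.04)
C=np.array([.610,-.2657,0]); mug,t=toolrot(-75.5,10,0); print('intended',tcp_from_mug(C,mug,t))
```

```text
t 10.97 p [ 0.546  -0.2848  0.0401] yaw -75.6 z [ 0.177  0.038 -0.984] q [ 0.65  0.94 -0.31  1.85  0.53  0.26 -1.35] F [ 0.3  0.4 -0.7] op 0.172
[{"x": 0.0, "y": -0.008, "z": -0.046, "wx": 0.0, "wy": 0.0, "wz": 0.0, "fingers": -1}, {"x": 0.0, "y": -0.008, "z": -0.046, "wx": 0.0, "wy": 0.0, "wz": 0.0, "fingers": -1}, {"x": 0.0, "y": -0.008, "z": -0.046, "wx": 0.0, "wy": 0.0, "wz": 0.0, "fingers": -1}, {"x": 0.0, "y": -0.008, "z": -0.046, "wx": 0.0, "wy": 0.0, "wz": 0.0, "fingers": -1}]
-- 4
intended [ 0.54348759 -0.28290128  0.03628865]
```

Emit:
{"name": "apply_moves", "arguments": {
  "series": [
    {"x":0,"y":-0.003,"z":-0.018,"wx":0,"wy":0,"wz":0,"fingers":-1},
    {"x":0,"y":-0.005,"z":-0.028,"wx":0,"wy":0,"wz":0,"fingers":-1},
    {"x":0,"y":-0.008,"z":-0.046,"wx":0,"wy":0,"wz":0,"fingers":-1},
    {"x":0,"y":-0.008,"z":-0.046,"wx":0,"wy":0,"wz":0,"fingers":-1},
    {"x":0,"y":-0.005,"z":-0.03,"wx":0,"wy":0,"wz":0,"fingers":-1},
    {"x":0,"y":0,"z":0,"wx":0,"wy":0,"wz":0,"fingers":-1}
  ]
}}

```text
clock: 11.72
tool_pos: [0.5382, -0.2836, 0.1799]
eef_rot: [0.788, -0.61, 0.052, -0.066]
contact_force: [-0.5, 0.7, -4.1]
opening: 0.172
```

```bash
cat >> pour.py <<'E'
# actual grasp: tool in mug frame, from the pose at closing (mug at C, upright, x axis -75.5)
G_p=np.array([.546,-.2848,.0401]); G_r=R.from_quat([.787,-.61,.058,-.069])
M0=R.from_euler('z',-75.5,degrees=True); g_p=M0.inv().apply(G_p-np.array([.610,-.2657,0])); g_r=M0.inv()*G_r
def pose_for(c,yx,tip): # underside centre c
    mug=R.from_euler('z',yx,degrees=True)*R.from_euler('x',-tip,degrees=True)
    return np.array(c,float)+mug.apply(g_p), mug*g_r
def pose_mouth(m,yx,tip):
    mug=R.from_euler('z',yx,degrees=True)*R.from_euler('x',-tip,degrees=True)
    return pose_for(np.array(m,float)-mug.apply([0,0,.095]),yx,tip)
def mugnow():
    p,r=pose(); mug=r*g_r.inv(); c=p-mug.apply(g_p); print('mug base',np.round(c,3),'mouth',np.round(c+mug.apply([0,0,.095]),3),'z',np.round(mug.apply([0,0,1]),3),'tip',round(float(np.degrees(np.arccos(mug.apply([0,0,1])[2]))),1)); return c,mug
E
python3 - <<'E'
from pour import *
log(); mugnow(); im,d,M=save('scene','s4'); cv2.imwrite('pics/s4c.png',cv2.resize(im[120:360,300:560,::-1],None,fx=2,fy=2))
p,r=pose_for([.60,-.08,.16],9.7,0); plan(p,r,-1,step=.045)
E
```

```text
t 11.72 p [ 0.5382 -0.2836  0.1799] yaw -75.5 z [ 0.162  0.04  -0.986] q [ 0.76  0.74 -0.5   1.79  0.42  0.58 -1.26] F [-0.5  0.7 -4.1] op 0.172
mug base [ 0.602 -0.264  0.139] mouth [ 0.603 -0.265  0.234] z [ 0.013 -0.002  1.   ] tip 0.8
[{"x": -0.016, "y": -0.015, "z": -0.0, "wx": 0.001, "wy": -0.009, "wz": -0.052, "fingers": -1}, {"x": -0.013, "y": -0.018, "z": -0.0, "wx": 0.001, "wy": -0.009, "wz": -0.052, "fingers": -1}, {"x": -0.01, "y": -0.02, "z": 0.0, "wx": 0.001, "wy": -0.009, "wz": -0.052, "fingers": -1}, {"x": -0.007, "y": -0.021, "z": 0.001, "wx": 0.001, "wy": -0.009, "wz": -0.052, "fingers": -1}, {"x": -0.003, "y": -0.022, "z": 0.001, "wx": 0.001, "wy": -0.009, "wz": -0.052, "fingers": -1}, {"x": 0.0, "y": -0.022, "z": 0.001, "wx": 0.001, "wy": -0.009, "wz": -0.052, "fingers": -1}, {"x": 0.004, "y": -0.022, "z": 0.001, "wx": 0.001, "wy": -0.009, "wz": -0.052, "fingers": -1}, {"x": 0.007, "y": -0.021, "z": 0.001, "wx": 0.001, "wy": -0.009, "wz": -0.052, "fingers": -1}]
[{"x": 0.011, "y": -0.019, "z": 0.001, "wx": 0.001, "wy": -0.009, "wz": -0.052, "fingers": -1}]
-- 9
```

View pics/s4c.png

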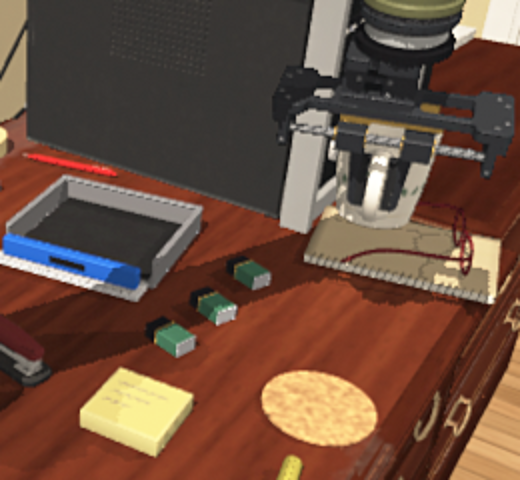

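Emit:
{"name": "apply_moves", "arguments": {
  "series": [
    {"x":-0.016,"y":-0.015,"z":0,"wx":0.001,"wy":-0.009,"wz":-0.052,"fingers":-1},
    {"x":-0.013,"y":-0.018,"z":0,"wx":0.001,"wy":-0.009,"wz":-0.052,"fingers":-1},
    {"x":-0.01,"y":-0.02,"z":0,"wx":0.001,"wy":-0.009,"wz":-0.052,"fingers":-1},
    {"x":-0.007,"y":-0.021,"z":0.001,"wx":0.001,"wy":-0.009,"wz":-0.052,"fingers":-1},
    {"x":-0.003,"y":-0.022,"z":0.001,"wx":0.001,"wy":-0.009,"wz":-0.052,"fingers":-1},
    {"x":0,"y":-0.022,"z":0.001,"wx":0.001,"wy":-0.009,"wz":-0.052,"fingers":-1},
    {"x":0.004,"y":-0.022,"z":0.001,"wx":0.001,"wy":-0.009,"wz":-0.052,"fingers":-1},
    {"x":0.007,"y":-0.021,"z":0.001,"wx":0.001,"wy":-0.009,"wz":-0.052,"fingers":-1}
  ]
}}

```text
clock: 12.78
tool_pos: [0.592, -0.1593, 0.1808]
eef_rot: [0.995, 0.024, -0.012, -0.094]
contact_force: [1.1, 0.5, -4.0]
opening: 0.166
```

Emit:
{"name": "apply_moves", "arguments": {
  "series": [
    {"x":0.011,"y":-0.019,"z":0.001,"wx":0.001,"wy":-0.009,"wz":-0.052,"fingers":-1},
    {"x":0,"y":0,"z":0,"wx":0,"wy":0,"wz":0,"fingers":-1}
  ]
}}

```text
clock: 13.02
tool_pos: [0.5994, -0.1423, 0.1788]
eef_rot: [0.989, 0.109, -0.021, -0.097]
contact_force: [-0.9, 0.4, -4.7]
opening: 0.165
```

Run:
```python
from pour import *
log(); mugnow()
im,d,M=load('s4'); X=cloud(d,M); k=(d>0)&(X[...,2]>.08)&(X[...,2]<.3)&(X[...,1]>-.15)&(X[...,1]<.3)&(X[...,0]>.55); print('tower x min by y',[(y,round(float(np.percentile(X[k&(abs(X[...,1]-y)<.03)][:,0],2)),3)) for y in (-.1,0,.1,.2)])
y=np.array([-.1685,.9857,0]); T=np.array([.6079,.0387,0])
def seq():
    p,r=None,None
    for tip,off,z in ((50,-.075,.20),(95,-.055,.155)):
        q=pose_mouth(T+off*y+[0,0,z],9.7,tip); print('tip',tip,np.round(q[0],3)); p,r=plan(*q,-1,p,r,step=.045,ang=9.9)
seq()
```

```text
t 13.03 p [ 0.5994 -0.1423  0.1788] yaw 12.7 z [-0.063  0.187 -0.98 ] q [ 0.71  0.97 -0.97  1.52  0.64  1.11 -0.13] F [-0.9  0.4 -4.7] op 0.165
mug base [ 0.581 -0.077  0.14 ] mouth [ 0.584 -0.078  0.235] z [ 0.03  -0.01   0.999] tip 1.8
tower x min by y [(-0.1, 0.772), (0, 0.772), (0.1, 0.772), (0.2, 0.772)]
tip 50 [ 0.637 -0.119  0.216]
[{"x": 0.009, "y": -0.005, "z": -0.007, "wx": -0.047, "wy": 0.001, "wz": 0.003, "fingers": -1}, {"x": 0.009, "y": -0.004, "z": -0.008, "wx": -0.047, "wy": 0.001, "wz": 0.003, "fingers": -1}, {"x": 0.009, "y": -0.002, "z": -0.008, "wx": -0.047, "wy": 0.001, "wz": 0.003, "fingers": -1}, {"x": 0.009, "y": -0.001, "z": -0.008, "wx": -0.047, "wy": 0.001, "wz": 0.003, "fingers": -1}, {"x": 0.009, "y": -0.0, "z": -0.008, "wx": -0.047, "wy": 0.001, "wz": 0.003, "fingers": -1}, {"x": 0.009, "y": 0.001, "z": -0.008, "wx": -0.047, "wy": 0.001, "wz": 0.003, "fingers": -1}]
-- 6
tip 95 [ 0.628 -0.063  0.226]
[{"x": 0.0, "y": -0.009, "z": -0.011, "wx": -0.05, "wy": 0.0, "wz": -0.0, "fingers": -1}, {"x": 0.0, "y": -0.007, "z": -0.012, "wx": -0.05, "wy": 0.0, "wz": -0.0, "fingers": -1}, {"x": 0.0, "y": -0.005, "z": -0.013, "wx": -0.05, "wy": 0.0, "wz": -0.0, "fingers": -1}, {"x": 0.0, "y": -0.003, "z": -0.014, "wx": -0.05, "wy": 0.0, "wz": -0.0, "fingers": -1}, {"x": 0.0, "y": -0.001, "z": -0.014, "wx": -0.05, "wy": 0.0, "wz": -0.0, "fingers": -1}]
-- 5
```

Emit:
{"name": "apply_moves", "arguments": {
  "series": [
    {"x":0.009,"y":-0.005,"z":-0.007,"wx":-0.047,"wy":0.001,"wz":0.003,"fingers":-1},
    {"x":0.009,"y":-0.004,"z":-0.008,"wx":-0.047,"wy":0.001,"wz":0.003,"fingers":-1},
    {"x":0.009,"y":-0.002,"z":-0.008,"wx":-0.047,"wy":0.001,"wz":0.003,"fingers":-1},
    {"x":0.009,"y":-0.001,"z":-0.008,"wx":-0.047,"wy":0.001,"wz":0.003,"fingers":-1},
    {"x":0.009,"y":0,"z":-0.008,"wx":-0.047,"wy":0.001,"wz":0.003,"fingers":-1},
    {"x":0.009,"y":0.001,"z":-0.008,"wx":-0.047,"wy":0.001,"wz":0.003,"fingers":-1}
  ]
}}

```text
clock: 13.78
tool_pos: [0.6344, -0.1303, 0.2095]
eef_rot: [0.935, 0.063, 0.03, 0.348]
contact_force: [-0.5, -0.3, -5.6]
opening: 0.172
```

```bash
cat >> pour.py <<'E'
TY=np.array([-.1685,.9857,0]); TC=np.array([.6079,.0387,0])
def to(off,z,tip,**k):
    q=pose_mouth(TC+off*TY+[0,0,z],9.7,tip); print('tip',tip,np.round(q[0],3)); return plan(*q,-1,**k)
E
python3 - <<'E'
from pour import *
log(); mugnow(); to(-.055,.155,95,step=.045,ang=9.9)
E
```

```text
t 13.78 p [ 0.6344 -0.1303  0.2095] yaw 8.0 z [ 0.1   -0.647 -0.756] q [ 0.06  0.84 -0.49  1.71  1.18  1.23 -0.94] F [-0.5 -0.3 -5.6] op 0.172
mug base [ 0.631 -0.12   0.132] mouth [ 0.621 -0.047  0.192] z [-0.109  0.772  0.626] tip 51.2
tip 95 [ 0.628 -0.063  0.226]
[{"x": 0.001, "y": -0.01, "z": -0.014, "wx": -0.049, "wy": 0.002, "wz": -0.002, "fingers": -1}, {"x": 0.001, "y": -0.008, "z": -0.016, "wx": -0.049, "wy": 0.002, "wz": -0.002, "fingers": -1}, {"x": 0.001, "y": -0.005, "z": -0.017, "wx": -0.049, "wy": 0.002, "wz": -0.002, "fingers": -1}, {"x": 0.001, "y": -0.003, "z": -0.017, "wx": -0.049, "wy": 0.002, "wz": -0.002, "fingers": -1}, {"x": 0.001, "y": -0.0, "z": -0.017, "wx": -0.049, "wy": 0.002, "wz": -0.002, "fingers": -1}]
-- 5
```

Emit:
{"name": "apply_moves", "arguments": {
  "series": [
    {"x":0.001,"y":-0.01,"z":-0.014,"wx":-0.049,"wy":0.002,"wz":-0.002,"fingers":-1},
    {"x":0.001,"y":-0.008,"z":-0.016,"wx":-0.049,"wy":0.002,"wz":-0.002,"fingers":-1},
    {"x":0.001,"y":-0.005,"z":-0.017,"wx":-0.049,"wy":0.002,"wz":-0.002,"fingers":-1},
    {"x":0.001,"y":-0.003,"z":-0.017,"wx":-0.045,"wy":0.002,"wz":-0.002,"fingers":-1}
  ]
}}

```text
clock: 14.28
tool_pos: [0.6279, -0.0744, 0.2192]
eef_rot: [0.787, 0.062, 0.057, 0.611]
contact_force: [0.4, -0.5, -4.8]
opening: 0.166
```

Run:
```python
from pour import *
log(); mugnow(); p,r=to(-.05,.12,100,step=.02,ang=6); to(-.05,.105,122,p0=p,r0=r,step=.02,ang=6)
```

```text
t 14.28 p [ 0.6279 -0.0744  0.2192] yaw 9.7 z [ 0.166 -0.955 -0.246] q [-0.32  1.07 -0.26  1.69  1.31  1.64 -1.27] F [ 0.4 -0.5 -4.8] op 0.166
mug base [ 0.632 -0.11   0.15 ] mouth [ 0.617 -0.016  0.156] z [-0.161  0.985  0.068] tip 86.1
tip 100 [ 0.626 -0.052  0.195]
[{"x": 0.001, "y": -0.012, "z": -0.007, "wx": -0.026, "wy": 0.001, "wz": -0.002, "fingers": -1}, {"x": 0.001, "y": -0.011, "z": -0.008, "wx": -0.026, "wy": 0.001, "wz": -0.002, "fingers": -1}, {"x": 0.001, "y": -0.011, "z": -0.008, "wx": -0.026, "wy": 0.001, "wz": -0.002, "fingers": -1}]
-- 3
tip 122 [ 0.621 -0.021  0.191]
[{"x": 0.0, "y": -0.001, "z": -0.01, "wx": -0.031, "wy": 0.0, "wz": -0.0, "fingers": -1}, {"x": 0.0, "y": -0.001, "z": -0.01, "wx": -0.031, "wy": 0.0, "wz": -0.0, "fingers": -1}, {"x": 0.0, "y": 0.0, "z": -0.01, "wx": -0.031, "wy": 0.0, "wz": -0.0, "fingers": -1}, {"x": 0.0, "y": 0.001, "z": -0.01, "wx": -0.031, "wy": 0.0, "wz": -0.0, "fingers": -1}]
-- 4
```

Run:
```python
from pour import *
p,r=to(-.05,.14,100,step=.02,ang=6); to(-.05,.135,114,p0=p,r0=r,step=.02,ang=6)
```

```text
tip 100 [ 0.626 -0.052  0.215]
[{"x": 0.001, "y": -0.004, "z": -0.009, "wx": -0.026, "wy": 0.001, "wz": -0.002, "fingers": -1}, {"x": 0.001, "y": -0.003, "z": -0.009, "wx": -0.026, "wy": 0.001, "wz": -0.002, "fingers": -1}, {"x": 0.001, "y": -0.002, "z": -0.009, "wx": -0.026, "wy": 0.001, "wz": -0.002, "fingers": -1}]
-- 3
tip 114 [ 0.623 -0.033  0.218]
[{"x": 0.0, "y": 0.001, "z": -0.008, "wx": -0.026, "wy": 0.0, "wz": -0.0, "fingers": -1}, {"x": 0.0, "y": 0.002, "z": -0.008, "wx": -0.026, "wy": 0.0, "wz": -0.0, "fingers": -1}, {"x": 0.0, "y": 0.003, "z": -0.008, "wx": -0.026, "wy": 0.0, "wz": -0.0, "fingers": -1}]
-- 3
```

Emit:
{"name": "apply_moves", "arguments": {
  "series": [
    {"x":0.001,"y":-0.004,"z":-0.009,"wx":-0.026,"wy":0.001,"wz":-0.002,"fingers":-1},
    {"x":0.001,"y":-0.003,"z":-0.009,"wx":-0.026,"wy":0.001,"wz":-0.002,"fingers":-1},
    {"x":0.001,"y":-0.002,"z":-0.009,"wx":-0.026,"wy":0.001,"wz":-0.002,"fingers":-1},
    {"x":0,"y":0.001,"z":-0.008,"wx":-0.026,"wy":0,"wz":0,"fingers":-1},
    {"x":0,"y":0.002,"z":-0.008,"wx":-0.026,"wy":0,"wz":0,"fingers":-1},
    {"x":0,"y":0.003,"z":-0.008,"wx":-0.026,"wy":0,"wz":0,"fingers":-1},
    {"x":0,"y":0,"z":0,"wx":0,"wy":0,"wz":0,"fingers":-1}
  ]
}}

```text
clock: 15.15
tool_pos: [0.6209, -0.0312, 0.2029]
eef_rot: [0.622, 0.056, 0.072, 0.778]
contact_force: [-0.3, 0.1, -2.9]
opening: 0.164
```

Run:
```python
from pour import *
log(); mugnow(); im,d,M=save('scene','s5'); cv2.imwrite('pics/s5c.png',cv2.resize(im[120:360,240:540,::-1],None,fx=2.5,fy=2.5))
to(-.05,.15,120,step=.02,ang=6)
```

```text
t 15.15 p [ 0.6209 -0.0312  0.2029] yaw 10.5 z [ 0.177 -0.959  0.22 ] q [-0.49  1.35 -0.08  1.56  1.31  1.93 -1.37] F [-0.3  0.1 -2.9] op 0.164
mug base [ 0.63  -0.094  0.157] mouth [ 0.615 -0.008  0.12 ] z [-0.159  0.906 -0.391] tip 113.0
tip 120 [ 0.621 -0.024  0.235]
[{"x": 0.001, "y": 0.02, "z": -0.0, "wx": -0.019, "wy": -0.001, "wz": -0.001, "fingers": -1}, {"x": 0.001, "y": 0.02, "z": 0.001, "wx": -0.019, "wy": -0.001, "wz": -0.001, "fingers": -1}]
-- 2
```

View pics/s5c.png

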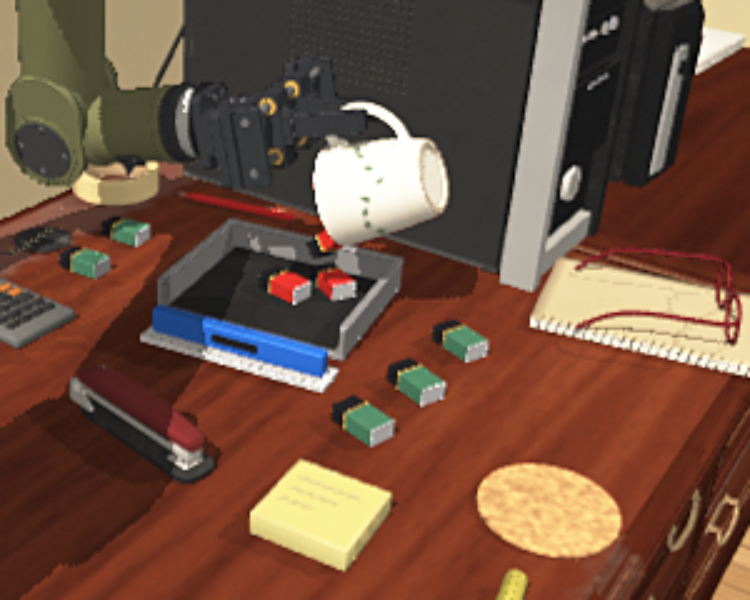

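Two red batteries are in the tray and the third is just leaving the mouth. Tipping a bit more.

Emit:
{"name": "apply_moves", "arguments": {
  "series": [
    {"x":0,"y":0,"z":0,"wx":-0.019,"wy":0,"wz":0,"fingers":-1},
    {"x":0.001,"y":0.02,"z":0,"wx":-0.019,"wy":0,"wz":0,"fingers":-1},
    {"x":0,"y":0.015,"z":0,"wx":0,"wy":0,"wz":0,"fingers":-1},
    {"x":0,"y":0,"z":0,"wx":0,"wy":0,"wz":0,"fingers":-1}
  ]
}}

```text
clock: 15.7
tool_pos: [0.6205, -0.0237, 0.2339]
eef_rot: [0.573, 0.048, 0.076, 0.815]
contact_force: [-0.0, -0.0, -3.5]
opening: 0.169
```

```bash
cat > red.py <<'E'
from h import *
def reds(im,M,roi,z=.0145):
    h=cv2.cvtColor(im,cv2.COLOR_RGB2HSV)
    m=((((h[...,0]<4)|(h[...,0]>175))&(h[...,1]>190)&(h[...,2]>90))*255).astype(np.uint8)
    k=np.zeros_like(m);x0,y0,x1,y1=roi;k[y0:y1,x0:x1]=255;m&=k
    for c in cv2.findContours(m,cv2.RETR_EXTERNAL,cv2.CHAIN_APPROX_NONE)[0]:
        if cv2.contourArea(c)>25: print('red px',c[:,0].mean(0).round(),cv2.contourArea(c),onplane(M,*c[:,0].mean(0),z).round(3))
E
python3 - <<'E'
from pour import *; from red import *
log(); mugnow(); im,d,M=save('scene','s6'); cv2.imwrite('pics/s6.png',im[...,::-1]); reds(im,M,(290,190,420,270))
E
```

```text
t 15.7 p [ 0.6205 -0.0237  0.2339] yaw 10.4 z [ 0.166 -0.926  0.339] q [-0.52  1.37 -0.02  1.55  1.31  2.   -1.35] F [-0.  -0.  -3.5] op 0.169
mug base [ 0.63  -0.091  0.196] mouth [ 0.617 -0.01   0.149] z [-0.144  0.853 -0.502] tip 120.1
red px [375. 242.] 85.0 [ 0.608 -0.022  0.014]
red px [354. 234.] 75.0 [0.61  0.038 0.014]
red px [373. 231.] 41.0 [0.653 0.01  0.014]
red px [336. 202.] 91.0 [0.736 0.182 0.014]
```

Run:
```python
from pour import *
im,d,M=load('w3')
for b in blobs(im,M,(15,40,150),(30,160,255),.005,1000): print(b)
import fk as F
P,e=F.fit(); print(e); np.save('P.npy',P)
for yx in (-40,-15,9.7,40):
    q=np.array(get_state()['q'])
    for nm,po in [('up60',pose_for([.6,-.08,.17],9.7,60)),('up0',pose_for([.6,-.08,.17],9.7,0)),('over',pose_for([.46,-.294,.12],yx,0)),('on',pose_for([.46,-.294,.006],yx,0))]:
        q,e1,e2=F.ik(*po,P,q,.003); print(yx,nm,np.round(po[0],3),np.round(q,2),round(e1,3),round(e2,1))
```

```text
{'px': [69, 386], 'c': (0.2061, 0.0026), 'L': 0.1359, 'W': 0.053, 'ang': -10.3}
{'px': [224, 318], 'c': (0.3405, -0.1934), 'L': 0.0908, 'W': 0.0306, 'ang': -2.0}
{'px': [316, 238], 'c': (0.4595, -0.2905), 'L': 0.1031, 'W': 0.1026, 'ang': 8.6}
{'px': [534, 62], 'c': (0.6709, -0.4749), 'L': 0.2268, 'W': 0.0317, 'ang': -88.4}
{'px': [539, 24], 'c': (0.7147, -0.4705), 'L': 0.219, 'W': 0.0522, 'ang': -89.5}
0.010454691481181418
-40 up60 [ 0.602 -0.078  0.248] [-0.13  0.81 -0.43  1.78  1.18  1.35 -1.06] 0.0 0.0
-40 up0 [ 0.614 -0.145  0.21 ] [ 0.75  0.98 -1.12  1.5   0.72  1.19 -0.26] 0.0 0.0
-40 over [ 0.419 -0.347  0.16 ] [ 1.18  0.82 -0.83  1.91  0.65  0.68 -0.68] 0.0 0.0
-40 on [ 0.419 -0.347  0.046] [ 1.04  0.96 -0.59  1.97  0.81  0.41 -0.79] 0.0 0.0
-15 up60 [ 0.602 -0.078  0.248] [-0.13  0.81 -0.43  1.78  1.18  1.35 -1.06] 0.0 0.0
-15 up0 [ 0.614 -0.145  0.21 ] [ 0.75  0.98 -1.12  1.5   0.72  1.19 -0.26] 0.0 0.0
-15 over [ 0.445 -0.359  0.16 ] [ 1.21  0.94 -1.02  1.76  0.75  0.95 -0.33] 0.0 0.0
-15 on [ 0.445 -0.359  0.046] [ 1.14  1.08 -0.88  1.82  0.92  0.76 -0.44] 0.0 0.0
9.7 up60 [ 0.602 -0.078  0.248] [-0.13  0.81 -0.43  1.78  1.18  1.35 -1.06] 0.0 0.0
9.7 up0 [ 0.614 -0.145  0.21 ] [ 0.75  0.98 -1.12  1.5   0.72  1.19 -0.26] 0.0 0.0
9.7 over [ 0.474 -0.359  0.16 ] [ 1.17  1.03 -1.13  1.63  0.8   1.16  0.03] 0.0 0.0
9.7 on [ 0.474 -0.359  0.046] [ 1.13  1.16 -1.03  1.69  0.95  1.   -0.05] 0.0 0.0
40 up60 [ 0.602 -0.078  0.248] [-0.13  0.81 -0.43  1.78  1.18  1.35 -1.06] 0.0 0.0
40 up0 [ 0.614 -0.145  0.21 ] [ 0.75  0.98 -1.12  1.5   0.72  1.19 -0.26] 0.0 0.0
40 over [ 0.505 -0.344  0.16 ] [ 1.07  1.09 -1.2   1.53  0.88  1.34  0.46] 0.0 0.0
40 on [ 0.505 -0.344  0.046] [ 1.05  1.23 -1.12  1.59  1.01  1.2   0.4 ] 0.0 0.0
```

Run:
```python
from pour import *
q=pose_for([.59,-.1,.19],9.7,0); p,r=plan(*q,-1,ang=10.2)
q=pose_for([.4595,-.292,.14],-15,0); plan(*q,-1,p,r,step=.05)
```

```text
[{"x": -0.004, "y": -0.005, "z": 0.013, "wx": 0.056, "wy": -0.0, "wz": 0.0, "fingers": -1}, {"x": -0.004, "y": -0.003, "z": 0.014, "wx": 0.056, "wy": -0.0, "wz": 0.0, "fingers": -1}, {"x": -0.004, "y": -0.0, "z": 0.014, "wx": 0.056, "wy": -0.0, "wz": 0.0, "fingers": -1}, {"x": -0.004, "y": 0.002, "z": 0.014, "wx": 0.056, "wy": -0.0, "wz": 0.0, "fingers": -1}, {"x": -0.004, "y": 0.005, "z": 0.013, "wx": 0.056, "wy": -0.0, "wz": 0.0, "fingers": -1}, {"x": -0.004, "y": 0.007, "z": 0.012, "wx": 0.056, "wy": -0.0, "wz": 0.0, "fingers": -1}, {"x": -0.004, "y": 0.009, "z": 0.011, "wx": 0.056, "wy": -0.0, "wz": 0.0, "fingers": -1}, {"x": -0.004, "y": 0.011, "z": 0.009, "wx": 0.056, "wy": -0.0, "wz": 0.0, "fingers": -1}]
[{"x": -0.004, "y": 0.012, "z": 0.007, "wx": 0.056, "wy": -0.0, "wz": 0.0, "fingers": -1}, {"x": -0.004, "y": 0.013, "z": 0.005, "wx": 0.056, "wy": -0.0, "wz": 0.0, "fingers": -1}, {"x": -0.004, "y": 0.014, "z": 0.003, "wx": 0.056, "wy": -0.0, "wz": 0.0, "fingers": -1}, {"x": -0.004, "y": 0.014, "z": 0.0, "wx": 0.056, "wy": -0.0, "wz": 0.0, "fingers": -1}]
-- 12
[{"x": -0.039, "y": 0.035, "z": 0.004, "wx": -0.0, "wy": 0.004, "wz": 0.022, "fingers": -1}, {"x": -0.037, "y": 0.038, "z": 0.003, "wx": -0.0, "wy": 0.004, "wz": 0.022, "fingers": -1}, {"x": -0.034, "y": 0.04, "z": 0.003, "wx": -0.0, "wy": 0.004, "wz": 0.022, "fingers": -1}, {"x": -0.031, "y": 0.043, "z": 0.003, "wx": -0.0, "wy": 0.004, "wz": 0.022, "fingers": -1}, {"x": -0.028, "y": 0.045, "z": 0.002, "wx": -0.0, "wy": 0.004, "wz": 0.022, "fingers": -1}, {"x": -0.025, "y": 0.047, "z": 0.002, "wx": -0.0, "wy": 0.004, "wz": 0.022, "fingers": -1}]
-- 6
```

Emit:
{"name": "apply_moves", "arguments": {
  "series": [
    {"x":-0.004,"y":-0.005,"z":0.013,"wx":0.056,"wy":0,"wz":0,"fingers":-1},
    {"x":-0.004,"y":-0.003,"z":0.014,"wx":0.056,"wy":0,"wz":0,"fingers":-1},
    {"x":-0.004,"y":0,"z":0.014,"wx":0.056,"wy":0,"wz":0,"fingers":-1},
    {"x":-0.004,"y":0.002,"z":0.014,"wx":0.056,"wy":0,"wz":0,"fingers":-1},
    {"x":-0.004,"y":0.005,"z":0.013,"wx":0.056,"wy":0,"wz":0,"fingers":-1},
    {"x":-0.004,"y":0.007,"z":0.012,"wx":0.056,"wy":0,"wz":0,"fingers":-1},
    {"x":-0.004,"y":0.009,"z":0.011,"wx":0.056,"wy":0,"wz":0,"fingers":-1},
    {"x":-0.004,"y":0.011,"z":0.009,"wx":0.056,"wy":0,"wz":0,"fingers":-1}
  ]
}}

```text
clock: 16.75
tool_pos: [0.6092, -0.1159, 0.229]
eef_rot: [0.968, 0.092, 0.024, 0.232]
contact_force: [-0.3, -0.1, -3.8]
opening: 0.17
```

Emit:
{"name": "apply_moves", "arguments": {
  "series": [
    {"x":-0.004,"y":0.012,"z":0.007,"wx":0.056,"wy":0,"wz":0,"fingers":-1},
    {"x":-0.004,"y":0.013,"z":0.005,"wx":0.056,"wy":0,"wz":0,"fingers":-1},
    {"x":-0.004,"y":0.014,"z":0.003,"wx":0.056,"wy":0,"wz":0,"fingers":-1},
    {"x":-0.004,"y":0.014,"z":0,"wx":0.056,"wy":0,"wz":0,"fingers":-1},
    {"x":0,"y":0,"z":0,"wx":0,"wy":0,"wz":0,"fingers":-1}
  ]
}}

```text
clock: 17.38
tool_pos: [0.5977, -0.178, 0.2261]
eef_rot: [0.989, 0.088, -0.015, -0.119]
contact_force: [0.1, -0.6, -4.2]
opening: 0.171
```

Run:
```python
from pour import *
log(); mugnow()
q=pose_for([.4595,-.292,.14],-15,0); plan(*q,-1,step=.045)
```

```text
t 17.38 p [ 0.5977 -0.178   0.2261] yaw 10.3 z [-0.05   0.234 -0.971] q [ 0.76  0.91 -0.93  1.44  0.49  1.17  0.  ] F [ 0.1 -0.6 -4.2] op 0.171
mug base [ 0.582 -0.111  0.19 ] mouth [ 0.585 -0.116  0.285] z [ 0.026 -0.057  0.998] tip 3.6
[{"x": -0.038, "y": 0.032, "z": 0.002, "wx": -0.003, "wy": 0.006, "wz": 0.023, "fingers": -1}, {"x": -0.036, "y": 0.035, "z": 0.002, "wx": -0.003, "wy": 0.006, "wz": 0.023, "fingers": -1}, {"x": -0.033, "y": 0.038, "z": 0.002, "wx": -0.003, "wy": 0.006, "wz": 0.023, "fingers": -1}, {"x": -0.03, "y": 0.04, "z": 0.001, "wx": -0.003, "wy": 0.006, "wz": 0.023, "fingers": -1}, {"x": -0.027, "y": 0.042, "z": 0.001, "wx": -0.003, "wy": 0.006, "wz": 0.023, "fingers": -1}, {"x": -0.024, "y": 0.044, "z": 0.001, "wx": -0.003, "wy": 0.006, "wz": 0.023, "fingers": -1}]
-- 6
```

Emit:
{"name": "apply_moves", "arguments": {
  "series": [
    {"x":-0.038,"y":0.032,"z":0.002,"wx":-0.003,"wy":0.006,"wz":0.023,"fingers":-1},
    {"x":-0.036,"y":0.035,"z":0.002,"wx":-0.003,"wy":0.006,"wz":0.023,"fingers":-1},
    {"x":-0.033,"y":0.038,"z":0.002,"wx":-0.003,"wy":0.006,"wz":0.023,"fingers":-1},
    {"x":-0.03,"y":0.04,"z":0.001,"wx":-0.003,"wy":0.006,"wz":0.023,"fingers":-1},
    {"x":-0.027,"y":0.042,"z":0.001,"wx":-0.003,"wy":0.006,"wz":0.023,"fingers":-1},
    {"x":-0.024,"y":0.044,"z":0.001,"wx":-0.003,"wy":0.006,"wz":0.023,"fingers":-1},
    {"x":0,"y":0,"z":0,"wx":0,"wy":0,"wz":0,"fingers":-1}
  ]
}}

```text
clock: 18.25
tool_pos: [0.428, -0.3614, 0.1782]
eef_rot: [0.987, -0.137, 0.007, -0.08]
contact_force: [0.9, 0.2, -2.6]
opening: 0.169
```

Run:
```python
from pour import *; from red import *
log(); mugnow()
im,d,M=save('top','t7'); reds(im,M,(255,160,345,245))
im2,d2,M2=save('scene','s7'); 
for b in blobs(im,M,(50,60,40),(80,255,255),.017,15,(205,150,400,350)): print('green',b['px'],b['c'])
a=cv2.resize(im[140:260,195:395,::-1],None,fx=2.5,fy=2.5); b=cv2.resize(im2[180:300,260:460,::-1],None,fx=2.5,fy=2.5)
cv2.imwrite('pics/t7c.png',cv2.vconcat([a,b]))
q=pose_for([.4595,-.292,.03],-15,0); plan(*q,-1,step=.045)
```

```text
t 18.25 p [ 0.428  -0.3614  0.1782] yaw -15.7 z [ 0.035  0.155 -0.987] q [ 1.14  0.83 -0.8   1.73  0.53  0.88 -0.12] F [ 0.9  0.2 -2.6] op 0.169
mug base [ 0.443 -0.297  0.137] mouth [ 0.445 -0.296  0.232] z [0.02  0.016 1.   ] tip 1.5
red px [322. 199.] 88.0 [ 0.607 -0.025  0.014]
red px [299. 199.] 88.5 [0.611 0.033 0.014]
red px [310. 186.] 85.5 [0.645 0.002 0.015]
green [372, 248] (0.4618, -0.1401)
green [229, 235] (0.5328, 0.2238)
green [370, 219] (0.5402, -0.1458)
green [221, 205] (0.6146, 0.2399)
green [366, 187] (0.6278, -0.1442)
[{"x": 0.005, "y": 0.006, "z": 0.045, "wx": 0.002, "wy": 0.001, "wz": -0.001, "fingers": -1}, {"x": 0.005, "y": 0.006, "z": 0.045, "wx": 0.002, "wy": 0.001, "wz": -0.001, "fingers": -1}, {"x": 0.005, "y": 0.006, "z": 0.045, "wx": 0.002, "wy": 0.001, "wz": -0.001, "fingers": -1}]
-- 3
```

View pics/t7c.png

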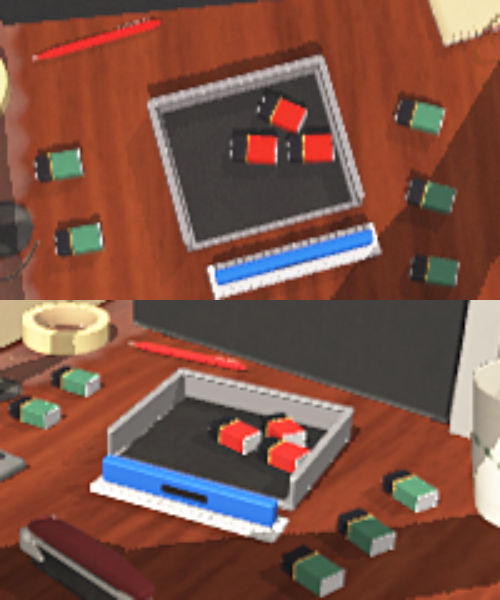

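All three red batteries are in the tray. The ruler has been knocked aside, though (a gap of about 15 mm, shifted right); I'll set the mug down and then put the ruler back.

Emit:
{"name": "apply_moves", "arguments": {
  "series": [
    {"x":0.005,"y":0.006,"z":0.045,"wx":0.002,"wy":0.001,"wz":-0.001,"fingers":-1},
    {"x":0.005,"y":0.006,"z":0.045,"wx":0.002,"wy":0.001,"wz":-0.001,"fingers":-1},
    {"x":0.005,"y":0.006,"z":0.035,"wx":0.002,"wy":0.001,"wz":-0.001,"fingers":-1},
    {"x":0,"y":0,"z":0,"wx":0,"wy":0,"wz":0,"fingers":-1}
  ]
}}

```text
clock: 18.85
tool_pos: [0.4505, -0.3528, 0.0792]
eef_rot: [0.988, -0.122, 0.017, -0.089]
contact_force: [0.6, 0.1, -3.0]
opening: 0.169
```

Run:
```python
from pour import *; from red import *
log(); mugnow()
# where is the mug really: rim in top view
im,d,M=save('top','t8'); X=cloud(d,M); Z=X[...,2]; print(Z[230:262,415:448].max())
c0,_=mugnow(); h=c0[2]+.095
k=(d>0)&(abs(Z-h)<.012)&(np.hypot(X[...,0]-.46,X[...,1]+.29)<.056); Pp=X[k][:,:2].astype(np.float32); print(len(Pp),cv2.minEnclosingCircle(Pp))
q=pose_for([.4595,-.292,.008],-15,0); plan(*q,-1,step=.02)
```

```text
t 18.85 p [ 0.4505 -0.3528  0.0792] yaw -14.2 z [ 0.056  0.172 -0.983] q [ 1.07  0.98 -0.72  1.76  0.64  0.71 -0.18] F [ 0.6  0.1 -3. ] op 0.169
mug base [ 0.464 -0.287  0.039] mouth [ 0.464 -0.287  0.134] z [-0.005 -0.     1.   ] tip 0.3
1.481009913942141
mug base [ 0.466 -0.287  0.041] mouth [ 0.465 -0.287  0.136] z [-0.008  0.001  1.   ] tip 0.4
209 ((0.4665091633796692, -0.29422083497047424), 0.052759140729904175)
[{"x": -0.004, "y": 0.007, "z": 0.019, "wx": -0.0, "wy": -0.001, "wz": 0.003, "fingers": -1}, {"x": -0.004, "y": 0.007, "z": 0.019, "wx": -0.0, "wy": -0.001, "wz": 0.003, "fingers": -1}]
-- 2
```

Emit:
{"name": "apply_moves", "arguments": {
  "series": [
    {"x":-0.004,"y":0.007,"z":0.019,"wx":0,"wy":0,"wz":0.002,"fingers":-1},
    {"x":-0.003,"y":0.006,"z":0.015,"wx":0,"wy":0,"wz":0.002,"fingers":-1},
    {"x":0,"y":0,"z":0,"wx":0,"wy":0,"wz":0,"fingers":-1}
  ]
}}

```text
clock: 19.27
tool_pos: [0.4465, -0.3571, 0.053]
eef_rot: [0.988, -0.128, 0.019, -0.088]
contact_force: [0.2, -0.1, -2.7]
opening: 0.169
```

Run:
```python
from pour import *
log(); mugnow()
q=pose_for([.4595,-.292,.004],-15,0); plan(*q,-1,step=.02)
```

```text
t 19.27 p [ 0.4465 -0.3571  0.053 ] yaw -14.8 z [ 0.061  0.169 -0.984] q [ 1.06  1.01 -0.68  1.77  0.68  0.65 -0.2 ] F [ 0.2 -0.1 -2.7] op 0.169
mug base [ 0.461 -0.292  0.013] mouth [ 0.461 -0.292  0.108] z [-0.008  0.003  1.   ] tip 0.5
[{"x": -0.002, "y": 0.003, "z": 0.011, "wx": 0.0, "wy": -0.002, "wz": 0.002, "fingers": -1}]
-- 1
```

Emit:
{"name": "apply_moves", "arguments": {
  "series": [
    {"x":-0.002,"y":0.002,"z":0.006,"wx":0,"wy":-0.002,"wz":0,"fingers":-1},
    {"x":0,"y":0.001,"z":0.003,"wx":0,"wy":0,"wz":0,"fingers":-1},
    {"x":0,"y":0,"z":0.002,"wx":0,"wy":0,"wz":0,"fingers":-1}
  ]
}}

```text
clock: 19.65
tool_pos: [0.4458, -0.359, 0.045]
eef_rot: [0.988, -0.128, 0.018, -0.087]
contact_force: [-1.3, -2.2, 7.2]
opening: 0.17
```

Run:
```python
from pour import *
log(); mugnow()
```

```text
t 19.65 p [ 0.4458 -0.359   0.045 ] yaw -14.9 z [ 0.057  0.168 -0.984] q [ 1.06  1.02 -0.67  1.77  0.69  0.65 -0.2 ] F [-1.3 -2.2  7.2] op 0.17
mug base [ 0.461 -0.294  0.005] mouth [ 0.46  -0.294  0.1  ] z [-0.004  0.004  1.   ] tip 0.3
```

Emit:
{"name": "apply_moves", "arguments": {
  "series": [
    {"x":0,"y":0,"z":0,"wx":0,"wy":0,"wz":0,"fingers":0},
    {"x":0,"y":0,"z":0,"wx":0,"wy":0,"wz":0,"fingers":0},
    {"x":0,"y":0,"z":0,"wx":0,"wy":0,"wz":0,"fingers":0},
    {"x":0,"y":0,"z":-0.04,"wx":0,"wy":0,"wz":0,"fingers":0},
    {"x":0,"y":0,"z":-0.06,"wx":0,"wy":0,"wz":0,"fingers":0},
    {"x":0,"y":0,"z":-0.07,"wx":0,"wy":0,"wz":0,"fingers":0},
    {"x":0,"y":0,"z":-0.07,"wx":0,"wy":0,"wz":0,"fingers":0}
  ]
}}

```text
clock: 20.52
tool_pos: [0.4337, -0.3883, 0.2353]
eef_rot: [0.988, -0.126, 0.014, -0.091]
contact_force: [0.5, -0.0, 0.3]
opening: 0.498
```

Run:
```python
from ruler import *
log()
im,d,M=save('top','t9'); X=cloud(d,M); Z=X[...,2]
rulercheck(im,M,(250,200,360,300))
k=(d>0)&(Z>.09)&(Z<.11)&(np.hypot(X[...,0]-.46,X[...,1]+.29)<.06); Pp=X[k][:,:2].astype(np.float32); print('mug rim',len(Pp),cv2.minEnclosingCircle(Pp),Pp.mean(0))
for b in blobs(im,M,(15,40,150),(30,160,255),.005,15,(400,215,470,275)): print('cork',b)
plan([.45,-.03,.27],down(5),.5)
```

```text
t 20.52 p [ 0.4337 -0.3883  0.2353] yaw -14.6 z [ 0.051  0.177 -0.983] q [ 1.2   0.8  -0.87  1.6   0.47  1.05 -0.01] F [ 0.5 -0.   0.3] op 0.498
ruler {'px': [312, 242], 'c': (0.4896, 0.0102), 'L': 0.1657, 'W': 0.0151, 'ang': -80.0} rel tray_front x,y mm -41.4 -8.2
mug rim 219 ((0.46378859877586365, -0.29940861463546753), 0.05060962587594986) [ 0.46631685 -0.30192766]
cork {'px': [452, 234], 'c': (0.4805, -0.3542), 'L': 0.0436, 'W': 0.0265, 'ang': 28.8}
cork {'px': [425, 246], 'c': (0.4537, -0.2832), 'L': 0.1049, 'W': 0.0759, 'ang': 34.8}
[{"x": -0.014, "y": -0.063, "z": 0.006, "wx": -0.008, "wy": -0.002, "wz": -0.016, "fingers": 0.5}, {"x": -0.011, "y": -0.064, "z": 0.005, "wx": -0.008, "wy": -0.002, "wz": -0.016, "fingers": 0.5}, {"x": -0.008, "y": -0.064, "z": 0.003, "wx": -0.008, "wy": -0.002, "wz": -0.016, "fingers": 0.5}, {"x": -0.005, "y": -0.065, "z": 0.002, "wx": -0.008, "wy": -0.002, "wz": -0.016, "fingers": 0.5}, {"x": -0.001, "y": -0.065, "z": 0.0, "wx": -0.008, "wy": -0.002, "wz": -0.016, "fingers": 0.5}, {"x": 0.002, "y": -0.065, "z": -0.002, "wx": -0.008, "wy": -0.002, "wz": -0.016, "fingers": 0.5}, {"x": 0.005, "y": -0.064, "z": -0.003, "wx": -0.008, "wy": -0.002, "wz": -0.016, "fingers": 0.5}]
-- 7
```

Run:
```python
from h import *
p,r=plan([.485,.0,.22],down(10),-.1)
plan([.4896,.0102,.08],down(10),-.1,p,r)
```

```text
[{"x": -0.01, "y": -0.068, "z": 0.016, "wx": -0.008, "wy": -0.003, "wz": -0.02, "fingers": -0.1}, {"x": -0.005, "y": -0.069, "z": 0.015, "wx": -0.008, "wy": -0.003, "wz": -0.02, "fingers": -0.1}, {"x": -0.001, "y": -0.069, "z": 0.013, "wx": -0.008, "wy": -0.003, "wz": -0.02, "fingers": -0.1}, {"x": 0.003, "y": -0.069, "z": 0.011, "wx": -0.008, "wy": -0.003, "wz": -0.02, "fingers": -0.1}, {"x": 0.008, "y": -0.069, "z": 0.01, "wx": -0.008, "wy": -0.003, "wz": -0.02, "fingers": -0.1}, {"x": 0.012, "y": -0.069, "z": 0.008, "wx": -0.008, "wy": -0.003, "wz": -0.02, "fingers": -0.1}, {"x": 0.016, "y": -0.068, "z": 0.006, "wx": -0.008, "wy": -0.003, "wz": -0.02, "fingers": -0.1}]
-- 7
[{"x": 0.003, "y": -0.004, "z": 0.058, "wx": 0.0, "wy": 0.0, "wz": 0.0, "fingers": -0.1}, {"x": 0.003, "y": -0.004, "z": 0.058, "wx": 0.0, "wy": 0.0, "wz": 0.0, "fingers": -0.1}, {"x": 0.003, "y": -0.004, "z": 0.058, "wx": 0.0, "wy": 0.0, "wz": 0.0, "fingers": -0.1}]
-- 3
```

Emit:
{"name": "apply_moves", "arguments": {
  "series": [
    {"x":-0.01,"y":-0.068,"z":0.012,"wx":-0.008,"wy":-0.003,"wz":-0.02,"fingers":-0.1},
    {"x":-0.005,"y":-0.069,"z":0.011,"wx":-0.008,"wy":-0.003,"wz":-0.02,"fingers":-0.1},
    {"x":-0.001,"y":-0.069,"z":0.011,"wx":-0.008,"wy":-0.003,"wz":-0.02,"fingers":-0.1},
    {"x":0.003,"y":-0.069,"z":0.011,"wx":-0.008,"wy":-0.003,"wz":-0.02,"fingers":-0.1},
    {"x":0.008,"y":-0.069,"z":0.01,"wx":-0.008,"wy":-0.003,"wz":-0.02,"fingers":-0.1},
    {"x":0.012,"y":-0.069,"z":0.008,"wx":-0.008,"wy":-0.003,"wz":-0.02,"fingers":-0.1},
    {"x":0.016,"y":-0.068,"z":0.006,"wx":-0.008,"wy":-0.003,"wz":-0.02,"fingers":-0.1},
    {"x":0,"y":0,"z":0,"wx":0,"wy":0,"wz":0,"fingers":-0.1}
  ]
}}

```text
clock: 21.58
tool_pos: [0.4857, 0.0105, 0.2271]
eef_rot: [0.995, 0.099, 0.001, 0.003]
contact_force: [-0.2, -1.1, -0.1]
opening: 0.453
```

Run:
```python
from ruler import *
log()
im,d,M=save('wrist','w10'); rulercheck(im,M)
plan([.4896,.0102,.06],down(10),-.1)
```

```text
t 21.57 p [0.4857 0.0105 0.2271] yaw 11.4 z [ 0.002 -0.006 -1.   ] q [ 0.39  0.64 -0.83  1.97  0.65  0.82 -0.61] F [-0.2 -1.1 -0.1] op 0.453
ruler {'px': [330, 223], 'c': (0.4936, -0.0112), 'L': 0.1238, 'W': 0.0123, 'ang': -80.4} rel tray_front x,y mm -41.1 -29.9
[{"x": 0.002, "y": -0.002, "z": 0.069, "wx": 0.001, "wy": 0.0, "wz": 0.002, "fingers": -0.1}, {"x": 0.002, "y": -0.001, "z": 0.069, "wx": 0.001, "wy": 0.0, "wz": 0.002, "fingers": -0.1}, {"x": 0.002, "y": -0.001, "z": 0.069, "wx": 0.001, "wy": 0.0, "wz": 0.002, "fingers": -0.1}]
-- 3
```

Emit:
{"name": "apply_moves", "arguments": {
  "series": [
    {"x":0.002,"y":-0.001,"z":0.065,"wx":0.001,"wy":0,"wz":0.002,"fingers":-0.1},
    {"x":0.002,"y":-0.001,"z":0.065,"wx":0.001,"wy":0,"wz":0.002,"fingers":-0.1},
    {"x":0.002,"y":-0.001,"z":0.06,"wx":0.001,"wy":0,"wz":0.002,"fingers":-0.1},
    {"x":0,"y":0,"z":0,"wx":0,"wy":0,"wz":0,"fingers":-0.1}
  ]
}}

```text
clock: 22.12
tool_pos: [0.491, 0.0022, 0.0709]
eef_rot: [0.997, 0.081, 0.0, 0.001]
contact_force: [0.2, -0.2, 0.0]
opening: 0.451
```

Run:
```python
from ruler import *
log()
plan([.4896,.0102,.012],down(10),-.1,step=.03)
```

```text
t 22.12 p [0.491  0.0022 0.0709] yaw 9.3 z [ 0.001 -0.002 -1.   ] q [ 0.23  0.86 -0.54  2.08  1.01  0.49 -0.94] F [ 0.2 -0.2  0. ] op 0.451
[{"x": -0.0, "y": -0.005, "z": 0.037, "wx": 0.0, "wy": -0.0, "wz": -0.002, "fingers": -0.1}, {"x": -0.0, "y": -0.005, "z": 0.037, "wx": 0.0, "wy": -0.0, "wz": -0.002, "fingers": -0.1}]
-- 2
```

Emit:
{"name": "apply_moves", "arguments": {
  "series": [
    {"x":0,"y":-0.005,"z":0.035,"wx":0,"wy":0,"wz":-0.002,"fingers":-0.1},
    {"x":0,"y":-0.005,"z":0.034,"wx":0,"wy":0,"wz":-0.002,"fingers":-0.1},
    {"x":0,"y":0,"z":0.002,"wx":0,"wy":0,"wz":0,"fingers":-0.1},
    {"x":0,"y":0,"z":0,"wx":0,"wy":0,"wz":0,"fingers":-1},
    {"x":0,"y":0,"z":0,"wx":0,"wy":0,"wz":0,"fingers":-1},
    {"x":0,"y":0,"z":0,"wx":0,"wy":0,"wz":0,"fingers":-1},
    {"x":0,"y":0,"z":0,"wx":0,"wy":0,"wz":0,"fingers":-1}
  ],
  "force": 35
}}

```text
clock: 23.0
tool_pos: [0.4956, 0.0048, 0.0217]
eef_rot: [0.997, 0.082, 0.007, 0.002]
contact_force: [0.4, -0.2, -2.5]
opening: 0.151
```

Run:
```python
from ruler import *
log()
p,_=pose(); t=np.radians(9.7); x=np.array([np.cos(t),np.sin(t),0]); y=np.array([-x[1],x[0],0])
plan(p+.016*x+.009*y+[0,0,.003],down(9.7),-1,step=.01)
```

```text
t 23.0 p [0.4956 0.0048 0.0217] yaw 9.4 z [ 0.014 -0.003 -1.   ] q [ 0.14  0.94 -0.4   2.09  1.19  0.35 -1.11] F [ 0.4 -0.2 -2.5] op 0.151
[{"x": 0.01, "y": -0.006, "z": -0.002, "wx": 0.001, "wy": -0.002, "wz": -0.001, "fingers": -1}, {"x": 0.01, "y": -0.006, "z": -0.002, "wx": 0.001, "wy": -0.002, "wz": -0.001, "fingers": -1}]
-- 2
```

Emit:
{"name": "apply_moves", "arguments": {
  "series": [
    {"x":0.006,"y":-0.007,"z":0,"wx":0.001,"wy":-0.002,"wz":-0.001,"fingers":-1},
    {"x":0.006,"y":-0.006,"z":0,"wx":0.001,"wy":-0.002,"wz":-0.001,"fingers":-1},
    {"x":0,"y":0,"z":0.003,"wx":0,"wy":0,"wz":0,"fingers":-1},
    {"x":0,"y":0,"z":0.003,"wx":0,"wy":0,"wz":0,"fingers":-1}
  ]
}}

```text
clock: 23.5
tool_pos: [0.5038, 0.0172, 0.0209]
eef_rot: [0.996, 0.085, 0.002, 0.001]
contact_force: [-7.9, -2.7, 37.0]
opening: 0.154
```

Run:
```python
from ruler import *
log(); im,d,M=save('top','t11'); rulercheck(im,M,(250,200,360,300)); im,d,M=save('scene','s11'); cv2.imwrite('pics/s11c.png',cv2.resize(im[190:310,250:410,::-1],None,fx=4,fy=4))
```

```text
t 23.5 p [0.5038 0.0172 0.0209] yaw 9.8 z [ 0.004 -0.001 -1.   ] q [ 0.14  0.95 -0.45  2.05  1.13  0.4  -1.05] F [-7.9 -2.7 37. ] op 0.154
ruler {'px': [287, 244], 'c': (0.491, 0.076), 'L': 0.0572, 'W': 0.0152, 'ang': -80.0} rel tray_front x,y mm -28.9 56.5
```

View pics/s11c.png

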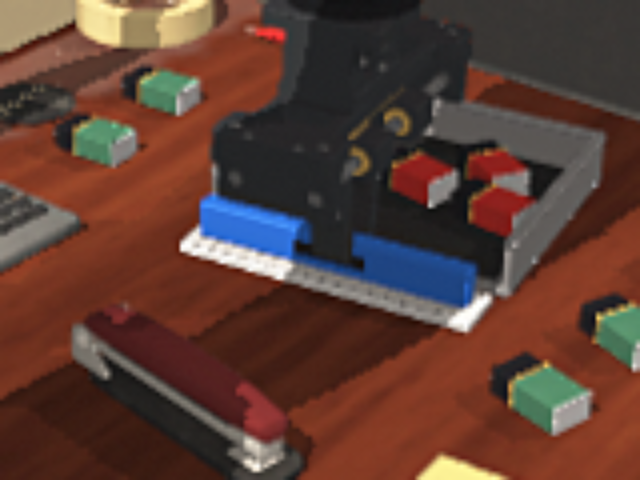

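Ruler is held and lying on the desk, pressing too hard (37 N upward); I ease that off and push towards the tray.

Emit:
{"name": "apply_moves", "arguments": {
  "series": [
    {"x":0.001,"y":0,"z":-0.004,"wx":0,"wy":0,"wz":0,"fingers":-1},
    {"x":0.003,"y":0,"z":0,"wx":0,"wy":0,"wz":0,"fingers":-1},
    {"x":0.003,"y":0,"z":0,"wx":0,"wy":0,"wz":0,"fingers":-1}
  ]
}}

```text
clock: 23.98
tool_pos: [0.5095, 0.018, 0.0245]
eef_rot: [0.996, 0.086, 0.002, 0.001]
contact_force: [0.1, 0.0, -2.9]
opening: 0.156
```

Emit:
{"name": "apply_moves", "arguments": {
  "series": [
    {"x":0.003,"y":0,"z":0,"wx":0,"wy":0,"wz":0,"fingers":-1},
    {"x":0.002,"y":0,"z":0,"wx":0,"wy":0,"wz":0,"fingers":-1}
  ]
}}

```text
clock: 24.22
tool_pos: [0.5133, 0.0186, 0.0237]
eef_rot: [0.996, 0.085, 0.001, 0.001]
contact_force: [-2.1, -0.1, -0.5]
opening: 0.156
```

Run:
```python
from ruler import *
log(); im,d,M=save('top','t12'); rulercheck(im,M,(250,200,360,300))
```

```text
t 24.23 p [0.5133 0.0186 0.0237] yaw 9.8 z [ 0.003 -0.001 -1.   ] q [ 0.16  0.96 -0.48  2.02  1.09  0.44 -1.  ] F [-2.1 -0.1 -0.5] op 0.156
ruler {'px': [286, 240], 'c': (0.501, 0.0775), 'L': 0.0573, 'W': 0.0156, 'ang': -80.3} rel tray_front x,y mm -18.8 56.3
```

Emit:
{"name": "apply_moves", "arguments": {
  "series": [
    {"x":-0.005,"y":0,"z":0,"wx":0,"wy":0,"wz":0,"fingers":-1},
    {"x":0,"y":0,"z":0.002,"wx":0,"wy":0,"wz":0,"fingers":-1},
    {"x":0,"y":0,"z":0.001,"wx":0,"wy":0,"wz":0,"fingers":-1}
  ]
}}

```text
clock: 24.65
tool_pos: [0.509, 0.0178, 0.0211]
eef_rot: [0.996, 0.085, 0.001, 0.001]
contact_force: [-1.1, -0.1, 5.8]
opening: 0.149
```

Emit:
{"name": "apply_moves", "arguments": {
  "series": [
    {"x":0.003,"y":0,"z":0,"wx":0,"wy":0,"wz":0,"fingers":-1},
    {"x":0.002,"y":0,"z":0,"wx":0,"wy":0,"wz":0,"fingers":-1},
    {"x":0.002,"y":0,"z":0,"wx":0,"wy":0,"wz":0,"fingers":-1}
  ]
}}

```text
clock: 25.02
tool_pos: [0.5133, 0.0186, 0.0212]
eef_rot: [0.996, 0.086, -0.0, 0.001]
contact_force: [-6.3, -0.3, 4.7]
opening: 0.154
```

Run:
```python
from ruler import *
log(); im,d,M=save('top','t13'); rulercheck(im,M,(250,200,360,300))
```

```text
t 25.02 p [0.5133 0.0186 0.0212] yaw 9.8 z [ 0.    -0.002 -1.   ] q [ 0.16  0.96 -0.47  2.02  1.09  0.44 -1.  ] F [-6.3 -0.3  4.7] op 0.154
ruler {'px': [286, 241], 'c': (0.5004, 0.0774), 'L': 0.0573, 'W': 0.0154, 'ang': -80.0} rel tray_front x,y mm -19.4 56.3
```

Emit:
{"name": "apply_moves", "arguments": {
  "series": [
    {"x":0.002,"y":0,"z":0,"wx":0,"wy":0,"wz":0,"fingers":-1},
    {"x":0,"y":0,"z":0,"wx":0,"wy":0,"wz":0,"fingers":-0.4},
    {"x":0,"y":0,"z":0,"wx":0,"wy":0,"wz":0,"fingers":-0.4},
    {"x":0,"y":0,"z":0,"wx":0,"wy":0,"wz":0,"fingers":-0.4},
    {"x":0,"y":0,"z":-0.04,"wx":0,"wy":0,"wz":0,"fingers":-0.4},
    {"x":0,"y":0,"z":-0.06,"wx":0,"wy":0,"wz":0,"fingers":0.3},
    {"x":0,"y":0,"z":-0.06,"wx":0,"wy":0,"wz":0,"fingers":0.3}
  ]
}}

```text
clock: 25.95
tool_pos: [0.5152, 0.0193, 0.1498]
eef_rot: [0.996, 0.086, -0.002, 0.001]
contact_force: [1.1, 0.8, -0.4]
opening: 0.499
```

```bash
cat > bat.py <<'E'
from ruler import *; from red import reds
T9=np.radians(9.7); TX=np.array([np.cos(T9),np.sin(T9)]); TYv=np.array([-TX[1],TX[0]]); TCn=np.array([.6079,.0387])
def slot(u,v): return TCn+u*TX+v*TYv
def bats(d,M,cs):
    X=cloud(d,M); Z=X[...,2]
    for c in cs:
        k=(d>0)&(Z>.011)&(Z<.022)&(np.hypot(X[...,0]-c[0],X[...,1]-c[1])<.04); P=X[k][:,:2].astype(np.float32)
        (cx,cy),(a,b),t=cv2.minAreaRect(P)
        if a<b:a,b,t=b,a,t+90
        print('bat',c,'->',round(cx,4),round(cy,4),'L,W',round(a,3),round(b,3),'len dir',round((t)%180,1))
E
python3 - <<'E'
from bat import *
log()
im,d,M=save('top','t14'); rulercheck(im,M,(250,200,360,300))
right=[(.4618,-.135),(.5407,-.14),(.628,-.139)]; left=[(.5328,.229),(.6146,.245)]
im3,d3,M3=load('w3'); bats(d3,M3,right); bats(d,M,right+left)
for p in [(.607,-.025),(.611,.033),(.645,.002)]: v=np.array(p)-TCn; print('red uv',(v@TX).round(3),(v@TYv).round(3))
p,r=plan([.545,.15,.2],down(9.7),.3)
plan([.533,.228,.11],down(5),.3,p,r)
E
```

```text
t 25.95 p [0.5152 0.0193 0.1498] yaw 9.9 z [-0.003 -0.002 -1.   ] q [ 0.3   0.77 -0.71  1.96  0.78  0.71 -0.73] F [ 1.1  0.8 -0.4] op 0.499
ruler {'px': [287, 241], 'c': (0.5005, 0.0759), 'L': 0.0603, 'W': 0.0153, 'ang': -81.2} rel tray_front x,y mm -19.6 54.8
bat (0.4618, -0.135) -> 0.4653 -0.1284 L,W 0.049 0.027 len dir 74.6
bat (0.5407, -0.14) -> 0.5448 -0.1343 L,W 0.049 0.026 len dir 69.2
bat (0.628, -0.139) -> 0.6324 -0.1322 L,W 0.05 0.026 len dir 69.1
bat (0.4618, -0.135) -> 0.4661 -0.1318 L,W 0.045 0.027 len dir 75.1
bat (0.5407, -0.14) -> 0.5414 -0.1169 L,W 0.01 0.004 len dir 45.3
bat (0.628, -0.139) -> 0.0 0.0 L,W 0.0 0.0 len dir 0.0
bat (0.5328, 0.229) -> 0.5341 0.232 L,W 0.049 0.026 len dir 95.6
bat (0.6146, 0.245) -> 0.6157 0.2481 L,W 0.049 0.028 len dir 95.2
red uv -0.012 -0.063
red uv 0.002 -0.006
red uv 0.03 -0.042
[{"x": 0.02, "y": -0.051, "z": -0.019, "wx": 0.0, "wy": -0.001, "wz": 0.0, "fingers": 0.3}, {"x": 0.02, "y": -0.051, "z": -0.019, "wx": 0.0, "wy": -0.001, "wz": 0.0, "fingers": 0.3}, {"x": 0.02, "y": -0.051, "z": -0.019, "wx": 0.0, "wy": -0.001, "wz": 0.0, "fingers": 0.3}]
-- 3
[{"x": 0.001, "y": -0.033, "z": 0.037, "wx": 0.0, "wy": 0.0, "wz": 0.009, "fingers": 0.3}, {"x": -0.0, "y": -0.033, "z": 0.037, "wx": 0.0, "wy": 0.0, "wz": 0.009, "fingers": 0.3}, {"x": -0.001, "y": -0.033, "z": 0.038, "wx": 0.0, "wy": 0.0, "wz": 0.009, "fingers": 0.3}]
-- 3
```

Emit:
{"name": "apply_moves", "arguments": {
  "series": [
    {"x":0.02,"y":-0.051,"z":-0.01,"wx":0,"wy":0,"wz":0,"fingers":0.3},
    {"x":0.015,"y":-0.06,"z":-0.005,"wx":0,"wy":0,"wz":0,"fingers":0.3},
    {"x":0.012,"y":-0.06,"z":0,"wx":0,"wy":0,"wz":0,"fingers":0.3},
    {"x":0,"y":-0.045,"z":0.02,"wx":0,"wy":0,"wz":0.012,"fingers":0.3},
    {"x":0,"y":-0.04,"z":0.035,"wx":0,"wy":0,"wz":0.012,"fingers":0.3},
    {"x":0,"y":0,"z":0,"wx":0,"wy":0,"wz":0,"fingers":0.3}
  ]
}}

```text
clock: 26.75
tool_pos: [0.5271, 0.2352, 0.1243]
eef_rot: [0.999, 0.044, 0.008, -0.001]
contact_force: [0.5, -0.8, -1.5]
opening: 0.65
```

Run:
```python
from bat import *
log()
plan([.534,.232,.05],down(5.5),.3)
```

```text
t 26.75 p [0.5271 0.2352 0.1243] yaw 5.1 z [ 0.016  0.003 -1.   ] q [-0.14  0.85 -0.64  1.81  0.76  0.73 -1.12] F [ 0.5 -0.8 -1.5] op 0.65
[{"x": 0.003, "y": 0.002, "z": 0.046, "wx": -0.0, "wy": -0.003, "wz": -0.001, "fingers": 0.3}, {"x": 0.004, "y": 0.002, "z": 0.046, "wx": -0.0, "wy": -0.003, "wz": -0.001, "fingers": 0.3}]
-- 2
```

Emit:
{"name": "apply_moves", "arguments": {
  "series": [
    {"x":0.008,"y":0.003,"z":0.02,"wx":0,"wy":-0.005,"wz":0,"fingers":0.2},
    {"x":0,"y":0,"z":0.045,"wx":0,"wy":0,"wz":0,"fingers":0.2},
    {"x":0,"y":0,"z":0.045,"wx":0,"wy":0,"wz":0,"fingers":0.2},
    {"x":0,"y":0,"z":0.02,"wx":0,"wy":0,"wz":0,"fingers":0.2},
    {"x":0,"y":0,"z":0,"wx":0,"wy":0,"wz":0,"fingers":0.2}
  ]
}}

```text
clock: 27.38
tool_pos: [0.5406, 0.2259, 0.0164]
eef_rot: [0.999, 0.04, 0.002, 0.001]
contact_force: [0.4, 0.5, -0.1]
opening: 0.599
```

Run:
```python
from bat import *
log()
plan([.534,.232,.005],down(5.5),.2,step=.03)
```

```text
t 27.38 p [0.5406 0.2259 0.0164] yaw 4.5 z [ 0.004 -0.003 -1.   ] q [-0.19  1.02 -0.52  1.8   0.9   0.57 -1.21] F [ 0.4  0.5 -0.1] op 0.599
[{"x": -0.008, "y": -0.008, "z": 0.014, "wx": 0.001, "wy": -0.001, "wz": -0.005, "fingers": 0.2}]
-- 1
```

Emit:
{"name": "apply_moves", "arguments": {
  "series": [
    {"x":-0.008,"y":-0.008,"z":0.008,"wx":0,"wy":0,"wz":-0.005,"fingers":0.2},
    {"x":0,"y":0,"z":0.006,"wx":0,"wy":0,"wz":0,"fingers":0.2},
    {"x":0,"y":0,"z":0,"wx":0,"wy":0,"wz":0,"fingers":-1},
    {"x":0,"y":0,"z":0,"wx":0,"wy":0,"wz":0,"fingers":-1},
    {"x":0,"y":0,"z":0,"wx":0,"wy":0,"wz":0,"fingers":-1},
    {"x":0,"y":0,"z":0,"wx":0,"wy":0,"wz":0,"fingers":-1},
    {"x":0,"y":0,"z":-0.04,"wx":0,"wy":0,"wz":0,"fingers":-1},
    {"x":0,"y":0,"z":-0.065,"wx":0,"wy":0,"wz":0,"fingers":-1}
  ],
  "force": 30
}}

```text
clock: 28.38
tool_pos: [0.5327, 0.2313, 0.0901]
eef_rot: [0.999, 0.048, 0.001, 0.002]
contact_force: [1.1, -0.2, 0.7]
opening: 0.29
```

Run:
```python
from bat import *
log()
plan([*slot(.045,.060),.10],down(9.7),-1)
```

```text
t 28.38 p [0.5327 0.2313 0.0901] yaw 5.5 z [ 0.002 -0.004 -1.   ] q [-0.15  0.91 -0.61  1.8   0.79  0.7  -1.12] F [ 1.1 -0.2  0.7] op 0.29
[{"x": 0.04, "y": 0.057, "z": -0.004, "wx": 0.0, "wy": -0.0, "wz": -0.008, "fingers": -1}, {"x": 0.039, "y": 0.058, "z": -0.004, "wx": 0.0, "wy": -0.0, "wz": -0.008, "fingers": -1}, {"x": 0.038, "y": 0.058, "z": -0.004, "wx": 0.0, "wy": -0.0, "wz": -0.008, "fingers": -1}]
-- 3
```

Emit:
{"name": "apply_moves", "arguments": {
  "series": [
    {"x":0.04,"y":0.057,"z":-0.006,"wx":0,"wy":0,"wz":-0.008,"fingers":-1},
    {"x":0.039,"y":0.058,"z":-0.004,"wx":0,"wy":0,"wz":-0.008,"fingers":-1},
    {"x":0.038,"y":0.058,"z":0,"wx":0,"wy":0,"wz":-0.008,"fingers":-1},
    {"x":0,"y":0,"z":0,"wx":0,"wy":0,"wz":0,"fingers":-1}
  ]
}}

```text
clock: 28.88
tool_pos: [0.6482, 0.1041, 0.104]
eef_rot: [0.996, 0.088, 0.005, 0.0]
contact_force: [-0.4, 0.5, -1.2]
opening: 0.292
```

Run:
```python
from bat import *
log()
plan([*slot(.045,.055),.025],down(9.7),-1,step=.04)
```

```text
t 28.88 p [0.6482 0.1041 0.104 ] yaw 10.1 z [ 0.01  0.   -1.  ] q [ 0.12  0.98 -0.7   1.56  0.76  0.88 -0.68] F [-0.4  0.5 -1.2] op 0.292
[{"x": -0.004, "y": 0.002, "z": 0.049, "wx": 0.0, "wy": -0.002, "wz": 0.001, "fingers": -1}, {"x": -0.004, "y": 0.002, "z": 0.049, "wx": 0.0, "wy": -0.002, "wz": 0.001, "fingers": -1}]
-- 2
```

Emit:
{"name": "apply_moves", "arguments": {
  "series": [
    {"x":-0.014,"y":0.004,"z":0.02,"wx":0,"wy":-0.003,"wz":0,"fingers":-1},
    {"x":-0.004,"y":0,"z":0.04,"wx":0,"wy":0,"wz":0,"fingers":-1},
    {"x":0,"y":0,"z":0.025,"wx":0,"wy":0,"wz":0,"fingers":-1},
    {"x":0,"y":0,"z":0,"wx":0,"wy":0,"wz":0,"fingers":-1},
    {"x":0,"y":0,"z":0,"wx":0,"wy":0,"wz":0,"fingers":-0.2},
    {"x":0,"y":0,"z":0,"wx":0,"wy":0,"wz":0,"fingers":-0.2},
    {"x":0,"y":0,"z":-0.05,"wx":0,"wy":0,"wz":0,"fingers":-0.2},
    {"x":0,"y":0,"z":-0.05,"wx":0,"wy":0,"wz":0,"fingers":0}
  ]
}}

```text
clock: 29.88
tool_pos: [0.6286, 0.1022, 0.1134]
eef_rot: [0.996, 0.092, -0.004, -0.0]
contact_force: [0.6, -0.1, -0.5]
opening: 0.485
```

Run:
```python
from bat import *
log()
plan([.6157,.2481,.10],down(5.2),.2)
```

```text
t 29.88 p [0.6286 0.1022 0.1134] yaw 10.5 z [-0.008 -0.    -1.   ] q [ 0.13  0.95 -0.71  1.6   0.75  0.88 -0.68] F [ 0.6 -0.1 -0.5] op 0.485
[{"x": 0.006, "y": -0.061, "z": 0.006, "wx": -0.0, "wy": 0.001, "wz": 0.01, "fingers": 0.2}, {"x": 0.004, "y": -0.061, "z": 0.006, "wx": -0.0, "wy": 0.001, "wz": 0.01, "fingers": 0.2}, {"x": 0.002, "y": -0.061, "z": 0.006, "wx": -0.0, "wy": 0.001, "wz": 0.01, "fingers": 0.2}]
-- 3
```

Emit:
{"name": "apply_moves", "arguments": {
  "series": [
    {"x":0.006,"y":-0.061,"z":0.003,"wx":0,"wy":0.001,"wz":0.01,"fingers":0.2},
    {"x":0.004,"y":-0.061,"z":0.006,"wx":0,"wy":0.001,"wz":0.01,"fingers":0.2},
    {"x":0.002,"y":-0.061,"z":0.006,"wx":0,"wy":0.001,"wz":0.01,"fingers":0.2},
    {"x":0,"y":0,"z":0,"wx":0,"wy":0,"wz":0,"fingers":0.2}
  ]
}}

```text
clock: 30.38
tool_pos: [0.6212, 0.254, 0.1099]
eef_rot: [0.999, 0.041, 0.008, -0.003]
contact_force: [-0.1, -0.2, 1.0]
opening: 0.6
```

Run:
```python
from bat import *
log()
im,d,M=save('top','t15');rulercheck(im,M,(250,200,360,300))
for b in blobs(im,M,(50,60,40),(80,255,255),.017,15,(205,150,400,350)): print('green',b['px'],b['c'])
plan([.6157,.2481,.02],down(5.2),.2,step=.045)
```

```text
t 30.38 p [0.6212 0.254  0.1099] yaw 4.7 z [ 0.016  0.008 -1.   ] q [-0.13  0.97 -0.66  1.52  0.72  0.89 -0.96] F [-0.1 -0.2  1. ] op 0.6
green [372, 248] (0.4623, -0.1401)
green [370, 219] (0.5404, -0.1456)
green [223, 205] (0.6146, 0.2339)
green [366, 187] (0.6278, -0.1442)
[{"x": -0.005, "y": 0.001, "z": 0.056, "wx": -0.0, "wy": -0.003, "wz": -0.002, "fingers": 0.2}, {"x": -0.005, "y": 0.001, "z": 0.056, "wx": -0.0, "wy": -0.003, "wz": -0.002, "fingers": 0.2}]
-- 2
```

Emit:
{"name": "apply_moves", "arguments": {
  "series": [
    {"x":-0.009,"y":0.006,"z":0.02,"wx":0,"wy":-0.006,"wz":-0.003,"fingers":0.2},
    {"x":-0.001,"y":0,"z":0.045,"wx":0,"wy":0,"wz":0,"fingers":0.2},
    {"x":-0.002,"y":0,"z":0.045,"wx":0,"wy":0,"wz":0,"fingers":0.2},
    {"x":0,"y":0,"z":0,"wx":0,"wy":0,"wz":0,"fingers":0.2}
  ]
}}

```text
clock: 30.92
tool_pos: [0.6148, 0.2344, 0.0175]
eef_rot: [0.999, 0.04, -0.002, 0.002]
contact_force: [0.1, -0.3, 0.1]
opening: 0.601
```

Run:
```python
from bat import *
log()
plan([.6157,.2481,.005],down(5.2),.2,step=.03)
```

```text
t 30.93 p [0.6148 0.2344 0.0175] yaw 4.6 z [-0.004 -0.005 -1.   ] q [-0.14  1.09 -0.59  1.56  0.81  0.76 -1.01] F [ 0.1 -0.3  0.1] op 0.601
[{"x": 0.003, "y": -0.017, "z": 0.016, "wx": 0.001, "wy": 0.001, "wz": -0.003, "fingers": 0.2}]
-- 1
```

Emit:
{"name": "apply_moves", "arguments": {
  "series": [
    {"x":0.002,"y":-0.016,"z":0.008,"wx":0.001,"wy":0.001,"wz":-0.003,"fingers":0.2},
    {"x":0,"y":0,"z":0.007,"wx":0,"wy":0,"wz":0,"fingers":0.2},
    {"x":0,"y":0,"z":0,"wx":0,"wy":0,"wz":0,"fingers":-1},
    {"x":0,"y":0,"z":0,"wx":0,"wy":0,"wz":0,"fingers":-1},
    {"x":0,"y":0,"z":0,"wx":0,"wy":0,"wz":0,"fingers":-1},
    {"x":0,"y":0,"z":0,"wx":0,"wy":0,"wz":0,"fingers":-1},
    {"x":0,"y":0,"z":-0.04,"wx":0,"wy":0,"wz":0,"fingers":-1},
    {"x":0,"y":0,"z":-0.065,"wx":0,"wy":0,"wz":0,"fingers":-1}
  ]
}}

```text
clock: 31.92
tool_pos: [0.6152, 0.2456, 0.0902]
eef_rot: [0.999, 0.044, -0.002, 0.002]
contact_force: [0.2, -0.2, 0.4]
opening: 0.291
```

Run:
```python
from bat import *
log()
plan([*slot(-.015,.055),.10],down(9.7),-1)
im,d,M=save('scene','s16')
for b in blobs(im,M,(50,60,40),(80,255,255),.023,15,(290,190,420,270)): 
    v=np.array(b['c'])-TCn; print('green',b['px'],b['c'],'uv',(v@TX).round(3),(v@TYv).round(3))
```

```text
t 31.93 p [0.6152 0.2456 0.0902] yaw 5.1 z [-0.004 -0.003 -1.   ] q [-0.12  1.   -0.65  1.53  0.73  0.87 -0.95] F [ 0.2 -0.2  0.4] op 0.291
[{"x": -0.019, "y": 0.063, "z": -0.004, "wx": 0.0, "wy": 0.0, "wz": -0.009, "fingers": -1}, {"x": -0.02, "y": 0.063, "z": -0.004, "wx": 0.0, "wy": 0.0, "wz": -0.009, "fingers": -1}, {"x": -0.022, "y": 0.062, "z": -0.004, "wx": 0.0, "wy": 0.0, "wz": -0.009, "fingers": -1}]
-- 3
green [339, 225] (0.6124, 0.0877) uv 0.013 0.048
```

Emit:
{"name": "apply_moves", "arguments": {
  "series": [
    {"x":-0.029,"y":0.063,"z":-0.008,"wx":0,"wy":0,"wz":-0.009,"fingers":-1},
    {"x":-0.03,"y":0.063,"z":-0.006,"wx":0,"wy":0,"wz":-0.009,"fingers":-1},
    {"x":-0.031,"y":0.062,"z":0,"wx":0,"wy":0,"wz":-0.009,"fingers":-1},
    {"x":0,"y":0,"z":0,"wx":0,"wy":0,"wz":0,"fingers":-1}
  ]
}}

```text
clock: 32.48
tool_pos: [0.5648, 0.0876, 0.111]
eef_rot: [0.996, 0.088, 0.006, -0.002]
contact_force: [1.0, 0.9, -1.0]
opening: 0.288
```

Run:
```python
from bat import *
log()
plan([*slot(-.04,.055),.025],down(9.7),-1,step=.04)
```

```text
t 32.48 p [0.5648 0.0876 0.111 ] yaw 10.0 z [ 0.012  0.005 -1.   ] q [ 0.15  0.88 -0.67  1.83  0.81  0.72 -0.81] F [ 1.   0.9 -1. ] op 0.288
[{"x": -0.003, "y": 0.0, "z": 0.036, "wx": -0.0, "wy": -0.001, "wz": 0.001, "fingers": -1}, {"x": -0.003, "y": 0.0, "z": 0.036, "wx": -0.0, "wy": -0.001, "wz": 0.001, "fingers": -1}, {"x": -0.003, "y": 0.0, "z": 0.036, "wx": -0.0, "wy": -0.001, "wz": 0.001, "fingers": -1}]
-- 3
```

Emit:
{"name": "apply_moves", "arguments": {
  "series": [
    {"x":-0.01,"y":-0.003,"z":0.03,"wx":0,"wy":-0.003,"wz":0,"fingers":-1},
    {"x":-0.002,"y":-0.001,"z":0.04,"wx":0,"wy":0,"wz":0,"fingers":-1},
    {"x":0,"y":0,"z":0.028,"wx":0,"wy":0,"wz":0,"fingers":-1},
    {"x":0,"y":0,"z":0,"wx":0,"wy":0,"wz":0,"fingers":-1},
    {"x":0,"y":0,"z":0,"wx":0,"wy":0,"wz":0,"fingers":-0.2},
    {"x":0,"y":0,"z":0,"wx":0,"wy":0,"wz":0,"fingers":-0.2},
    {"x":0,"y":0,"z":-0.05,"wx":0,"wy":0,"wz":0,"fingers":-0.2},
    {"x":0,"y":0,"z":-0.06,"wx":0,"wy":0,"wz":0,"fingers":0}
  ]
}}

```text
clock: 33.48
tool_pos: [0.5569, 0.0936, 0.1223]
eef_rot: [0.996, 0.088, 0.004, -0.004]
contact_force: [1.0, -0.4, -0.2]
opening: 0.484
```

Run:
```python
from bat import *
log()
plan([.4655,-.130,.12],down(-15.2),.2)
```

```text
t 33.48 p [0.5569 0.0936 0.1223] yaw 10.1 z [ 0.007  0.009 -1.   ] q [ 0.15  0.86 -0.69  1.84  0.79  0.73 -0.81] F [ 1.  -0.4 -0.2] op 0.484
[{"x": -0.032, "y": 0.051, "z": -0.0, "wx": -0.001, "wy": -0.0, "wz": 0.028, "fingers": 0.2}, {"x": -0.028, "y": 0.054, "z": 0.0, "wx": -0.001, "wy": -0.0, "wz": 0.028, "fingers": 0.2}, {"x": -0.023, "y": 0.056, "z": 0.0, "wx": -0.001, "wy": -0.0, "wz": 0.028, "fingers": 0.2}, {"x": -0.018, "y": 0.058, "z": 0.0, "wx": -0.001, "wy": -0.0, "wz": 0.028, "fingers": 0.2}, {"x": -0.013, "y": 0.059, "z": 0.0, "wx": -0.001, "wy": -0.0, "wz": 0.028, "fingers": 0.2}]
-- 5
```

Emit:
{"name": "apply_moves", "arguments": {
  "series": [
    {"x":-0.032,"y":0.051,"z":-0.003,"wx":0,"wy":0,"wz":0.028,"fingers":0.2},
    {"x":-0.028,"y":0.054,"z":0,"wx":0,"wy":0,"wz":0.028,"fingers":0.2},
    {"x":-0.023,"y":0.056,"z":0,"wx":0,"wy":0,"wz":0.028,"fingers":0.2},
    {"x":-0.018,"y":0.058,"z":0,"wx":0,"wy":0,"wz":0.028,"fingers":0.2},
    {"x":-0.013,"y":0.059,"z":0,"wx":0,"wy":0,"wz":0.028,"fingers":0.2},
    {"x":0,"y":0,"z":0,"wx":0,"wy":0,"wz":0,"fingers":0.2}
  ]
}}

```text
clock: 34.22
tool_pos: [0.4677, -0.1342, 0.1297]
eef_rot: [0.99, -0.139, 0.013, -0.008]
contact_force: [1.0, 0.3, 0.3]
opening: 0.599
```

Run:
```python
from bat import *
log()
im,d,M=save('top','t17');rulercheck(im,M,(250,200,360,300));reds(im,M,(255,160,345,245))
for b in blobs(im,M,(50,60,40),(80,255,255),.02,15,(205,150,400,350)): v=np.array(b['c'])-TCn; print('green',b['px'],b['c'],'uv',(v@TX).round(3),(v@TYv).round(3))
plan([.4655,-.130,.02],down(-15.2),.2,step=.045)
```

```text
t 34.23 p [ 0.4677 -0.1342  0.1297] yaw -15.9 z [ 0.027  0.012 -1.   ] q [ 0.55  0.74 -0.57  2.08  0.8   0.51 -0.9 ] F [1.  0.3 0.3] op 0.599
ruler {'px': [306, 235], 'c': (0.5092, 0.0241), 'L': 0.1653, 'W': 0.0161, 'ang': -80.5} rel tray_front x,y mm -19.7 2.2
red px [322. 199.] 89.0 [ 0.607 -0.025  0.014]
red px [299. 199.] 89.5 [0.612 0.033 0.014]
red px [310. 186.] 84.5 [0.645 0.002 0.014]
green [281, 220] (0.5582, 0.0867) uv -0.041 0.056
green [276, 195] (0.6283, 0.0934) uv 0.029 0.05
green [365, 186] (0.6267, -0.1435) uv -0.012 -0.183
[{"x": -0.003, "y": 0.001, "z": 0.046, "wx": -0.002, "wy": -0.003, "wz": -0.001, "fingers": 0.2}, {"x": -0.003, "y": 0.0, "z": 0.046, "wx": -0.002, "wy": -0.003, "wz": -0.001, "fingers": 0.2}, {"x": -0.002, "y": 0.0, "z": 0.046, "wx": -0.002, "wy": -0.003, "wz": -0.001, "fingers": 0.2}]
-- 3
```

Emit:
{"name": "apply_moves", "arguments": {
  "series": [
    {"x":-0.008,"y":0.001,"z":0.03,"wx":-0.005,"wy":-0.008,"wz":0,"fingers":0.2},
    {"x":-0.003,"y":0,"z":0.046,"wx":0,"wy":0,"wz":0,"fingers":0.2},
    {"x":-0.003,"y":0,"z":0.045,"wx":0,"wy":0,"wz":0,"fingers":0.2},
    {"x":0,"y":0,"z":0.015,"wx":0,"wy":0,"wz":0,"fingers":0.2},
    {"x":0,"y":0,"z":0,"wx":0,"wy":0,"wz":0,"fingers":0.2}
  ]
}}

```text
clock: 34.9
tool_pos: [0.4682, -0.1195, 0.0216]
eef_rot: [0.991, -0.13, 0.007, -0.007]
contact_force: [-0.0, -0.2, 0.0]
opening: 0.599
```

Run:
```python
from bat import *
log()
plan([.4655,-.130,.005],down(-15.2),.2,step=.03)
```

```text
t 34.9 p [ 0.4682 -0.1195  0.0216] yaw -15.0 z [ 0.015  0.013 -1.   ] q [ 0.32  0.92 -0.25  2.13  1.1   0.21 -1.18] F [-0.  -0.2  0. ] op 0.599
[{"x": -0.0, "y": 0.014, "z": 0.021, "wx": -0.005, "wy": -0.004, "wz": 0.001, "fingers": 0.2}]
-- 1
```

Emit:
{"name": "apply_moves", "arguments": {
  "series": [
    {"x":0,"y":0.013,"z":0.011,"wx":-0.005,"wy":-0.004,"wz":0,"fingers":0.2},
    {"x":0,"y":0,"z":0.009,"wx":0,"wy":0,"wz":0,"fingers":0.2},
    {"x":0,"y":0,"z":0,"wx":0,"wy":0,"wz":0,"fingers":-1},
    {"x":0,"y":0,"z":0,"wx":0,"wy":0,"wz":0,"fingers":-1},
    {"x":0,"y":0,"z":0,"wx":0,"wy":0,"wz":0,"fingers":-1},
    {"x":0,"y":0,"z":0,"wx":0,"wy":0,"wz":0,"fingers":-1},
    {"x":0,"y":0,"z":-0.04,"wx":0,"wy":0,"wz":0,"fingers":-1},
    {"x":0,"y":0,"z":-0.07,"wx":0,"wy":0,"wz":0,"fingers":-1}
  ]
}}

```text
clock: 35.9
tool_pos: [0.4656, -0.1288, 0.0936]
eef_rot: [0.992, -0.129, -0.002, -0.001]
contact_force: [1.9, -0.8, -0.6]
opening: 0.292
```

Run:
```python
from bat import *
log()
plan([*slot(-.048,-.010),.11],down(9.7),-1)
```

```text
t 35.9 p [ 0.4656 -0.1288  0.0936] yaw -14.8 z [-0.005  0.002 -1.   ] q [ 0.49  0.81 -0.51  2.09  0.88  0.48 -0.97] F [ 1.9 -0.8 -0.6] op 0.292
[{"x": 0.017, "y": -0.053, "z": -0.005, "wx": -0.0, "wy": 0.0, "wz": -0.034, "fingers": -1}, {"x": 0.023, "y": -0.051, "z": -0.005, "wx": -0.0, "wy": 0.0, "wz": -0.034, "fingers": -1}, {"x": 0.028, "y": -0.048, "z": -0.005, "wx": -0.0, "wy": 0.0, "wz": -0.034, "fingers": -1}, {"x": 0.033, "y": -0.045, "z": -0.005, "wx": -0.0, "wy": 0.0, "wz": -0.034, "fingers": -1}]
-- 4
```

Emit:
{"name": "apply_moves", "arguments": {
  "series": [
    {"x":0.017,"y":-0.053,"z":-0.01,"wx":0,"wy":0,"wz":-0.034,"fingers":-1},
    {"x":0.023,"y":-0.051,"z":-0.008,"wx":0,"wy":0,"wz":-0.034,"fingers":-1},
    {"x":0.028,"y":-0.048,"z":-0.005,"wx":0,"wy":0,"wz":-0.034,"fingers":-1},
    {"x":0.033,"y":-0.045,"z":0,"wx":0,"wy":0,"wz":-0.034,"fingers":-1},
    {"x":0,"y":0,"z":0,"wx":0,"wy":0,"wz":0,"fingers":-1}
  ]
}}

```text
clock: 36.52
tool_pos: [0.5654, 0.0217, 0.1168]
eef_rot: [0.996, 0.087, 0.001, -0.0]
contact_force: [-0.2, -0.1, -1.0]
opening: 0.293
```

Run:
```python
from bat import *
log()
plan([*slot(-.048,-.010),.03],down(9.7),-1,step=.04)
```

```text
t 36.52 p [0.5654 0.0217 0.1168] yaw 10.0 z [ 0.001  0.    -1.   ] q [ 0.28  0.87 -0.71  1.83  0.82  0.75 -0.71] F [-0.2 -0.1 -1. ] op 0.293
[{"x": -0.001, "y": 0.0, "z": 0.036, "wx": -0.0, "wy": -0.0, "wz": 0.0, "fingers": -1}, {"x": -0.001, "y": 0.0, "z": 0.036, "wx": -0.0, "wy": -0.0, "wz": 0.0, "fingers": -1}, {"x": -0.001, "y": 0.0, "z": 0.036, "wx": -0.0, "wy": -0.0, "wz": 0.0, "fingers": -1}]
-- 3
```

Emit:
{"name": "apply_moves", "arguments": {
  "series": [
    {"x":-0.004,"y":0.001,"z":0.033,"wx":0,"wy":0,"wz":0,"fingers":-1},
    {"x":-0.001,"y":0,"z":0.04,"wx":0,"wy":0,"wz":0,"fingers":-1},
    {"x":-0.001,"y":0,"z":0.027,"wx":0,"wy":0,"wz":0,"fingers":-1},
    {"x":0,"y":0,"z":0,"wx":0,"wy":0,"wz":0,"fingers":-1},
    {"x":0,"y":0,"z":0,"wx":0,"wy":0,"wz":0,"fingers":-0.2},
    {"x":0,"y":0,"z":0,"wx":0,"wy":0,"wz":0,"fingers":-0.2},
    {"x":0,"y":0,"z":-0.05,"wx":0,"wy":0,"wz":0,"fingers":-0.2},
    {"x":0,"y":0,"z":-0.06,"wx":0,"wy":0,"wz":0,"fingers":0}
  ]
}}

```text
clock: 37.52
tool_pos: [0.5573, 0.0138, 0.1246]
eef_rot: [0.997, 0.083, -0.003, 0.003]
contact_force: [0.2, -0.4, -0.2]
opening: 0.492
```

Run:
```python
from bat import *
log()
plan([.545,-.134,.12],down(-21),.2)
```

```text
t 37.52 p [0.5573 0.0138 0.1246] yaw 9.6 z [-0.005 -0.007 -1.   ] q [ 0.29  0.86 -0.71  1.85  0.81  0.76 -0.7 ] F [ 0.2 -0.4 -0.2] op 0.492
[{"x": -0.011, "y": 0.045, "z": 0.002, "wx": 0.001, "wy": 0.0, "wz": 0.042, "fingers": 0.2}, {"x": -0.005, "y": 0.046, "z": 0.002, "wx": 0.001, "wy": 0.0, "wz": 0.042, "fingers": 0.2}, {"x": 0.001, "y": 0.046, "z": 0.002, "wx": 0.001, "wy": 0.0, "wz": 0.042, "fingers": 0.2}, {"x": 0.007, "y": 0.046, "z": 0.002, "wx": 0.001, "wy": 0.0, "wz": 0.042, "fingers": 0.2}]
-- 4
```

Emit:
{"name": "apply_moves", "arguments": {
  "series": [
    {"x":-0.011,"y":0.045,"z":0,"wx":0,"wy":0,"wz":0.042,"fingers":0.2},
    {"x":-0.005,"y":0.046,"z":0,"wx":0,"wy":0,"wz":0.042,"fingers":0.2},
    {"x":0.001,"y":0.046,"z":0,"wx":0,"wy":0,"wz":0.042,"fingers":0.2},
    {"x":0.007,"y":0.046,"z":0,"wx":0,"wy":0,"wz":0.042,"fingers":0.2},
    {"x":0,"y":0,"z":0,"wx":0,"wy":0,"wz":0,"fingers":0.2}
  ]
}}

```text
clock: 38.15
tool_pos: [0.5499, -0.1369, 0.1345]
eef_rot: [0.982, -0.187, 0.006, 0.002]
contact_force: [0.2, 0.2, 1.0]
opening: 0.602
```

Run:
```python
from bat import *
log()
im,d,M=save('top','t18');rulercheck(im,M,(250,200,360,300))
for b in blobs(im,M,(50,60,40),(80,255,255),.02,15,(205,150,400,350)): v=np.array(b['c'])-TCn; print('green',b['px'],b['c'],'uv',(v@TX).round(3),(v@TYv).round(3))
plan([.545,-.134,.02],down(-21),.2,step=.045)
```

```text
t 38.15 p [ 0.5499 -0.1369  0.1345] yaw -21.6 z [ 0.011 -0.006 -1.   ] q [ 0.51  0.81 -0.6   1.84  0.7   0.7  -0.88] F [0.2 0.2 1. ] op 0.602
ruler {'px': [306, 235], 'c': (0.5092, 0.0241), 'L': 0.1653, 'W': 0.0161, 'ang': -80.5} rel tray_front x,y mm -19.7 2.2
green [281, 220] (0.5582, 0.0867) uv -0.041 0.056
green [313, 217] (0.5588, 0.0026) uv -0.054 -0.027
green [276, 195] (0.6283, 0.0934) uv 0.029 0.05
[{"x": -0.003, "y": 0.001, "z": 0.048, "wx": -0.0, "wy": -0.001, "wz": -0.001, "fingers": 0.2}, {"x": -0.003, "y": 0.001, "z": 0.048, "wx": -0.0, "wy": -0.001, "wz": -0.001, "fingers": 0.2}, {"x": -0.002, "y": 0.001, "z": 0.048, "wx": -0.0, "wy": -0.001, "wz": -0.001, "fingers": 0.2}]
-- 3
```

Emit:
{"name": "apply_moves", "arguments": {
  "series": [
    {"x":-0.006,"y":0.001,"z":0.035,"wx":0,"wy":-0.003,"wz":-0.002,"fingers":0.2},
    {"x":-0.003,"y":0.003,"z":0.047,"wx":0,"wy":0,"wz":0,"fingers":0.2},
    {"x":-0.002,"y":0.003,"z":0.045,"wx":0,"wy":0,"wz":0,"fingers":0.2},
    {"x":0,"y":0.003,"z":0.015,"wx":0,"wy":0,"wz":0,"fingers":0.2},
    {"x":0,"y":0,"z":0,"wx":0,"wy":0,"wz":0,"fingers":0.2}
  ]
}}

```text
clock: 38.83
tool_pos: [0.5451, -0.1286, 0.0224]
eef_rot: [0.985, -0.175, 0.006, -0.005]
contact_force: [0.3, -0.3, 0.1]
opening: 0.603
```

Run:
```python
from bat import *
log()
plan([.545,-.134,.005],down(-21),.2,step=.03)
```

```text
t 38.83 p [ 0.5451 -0.1286  0.0224] yaw -20.1 z [ 0.013  0.008 -1.   ] q [ 0.41  0.97 -0.45  1.89  0.88  0.47 -1.02] F [ 0.3 -0.3  0.1] op 0.603
[{"x": 0.002, "y": 0.007, "z": 0.022, "wx": -0.004, "wy": -0.003, "wz": 0.005, "fingers": 0.2}]
-- 1
```

Emit:
{"name": "apply_moves", "arguments": {
  "series": [
    {"x":0.002,"y":0.007,"z":0.011,"wx":-0.004,"wy":-0.003,"wz":0.005,"fingers":0.2},
    {"x":0,"y":0,"z":0.01,"wx":0,"wy":0,"wz":0,"fingers":0.2},
    {"x":0,"y":0,"z":0,"wx":0,"wy":0,"wz":0,"fingers":-1},
    {"x":0,"y":0,"z":0,"wx":0,"wy":0,"wz":0,"fingers":-1},
    {"x":0,"y":0,"z":0,"wx":0,"wy":0,"wz":0,"fingers":-1},
    {"x":0,"y":0,"z":0,"wx":0,"wy":0,"wz":0,"fingers":-1},
    {"x":0,"y":0,"z":-0.05,"wx":0,"wy":0,"wz":0,"fingers":-1},
    {"x":0,"y":0,"z":-0.075,"wx":0,"wy":0,"wz":0,"fingers":-1}
  ]
}}

```text
clock: 39.83
tool_pos: [0.544, -0.134, 0.1061]
eef_rot: [0.983, -0.182, -0.002, 0.0]
contact_force: [1.1, -0.2, -0.7]
opening: 0.293
```

Run:
```python
from bat import *
log()
plan([*slot(-.006,.061),.12],down(9.7),-1)
```

```text
t 39.83 p [ 0.544  -0.134   0.1061] yaw -21.0 z [-0.004  0.    -1.   ] q [ 0.49  0.86 -0.58  1.86  0.74  0.66 -0.9 ] F [ 1.1 -0.2 -0.7] op 0.293
[{"x": -0.01, "y": -0.058, "z": -0.004, "wx": 0.0, "wy": 0.0, "wz": -0.034, "fingers": -1}, {"x": -0.003, "y": -0.059, "z": -0.004, "wx": 0.0, "wy": 0.0, "wz": -0.034, "fingers": -1}, {"x": 0.003, "y": -0.059, "z": -0.004, "wx": 0.0, "wy": 0.0, "wz": -0.034, "fingers": -1}, {"x": 0.009, "y": -0.058, "z": -0.004, "wx": 0.0, "wy": 0.0, "wz": -0.034, "fingers": -1}, {"x": 0.015, "y": -0.057, "z": -0.004, "wx": 0.0, "wy": 0.0, "wz": -0.034, "fingers": -1}]
-- 5
```

Emit:
{"name": "apply_moves", "arguments": {
  "series": [
    {"x":-0.01,"y":-0.058,"z":-0.006,"wx":0,"wy":0,"wz":-0.034,"fingers":-1},
    {"x":-0.003,"y":-0.059,"z":-0.004,"wx":0,"wy":0,"wz":-0.034,"fingers":-1},
    {"x":0.003,"y":-0.059,"z":-0.004,"wx":0,"wy":0,"wz":-0.034,"fingers":-1},
    {"x":0.009,"y":-0.058,"z":0,"wx":0,"wy":0,"wz":-0.034,"fingers":-1},
    {"x":0.015,"y":-0.057,"z":0,"wx":0,"wy":0,"wz":-0.034,"fingers":-1},
    {"x":0,"y":0,"z":0,"wx":0,"wy":0,"wz":0,"fingers":-1}
  ]
}}

```text
clock: 40.58
tool_pos: [0.5946, 0.1015, 0.1226]
eef_rot: [0.996, 0.089, 0.003, 0.001]
contact_force: [-0.6, -0.5, 0.3]
opening: 0.295
```

Run:
```python
from bat import *
log()
plan([*slot(-.006,.061),.033],down(9.7),-1,step=.04)
```

```text
t 40.58 p [0.5946 0.1015 0.1226] yaw 10.2 z [ 0.006 -0.001 -1.   ] q [ 0.14  0.9  -0.72  1.72  0.78  0.82 -0.77] F [-0.6 -0.5  0.3] op 0.295
[{"x": -0.002, "y": 0.001, "z": 0.037, "wx": 0.0, "wy": -0.001, "wz": 0.001, "fingers": -1}, {"x": -0.002, "y": 0.001, "z": 0.037, "wx": 0.0, "wy": -0.001, "wz": 0.001, "fingers": -1}, {"x": -0.002, "y": 0.001, "z": 0.037, "wx": 0.0, "wy": -0.001, "wz": 0.001, "fingers": -1}]
-- 3
```

Emit:
{"name": "apply_moves", "arguments": {
  "series": [
    {"x":-0.006,"y":-0.001,"z":0.033,"wx":0,"wy":-0.002,"wz":0,"fingers":-1},
    {"x":-0.002,"y":0,"z":0.04,"wx":0,"wy":0,"wz":0,"fingers":-1},
    {"x":-0.001,"y":0,"z":0.029,"wx":0,"wy":0,"wz":0,"fingers":-1},
    {"x":0,"y":0,"z":0,"wx":0,"wy":0,"wz":0,"fingers":-1},
    {"x":0,"y":0,"z":0,"wx":0,"wy":0,"wz":0,"fingers":-0.2},
    {"x":0,"y":0,"z":0,"wx":0,"wy":0,"wz":0,"fingers":-0.2},
    {"x":0,"y":0,"z":-0.05,"wx":0,"wy":0,"wz":0,"fingers":-0.2},
    {"x":0,"y":0,"z":-0.06,"wx":0,"wy":0,"wz":0,"fingers":0}
  ]
}}

```text
clock: 41.58
tool_pos: [0.5869, 0.095, 0.1291]
eef_rot: [0.996, 0.086, -0.002, 0.004]
contact_force: [0.5, -0.1, 0.8]
opening: 0.484
```

Run:
```python
from bat import *
log()
plan([.632,-.132,.12],down(-21),.2)
```

```text
t 41.58 p [0.5869 0.095  0.1291] yaw 9.8 z [-0.003 -0.009 -1.   ] q [ 0.15  0.89 -0.72  1.73  0.77  0.83 -0.76] F [ 0.5 -0.1  0.8] op 0.484
[{"x": 0.002, "y": 0.072, "z": 0.003, "wx": 0.001, "wy": 0.0, "wz": 0.043, "fingers": 0.2}, {"x": 0.011, "y": 0.071, "z": 0.003, "wx": 0.001, "wy": 0.0, "wz": 0.043, "fingers": 0.2}, {"x": 0.021, "y": 0.069, "z": 0.003, "wx": 0.001, "wy": 0.0, "wz": 0.043, "fingers": 0.2}, {"x": 0.03, "y": 0.066, "z": 0.003, "wx": 0.001, "wy": 0.0, "wz": 0.043, "fingers": 0.2}]
-- 4
```

Emit:
{"name": "apply_moves", "arguments": {
  "series": [
    {"x":0.002,"y":0.072,"z":0,"wx":0,"wy":0,"wz":0.043,"fingers":0.2},
    {"x":0.011,"y":0.071,"z":0,"wx":0,"wy":0,"wz":0.043,"fingers":0.2},
    {"x":0.021,"y":0.069,"z":0,"wx":0,"wy":0,"wz":0.043,"fingers":0.2},
    {"x":0.03,"y":0.066,"z":0,"wx":0,"wy":0,"wz":0.043,"fingers":0.2},
    {"x":0,"y":0,"z":0,"wx":0,"wy":0,"wz":0,"fingers":0.2}
  ]
}}

```text
clock: 42.2
tool_pos: [0.6375, -0.1363, 0.1412]
eef_rot: [0.981, -0.191, 0.008, 0.001]
contact_force: [0.1, 1.2, 0.3]
opening: 0.597
```

Run:
```python
from bat import *
log()
im,d,M=save('top','t19');rulercheck(im,M,(250,200,360,300))
for b in blobs(im,M,(50,60,40),(80,255,255),.02,15,(205,150,400,350)): v=np.array(b['c'])-TCn; print('green',b['px'],b['c'],'uv',(v@TX).round(3),(v@TYv).round(3))
cv2.imwrite('pics/t19c.png',cv2.resize(im[140:260,220:400,::-1],None,fx=4,fy=4))
im,d,M=save('wrist','w19')
for b in blobs(im,M,(50,60,40),(80,255,255),.017,150): print('wrist green',b)
plan([.632,-.132,.02],down(-21),.2,step=.045)
```

```text
t 42.2 p [ 0.6375 -0.1363  0.1412] yaw -22.1 z [ 0.016 -0.005 -1.   ] q [ 0.46  0.9  -0.63  1.57  0.65  0.87 -0.79] F [0.1 1.2 0.3] op 0.597
ruler {'px': [306, 235], 'c': (0.509, 0.0241), 'L': 0.1654, 'W': 0.0159, 'ang': -80.3} rel tray_front x,y mm -19.9 2.3
green [313, 217] (0.5588, 0.0026) uv -0.054 -0.027
green [281, 214] (0.5734, 0.0845) uv -0.026 0.051
green [276, 195] (0.6283, 0.0934) uv 0.029 0.05
wrist green {'px': [318, 246], 'c': (0.6298, -0.1399), 'L': 0.0279, 'W': 0.025, 'ang': 68.3}
wrist green {'px': [132, 81], 'c': (0.5586, 0.0095), 'L': 0.0302, 'W': 0.03, 'ang': 9.1}
[{"x": -0.002, "y": 0.002, "z": 0.051, "wx": -0.001, "wy": -0.002, "wz": -0.001, "fingers": 0.2}, {"x": -0.002, "y": 0.002, "z": 0.051, "wx": -0.001, "wy": -0.002, "wz": -0.001, "fingers": 0.2}, {"x": -0.002, "y": 0.002, "z": 0.051, "wx": -0.001, "wy": -0.002, "wz": -0.001, "fingers": 0.2}]
-- 3
```

View pics/t19c.png

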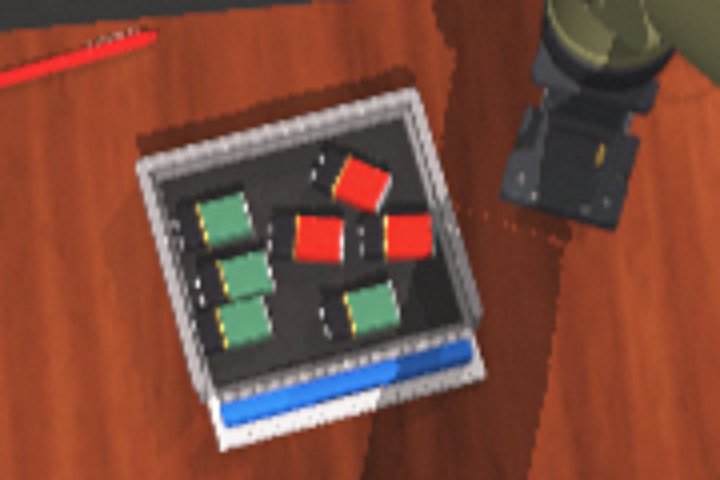

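The tray holds four green and three red batteries and the ruler is flush. The free spot for the last battery is at about (297,312) in the crop, lengthways into the tray.

Emit:
{"name": "apply_moves", "arguments": {
  "series": [
    {"x":-0.006,"y":0.001,"z":0.04,"wx":0,"wy":-0.004,"wz":-0.003,"fingers":0.2},
    {"x":-0.003,"y":0.004,"z":0.048,"wx":0,"wy":0,"wz":0,"fingers":0.2},
    {"x":-0.002,"y":0.004,"z":0.048,"wx":0,"wy":0,"wz":0,"fingers":0.2},
    {"x":0,"y":0.004,"z":0.015,"wx":0,"wy":0,"wz":0,"fingers":0.2},
    {"x":0,"y":0,"z":0,"wx":0,"wy":0,"wz":0,"fingers":0.2}
  ]
}}

```text
clock: 42.92
tool_pos: [0.6293, -0.121, 0.0227]
eef_rot: [0.985, -0.173, 0.004, -0.008]
contact_force: [-0.4, 0.6, -0.2]
opening: 0.599
```

Run:
```python
from bat import *
log()
plan([.632,-.133,.005],down(-21),.2,step=.03)
im,d,M=load('t19'); X=cloud(d,M); s=onplane(M,294.2,218,.015)[:2]; v=s-TCn; print('spot',s,v@TX,v@TYv)
# occupied cells by height map near the tray, tray coordinates (u rows, v cols), 6 mm
k=(X[...,2]>.014)&(X[...,2]<.028)&(d>0); Q=X[k][:,:2]-TCn; u=Q@TX; w=Q@TYv
for ui in np.arange(.072,-.08,-.006): print('%+.3f'%ui,''.join('#' if ((abs(u-ui)<.003)&(abs(w-vi)<.003)).any() else '.' for vi in np.arange(.087,-.09,-.006)))
```

```text
t 42.92 p [ 0.6293 -0.121   0.0227] yaw -19.9 z [ 0.011  0.015 -1.   ] q [ 0.41  1.05 -0.54  1.63  0.77  0.67 -0.87] F [-0.4  0.6 -0.2] op 0.599
[{"x": 0.008, "y": 0.013, "z": 0.022, "wx": -0.006, "wy": -0.002, "wz": 0.006, "fingers": 0.2}]
-- 1
spot [0.56185491 0.05124036] -0.043273891042563684 0.020119187505620972
+0.072 .#.##..#####..#.#..##...##.###
+0.066 ..............................
+0.060 ...#..............#...##......
+0.054 ......#...........###........#
+0.048 .....##..........#####........
+0.042 .#########.......#######..#...
+0.036 .#########.......########.....
+0.030 .#########........########...#
+0.024 .#########.##....#..#####....#
+0.018 .########..######..#####.....#
+0.012 ...........########..###......
+0.006 ..#..#.############.#######...
-0.000 ..#################.#########.
-0.006 ..########..#######.#########.
-0.012 ..########......###.########..
-0.018 .#########.......#..########..
-0.024 ..########.............#####..
-0.030 #########..................#..
-0.036 #########......#....#.....#...
-0.042 #########.....#########.......
-0.048 #########.....#########..#...#
-0.054 .#######..#...#########.......
-0.060 ..............#########....#..
-0.066 ...#..........########........
-0.072 .........#.......#............
-0.078 ..........................#..#
```

Emit:
{"name": "apply_moves", "arguments": {
  "series": [
    {"x":0.007,"y":0.013,"z":0.011,"wx":-0.006,"wy":-0.002,"wz":0.006,"fingers":0.2},
    {"x":0,"y":0,"z":0.01,"wx":0,"wy":0,"wz":0,"fingers":0.2},
    {"x":0,"y":0,"z":0,"wx":0,"wy":0,"wz":0,"fingers":-1},
    {"x":0,"y":0,"z":0,"wx":0,"wy":0,"wz":0,"fingers":-1},
    {"x":0,"y":0,"z":0,"wx":0,"wy":0,"wz":0,"fingers":-1},
    {"x":0,"y":0,"z":0,"wx":0,"wy":0,"wz":0,"fingers":-1},
    {"x":0,"y":0,"z":-0.05,"wx":0,"wy":0,"wz":0,"fingers":-1},
    {"x":0,"y":0,"z":-0.075,"wx":0,"wy":0,"wz":0,"fingers":-1}
  ]
}}

```text
clock: 43.92
tool_pos: [0.6303, -0.1324, 0.1061]
eef_rot: [0.983, -0.182, -0.003, 0.001]
contact_force: [1.0, 0.7, -0.0]
opening: 0.292
```

Run:
```python
from bat import *
log()
plan([*slot(-.045,.018),.12],down(-80.3),-1,ang=9)
```

```text
t 43.92 p [ 0.6303 -0.1324  0.1061] yaw -21.0 z [-0.006 -0.001 -1.   ] q [ 0.45  0.94 -0.61  1.59  0.68  0.84 -0.8 ] F [ 1.   0.7 -0. ] op 0.292
[{"x": -0.023, "y": -0.026, "z": -0.002, "wx": 0.0, "wy": 0.0, "wz": 0.047, "fingers": -1}, {"x": -0.027, "y": -0.022, "z": -0.002, "wx": 0.0, "wy": 0.0, "wz": 0.047, "fingers": -1}, {"x": -0.03, "y": -0.018, "z": -0.002, "wx": 0.0, "wy": 0.0, "wz": 0.047, "fingers": -1}, {"x": -0.032, "y": -0.013, "z": -0.002, "wx": 0.0, "wy": 0.0, "wz": 0.047, "fingers": -1}, {"x": -0.034, "y": -0.008, "z": -0.002, "wx": 0.0, "wy": 0.0, "wz": 0.047, "fingers": -1}, {"x": -0.035, "y": -0.003, "z": -0.002, "wx": 0.0, "wy": 0.0, "wz": 0.047, "fingers": -1}, {"x": -0.035, "y": 0.002, "z": -0.002, "wx": 0.0, "wy": 0.0, "wz": 0.047, "fingers": -1}]
-- 7
```

Emit:
{"name": "apply_moves", "arguments": {
  "series": [
    {"x":-0.023,"y":-0.026,"z":-0.002,"wx":0,"wy":0,"wz":0.047,"fingers":-1},
    {"x":-0.027,"y":-0.022,"z":-0.002,"wx":0,"wy":0,"wz":0.047,"fingers":-1},
    {"x":-0.03,"y":-0.018,"z":-0.002,"wx":0,"wy":0,"wz":0.047,"fingers":-1},
    {"x":-0.032,"y":-0.013,"z":-0.002,"wx":0,"wy":0,"wz":0.047,"fingers":-1},
    {"x":-0.034,"y":-0.008,"z":0,"wx":0,"wy":0,"wz":0.047,"fingers":-1},
    {"x":-0.035,"y":-0.003,"z":0,"wx":0,"wy":0,"wz":0.047,"fingers":-1},
    {"x":-0.035,"y":0.002,"z":0,"wx":0,"wy":0,"wz":0.045,"fingers":-1},
    {"x":0,"y":0,"z":0,"wx":0,"wy":0,"wz":0,"fingers":-1}
  ]
}}

```text
clock: 44.92
tool_pos: [0.5634, 0.0567, 0.119]
eef_rot: [0.756, -0.655, 0.002, -0.003]
contact_force: [1.7, -0.3, -0.4]
opening: 0.289
```

Run:
```python
from bat import *
log()
plan([*slot(-.045,.018),.045],down(-80.3),-1,step=.045)
```

```text
t 44.92 p [0.5634 0.0567 0.119 ] yaw -81.8 z [ 0.006  0.001 -1.   ] q [-0.02  0.79 -0.28  1.85  0.39  0.55 -1.98] F [ 1.7 -0.3 -0.4] op 0.289
[{"x": 0.005, "y": 0.003, "z": 0.046, "wx": -0.001, "wy": 0.0, "wz": -0.004, "fingers": -1}, {"x": 0.005, "y": 0.003, "z": 0.046, "wx": -0.001, "wy": 0.0, "wz": -0.004, "fingers": -1}]
-- 2
```

Emit:
{"name": "apply_moves", "arguments": {
  "series": [
    {"x":0.01,"y":0.006,"z":0.03,"wx":0,"wy":0,"wz":-0.008,"fingers":-1},
    {"x":0,"y":0.001,"z":0.045,"wx":0,"wy":0,"wz":0,"fingers":-1},
    {"x":0,"y":0,"z":0.01,"wx":0,"wy":0,"wz":0,"fingers":-1},
    {"x":0,"y":0,"z":0,"wx":0,"wy":0,"wz":0,"fingers":-1}
  ]
}}

```text
clock: 45.42
tool_pos: [0.5623, 0.0433, 0.0507]
eef_rot: [0.765, -0.644, 0.004, -0.003]
contact_force: [-0.3, 0.6, 0.4]
opening: 0.292
```

Run:
```python
from bat import *
log()
plan([*slot(-.045,.018),.028],down(-80.3),-1,step=.045)
```

```text
t 45.42 p [0.5623 0.0433 0.0507] yaw -80.1 z [ 0.01  -0.001 -1.   ] q [-0.03  0.9  -0.21  1.89  0.46  0.4  -1.99] F [-0.3  0.6  0.4] op 0.292
[{"x": -0.007, "y": 0.001, "z": 0.028, "wx": -0.003, "wy": -0.001, "wz": 0.001, "fingers": -1}]
-- 1
```

Emit:
{"name": "apply_moves", "arguments": {
  "series": [
    {"x":-0.006,"y":0.001,"z":0.01,"wx":0,"wy":0,"wz":0,"fingers":-1},
    {"x":0,"y":0,"z":0.017,"wx":0,"wy":0,"wz":0,"fingers":-1},
    {"x":0,"y":0,"z":0,"wx":0,"wy":0,"wz":0,"fingers":-1},
    {"x":0,"y":0,"z":0,"wx":0,"wy":0,"wz":0,"fingers":-0.25},
    {"x":0,"y":0,"z":0,"wx":0,"wy":0,"wz":0,"fingers":-0.25},
    {"x":0,"y":0,"z":-0.04,"wx":0,"wy":0,"wz":0,"fingers":-0.25},
    {"x":0,"y":0,"z":-0.07,"wx":0,"wy":0,"wz":0,"fingers":-0.25},
    {"x":0,"y":0,"z":-0.07,"wx":0,"wy":0,"wz":0,"fingers":-0.2}
  ]
}}

```text
clock: 46.42
tool_pos: [0.5584, 0.0482, 0.1733]
eef_rot: [0.766, -0.643, 0.003, -0.001]
contact_force: [1.0, 0.2, -0.5]
opening: 0.402
```

Emit:
{"name": "apply_moves", "arguments": {
  "series": [
    {"x":0.06,"y":0,"z":-0.04,"wx":0,"wy":0,"wz":0,"fingers":0},
    {"x":0.07,"y":0,"z":-0.02,"wx":0,"wy":0,"wz":0,"fingers":0},
    {"x":0.07,"y":0,"z":0,"wx":0,"wy":0,"wz":0,"fingers":0},
    {"x":0.06,"y":0,"z":0,"wx":0,"wy":0,"wz":0,"fingers":0},
    {"x":0,"y":0,"z":0,"wx":0,"wy":0,"wz":0,"fingers":0}
  ]
}}

```text
clock: 47.05
tool_pos: [0.5982, -0.1625, 0.2291]
eef_rot: [0.766, -0.642, 0.008, -0.005]
contact_force: [-0.0, 0.7, -0.1]
opening: 0.5
```

Run:
```python
from bat import *
log()
im,d,M=save('top','t20');rulercheck(im,M,(250,200,360,300));reds(im,M,(255,160,345,245))
for b in blobs(im,M,(50,60,40),(80,255,255),.02,15,(205,150,400,350)): v=np.array(b['c'])-TCn; print('green',b['px'],b['c'],'uv',(v@TX).round(3),(v@TYv).round(3))
a=cv2.resize(im[150:260,250:470,::-1],None,fx=3,fy=3)
im,d,M=save('wrist','w20'); X=cloud(d,M);Z=X[...,2];k=(d>0)&(Z>.094)&(Z<.108)&(np.hypot(X[...,0]-.46,X[...,1]+.29)<.075); P=X[k][:,:2].astype(np.float32)
if len(P)>50: print('mug rim',len(P),cv2.minEnclosingCircle(P))
im2,_,_=save('scene','s20'); b=cv2.resize(im2[190:320,270:530,::-1],(660,330)); cv2.imwrite('pics/f20.png',cv2.resize(cv2.vconcat([a,b]),None,fx=.9,fy=.9))
```

```text
t 47.05 p [ 0.5982 -0.1625  0.2291] yaw -79.9 z [ 0.018 -0.002 -1.   ] q [ 0.42  0.71 -0.41  1.6   0.34  0.88 -1.51] F [-0.   0.7 -0.1] op 0.5
ruler {'px': [306, 235], 'c': (0.5094, 0.0241), 'L': 0.1654, 'W': 0.0154, 'ang': -80.1} rel tray_front x,y mm -19.6 2.2
red px [322. 199.] 85.0 [ 0.607 -0.025  0.014]
red px [299. 199.] 88.5 [0.612 0.034 0.014]
red px [310. 186.] 84.5 [0.645 0.002 0.014]
green [313, 217] (0.5585, 0.0025) uv -0.055 -0.027
green [285, 217] (0.5721, 0.0753) uv -0.029 0.042
green [276, 195] (0.6283, 0.0934) uv 0.029 0.05
mug rim 312 ((0.4386901557445526, -0.26413968205451965), 0.026370177045464516)
```

View pics/f20.png

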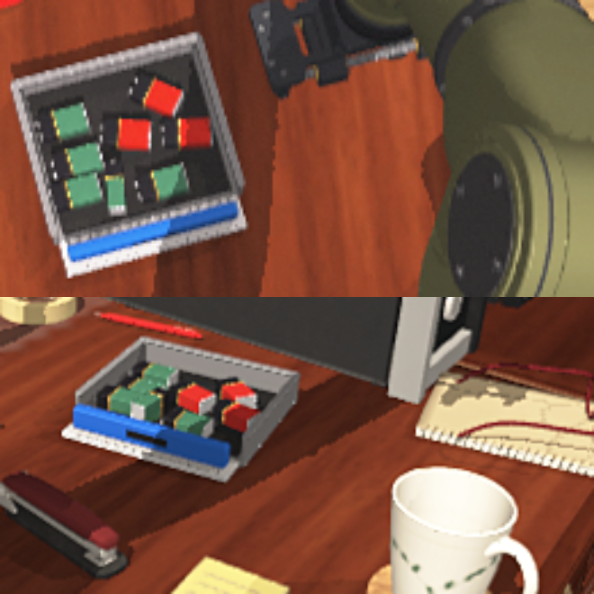

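All eight batteries are in the tray and the ruler is flush. The mug stands upright and empty on the coaster; I'll check its centring numerically with the same camera before handing in.

Run:
```python
from h import *
from scipy.optimize import least_squares
im0,d0,M0=load('scene0'); h=cv2.cvtColor(im0,cv2.COLOR_RGB2HSV)
for b in blobs(im0,M0,(15,40,150),(30,170,255),.005,800,(420,290,500,350)): print('coaster scene0',b)
for n in ('s20','t18'):
    im,d,M=load(n); X=cloud(d,M); r=np.hypot(X[...,0]-.46,X[...,1]+.293)
    k=(d>0)&(X[...,2]>.092)&(X[...,2]<.106)&(r<.056)&(r>.03); P=X[k][:,:2]
    if len(P)<30: print(n,len(P)); continue
    f=lambda c:np.hypot(P[:,0]-c[0],P[:,1]-c[1])-c[2]
    s=least_squares(f,[.46,-.293,.042],loss='soft_l1',f_scale=.002).x; print(n,'rim',len(P),s.round(4))
    k=(d>0)&(X[...,2]>.03)&(X[...,2]<.085)&(r<.058); P=X[k][:,:2]; f=lambda c:np.hypot(P[:,0]-c[0],P[:,1]-c[1])-.046
    print(n,'body',len(P),least_squares(f,[.46,-.293],loss='soft_l1',f_scale=.002).x.round(4))
```

```text
coaster scene0 {'px': [459, 324], 'c': (0.456, -0.2948), 'L': 0.1036, 'W': 0.1015, 'ang': -8.5}
s20 rim 450 [ 0.4614 -0.2944  0.0447]
s20 body 1801 [ 0.4643 -0.2942]
t18 rim 48 [ 0.4645 -0.2941  0.0444]
t18 body 289 [ 0.4573 -0.3117]
```

The mug axis is within about 5 mm of the coaster's centre. Handing in.

```bash
python3 -c "
from plant import *
print(finish_job())"
```

```text
the job is handed in; nothing more can be done
None
```

The job is finished and handed in at about 47 s of the 210 s. The ruler went down first as the stop. I then emptied the mug's three red batteries into the tray, set the mug on the coaster, and put in the five green batteries from the desk.

- **Ruler:** it was knocked about 2 cm aside while I was tipping the mug, so some batteries were in the tray when I put it back. The last view showed it against the tray's front edge and about 2 mm off centre. My position figure for it read 2–3 mm short of flush, the same as at the first placing, where close-up crops showed no gap. I took that as camera offset.
- **Batteries:** the last view showed all eight in the tray. The fifth green one dropped into a narrow gap and appears to lie on its narrow side. The colour count found only three separate green patches because neighbouring batteries merge, so the eight is from the picture.
- **Mug:** it is upright and empty, about 3–6 mm from the coaster's centre. One fit to a sparse top view disagreed by 18 mm; I discounted it because the rim fits agreed with each other.
- **Left alone:** the tape roll, calculator, sticky notes and turquoise look-alike were not handled. I did not measure them again at the end.

While re-seating the ruler, the gripper pressed it on the desk with about 37 N for a moment, just under the 40 N limit. I eased it off straight away.

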